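Fit the rover's lift-assist springs, set their preload and put the guard on

TASK

Fit every tension spring from the foam insert to the rover: put its hook down through one of the red-edged anchor holes in the deck and stretch it straight along the rover until its eye drops fully over the post of the same bay (one spring to a bay, any bay). When all the springs are on, turn the preload dial so that its white pointer stands on the red mark, and last set the clear guard squarely over the springs, flat on the deck at its place. Leave the other things on the bench alone.

Things in the scene. Friction and masses are not known exactly. Their poses are not given: they have to be found in the camera images.
- rover: Tracked rover fixed on the bench, about 280 x 290 mm. Its perforated aluminium deck is level, 230 mm (x) by 270 mm (y), 4 mm thick, top 90 mm above the bench, hollow below the anchor holes (35 mm free). Origin on the bench under the deck's centre; x from the anchor holes to the posts (away from the robot), z up. A bracket with a servo stands beyond the posts, to 105 mm above the bench.
- spring1_plug (a point): Tension spring 1 (may be absent), lying level, hook down: centre of its brass-coloured hook-end plug, 28 x 16 (wide) x 22 mm (high), this point 11 mm above its underside; x along the spring from hook to eye, z up. The hook's 4.6 mm wire stem stands 24 mm behind this point and reaches 22 mm below the plug's underside; its foot spans 2.3 mm behind to 7.3 mm ahead of the stem's axis.
- spring1_cap (a point): Spring 1: centre of its black eye-end plug, 28 x 16 (wide) x 22 mm (high), this point 11 mm above its underside, 68 mm from the hook plug's centre when slack; hold it here to stretch. The eye, a flat ring of 4 mm wire with a 14 mm opening, has its centre 26 mm farther along the spring's x, its underside 1 mm above the plug's.
- spring2_plug (a point): Tension spring 2 (may be absent), same shape: centre of its hook-end plug. All springs start on the flat top, 40 mm above the bench, of a black foam insert 192 x 186 mm, 52 mm apart, hooks hanging into cut-outs. The turned foot of the hook catches under the deck when the spring is pulled; there the hook can still be lifted 13 mm. When stretched the hook plug may stand some 4 mm off the deck.
- spring2_cap (a point): Spring 2: centre of its black eye-end plug, 28 x 16 (wide) x 22 mm (high), this point 11 mm above its underside, 68 mm from the hook plug's centre when slack; hold it here to stretch. The eye, a flat ring of 4 mm wire with a 14 mm opening, has its centre 26 mm farther along the spring's x, its underside 1 mm above the plug's.
- spring3_plug (a point): Tension spring 3 (may be absent), same shape: centre of its hook-end plug, 11 mm above its underside; x along the spring from hook to eye. A spring does not bend, it only stretches: 0.3 N per mm, at most 50 mm; about 7 to 11 N when on its post. 65 g.
- spring3_cap (a point): Spring 3: centre of its black eye-end plug, 28 x 16 (wide) x 22 mm (high), this point 11 mm above its underside, 68 mm from the hook plug's centre when slack; hold it here to stretch. The eye, a flat ring of 4 mm wire with a 14 mm opening, has its centre 26 mm farther along the spring's x, its underside 1 mm above the plug's.
- hole1 (a point): Anchor hole 1, red surround: centre of its mouth at the deck's top; 16 mm along the rover's x by 14 mm, right through the deck. Its post is post 1, straight ahead along the rover's x. Bays are 52 mm apart.
- post1 (a point): Post 1: its axis at the deck's top. Steel stud 8 mm thick, standing 10 mm above the deck, the uppermost 3 mm a 10 mm wide head. 152 to 162 mm from its hole: the three posts stand on one pull bar, which the dial moves away from the holes by 4 mm per rad. Axes as the rover's.
- hole2 (a point): Anchor hole 2, red surround: centre of its mouth at the deck's top; 16 mm along the rover's x by 14 mm, right through the deck. Its post is post 2, straight ahead along the rover's x. Bays are 52 mm apart.
- post2 (a point): Post 2: its axis at the deck's top. Steel stud 8 mm thick, standing 10 mm above the deck, the uppermost 3 mm a 10 mm wide head. 152 to 162 mm from its hole: the three posts stand on one pull bar, which the dial moves away from the holes by 4 mm per rad. Axes as the rover's.
- hole3 (a point): Anchor hole 3, red surround: centre of its mouth at the deck's top; 16 mm along the rover's x by 14 mm, right through the deck. Its post is post 3, straight ahead along the rover's x. Bays are 52 mm apart.
- post3 (a point): Post 3: its axis at the deck's top. Steel stud 8 mm thick, standing 10 mm above the deck, the uppermost 3 mm a 10 mm wide head. 152 to 162 mm from its hole: the three posts stand on one pull bar, which the dial moves away from the holes by 4 mm per rad. Axes as the rover's.
- dial (a joint): Preload dial on the deck, a black knob on a vertical axis: rad, grows clockwise seen from above, 0 to 2.6; stiff (0.16 N m plus the springs' pull, up to 0.3 N m in all), stays where it is left. At 0 its white pointer points along the rover's -x.
- dial_grip (a point): On the dial's axis at the height to grip, 121 mm above the bench. The knob is a bar 46 mm long, 14 mm wide, 32 mm high on a disc 48 mm across, 8 mm high; this point is 12 mm below the bar's top, 18 mm above the disc; the bar lies along this point's x axis and the pointer points along its -x.
- mark_tip (a point): Red index mark beside the dial, 40 mm from the dial's axis; its x axis points from the mark to the dial's axis. It does not move during the job.
- guard_grip (a point): Guard: centre of its black handle, a bar 70 mm along the guard's x, 18 mm wide, 26 mm high, this point 53 mm above the guard's underside. The guard is a clear cover with orange edges, open below, 188 mm (x) by 154 mm, 40 mm high without handle, walls 3 mm, 0.2 to 0.4 kg; it starts standing on the bench.
- guard_seat (a point): Where the centre of the guard's underside belongs, at the deck's top: 10 mm ahead of the deck's centre, in line with bay 2; the guard's long side goes along the rover's x (either way round). Axes as the rover's.
- servo: Bystander: black hobby servo motor, 41 x 20 x 42 mm. Leave it alone.
- wheel: Bystander: drive wheel lying flat, black tyre, blue rim, 66 mm across, 29 mm high. Leave it alone.
- battery: Bystander: grey and yellow battery pack, 105 x 36 x 24 mm. Leave it alone.
- gear: Bystander: black plastic gear lying flat, 64 mm across, 12 mm high. Leave it alone.
- driver: Bystander: screwdriver with a green handle, 170 mm long. Leave it alone.
- claw: Bystander: aluminium robot claw with two black gears, about 125 x 95 mm, 41 mm high. Leave it alone.

How it is judged:
By the outcome, as a careful person would: the job done as asked, in the order asked, and still so for the second after the job is handed in, with the robot touching nothing.
Of spring1, spring2, spring3 only 2 to 3 are there at a start; the rules pass over those that are not, and their reading is None.
At some moment in a run one of guard may be knocked a few centimetres aside while the robot is not near it.
Once in a run the grip may slacken for a moment while it holds something.
It also fails if it takes over 210 s, if anything falls off the work surface, if the arm or the gripper's body presses on something with over 40 N, if the wrist force passes 120 N, or if a joint passes its speed limit or range.

ROBOT

A 7-joint arm with a two-finger parallel gripper is mounted at the origin on the work surface. World frame = base frame: x ahead of the robot, y to its left, z up, the work surface at z = 0. Lengths are in m, angles in rad, forces in N, time in s.
With the tool pointing down it reaches from about 0.425 to 1.025 m from the base axis. Payload 3.6 kg.
Tool frame: the origin (TCP) lies at the very end of the fingers, on their centre line; the grasp point (between the pads) lies hold_point_z behind it (hold_point_z is the distance from the TCP to the grasp point, in m); z points along the fingers, y is the direction in which the jaws open and shut (so a half turn about z gives the same grasp; the last joint's range is limited). The gripper opens to 85 mm and grips with 20 to 120 N. Pads are 22 mm wide; open, the fingers measure 114 mm over their backs; the gripper's body (76 mm by 85 mm) begins 54 mm behind the grasp point. The pads swing forward as they close: fully open they stand 13 mm farther back than shut.
Start: joints at [-1.274, 0.591, 0.048, 1.609, -0.033, 0.943, -0.034], TCP at [0.276, 0.67, 0.231] pointing down, gripper open.
Joint ranges: [-2.69, 2.69], [-0.47, 2.24], [-1.27, 1.36], [0.19, 2.51], [-1.53, 4.68], [0.08, 2.07], [-3.09, 3.09]. Speed limits (rad/s): [2.57, 2.57, 3.14, 3.14, 3.14, 3.14, 3.14].

INTERFACE

Orientations are given as a unit quaternion [x, y, z, w].
In Python, from station import sense, read_camera, camera_info, sign_off, hold_point_z gives the robot as it stands. The module is installed in compiled form; this text tells all that it offers.
- The arm moves only by the shell command python3 -m creep 'ROWS' [FORCE]. ROWS is JSON, a list of rows, each a list of 5 numbers: the shift along the tool's x, y, z in m, then the turn about the tool's z in rad, then the closure, from -1 (fully open) to 1 (shut). In form: [[tx, ty, tz, twist, jaw], ...]. A call has 1 to 5 rows; each row shifts and turns the commanded pose from where the row before left it, along the tool's axes as they then stand; what a row does not reach is not made up. A row lasts 1/12 s, in which the tool goes at most 41.7 mm and 7.16 degrees, less where a joint would pass 70% of its speed; a pose out of reach is approached as far as the arm can. A call with a gripper value outside its range is refused whole. The fingers move at their own pace and stop on an object; FORCE is the grip in N (left out, the last holds). Time passes only in rows, so rows that do not move let the fingers close. It gives the time, the measured TCP pose, the force and the opening at its end, in the units of the state.
- sense(): the state, without advancing time (a new reading comes with each control period).
- read_camera(name): name is "side" or "top"; returns (picture, depth): 384x512x3 uint8, blue, green, red; 384x512 float32, m along the optical axis (not along the pixel's ray), 0 where there is no reading.
- camera_info(name): a dict with "K" (3x3 intrinsics, pixels), "origin" and "orientation" of the camera in the world. Camera axes: x right, y down, z forward; pixel columns grow to the right and rows downward; lengths in m; the calibration is good to about 2 mm. A picture is of the moment at which its call begins. camera_info takes no time and is no camera call.
- sign_off(): hands the job in, once; it reports no verdict.
The state is a dict: "t": time; "joint_pos": joint angles; "joint_velocities": joint speeds; "effort": joint torques, N m; "position": TCP position; "ee_rot": TCP orientation; "force": force on the tool from outside, world axes, zero at the start; "wrist_torque": the same for the moment, N m; "finger_gap": opening from 0.0 (shut) to 1.0 (fully open).
Only numpy, scipy, OpenCV 4.12 (cv2) and the standard library are available. Lean on these libraries where they do the work, as an engineer would, in place of code of your own. Each camera call takes 0.05 s, during which the arm holds its last target.

## Working session

There is one attempt and no reset: what is moved stays moved. The work goes in short steps, Python scripts to look and compute and a shell command to move; the robot and the scene stay as the last step left them, time stands still between calls to the robot, and variables do not carry over. Pictures are saved under pics/ and viewed, and the job is handed in when it is done.

```bash
mkdir -p pics; ls; python3 - <<'E'
from station import *
import cv2, numpy as np
s=sense(); print({k:np.round(v,3) for k,v in s.items()}); print(hold_point_z)
for n in("side","top"):
    c=camera_info(n); print(n,c)
    p,d=read_camera(n); cv2.imwrite(f"pics/{n}0.png",p); np.save(f"pics/{n}0.npy",d)
E
```

```text
pics
{'t': np.float64(0.0), 'joint_pos': array([-1.274,  0.592,  0.048,  1.61 , -0.033,  0.943, -0.034]), 'joint_velocities': array([-0.001, -0.001,  0.001, -0.001, -0.003, -0.   , -0.001]), 'effort': array([-0.0000e+00, -5.4868e+01,  1.5470e+00, -1.9812e+01,  9.0000e-03,
        9.0000e-03, -0.0000e+00]), 'position': array([0.276, 0.67 , 0.23 ]), 'ee_rot': array([ 0.194,  0.981, -0.001, -0.   ]), 'force': array([-0.282, -0.37 , -0.308]), 'wrist_torque': array([-0.005, -0.045,  0.004]), 'finger_gap': np.float64(0.998)}
0.0187
side {'K': array([[373.98333928,   0.        , 255.12968257],
       [  0.        , 373.98333928, 186.23045763],
       [  0.        ,   0.        ,   1.        ]]), 'origin': array([-0.01254   , -0.77795226,  0.75936558]), 'orientation': array([ 0.83876703, -0.2778681 ,  0.15256704, -0.4426991 ])}
top {'K': array([[397.00548797,   0.        , 256.04117703],
       [  0.        , 397.00548797, 193.97670322],
       [  0.        ,   0.        ,   1.        ]]), 'origin': array([ 0.41755784, -0.01602641,  1.04885663]), 'orientation': array([ 0.71033154, -0.69839086,  0.06229338, -0.06163482])}
```

View pics/top0.png

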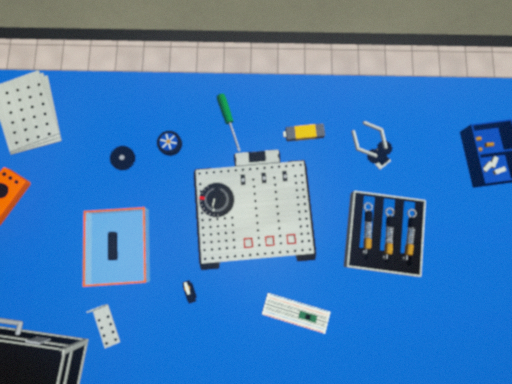

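View pics/side0.png

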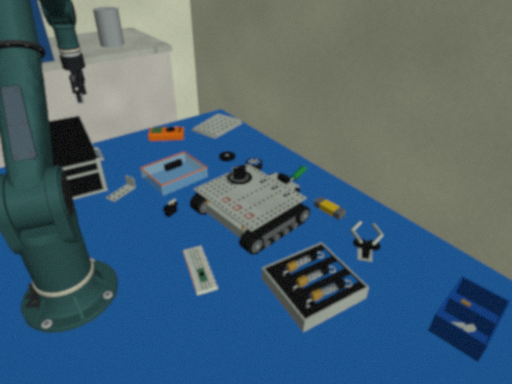

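The top view shows three springs in the foam at about (368-412, 200-260), the rover at (195-315, 150-265), the dial at (216, 199) and the guard at (115, 246). I'll zoom in on these.

```bash
cat > h.py <<'E'
import numpy as np, cv2
from scipy.spatial.transform import Rotation as R
from station import *
def px2w(n,u,v,z):
    c=camera_info(n);K=np.array(c["K"]);o=np.array(c["origin"]);r=R.from_quat(c["orientation"]).as_matrix()
    d=r@np.linalg.solve(K,np.array([u,v,1.]))
    return o+d*(z-o[2])/d[2]
def w2px(n,p):
    c=camera_info(n);K=np.array(c["K"]);o=np.array(c["origin"]);r=R.from_quat(c["orientation"]).as_matrix()
    q=K@(r.T@(np.asarray(p,float)-o)); return q[:2]/q[2]
def cloud(n,d):
    c=camera_info(n);K=np.array(c["K"]);o=np.array(c["origin"]);r=R.from_quat(c["orientation"]).as_matrix()
    h,w=d.shape;u,v=np.meshgrid(np.arange(w),np.arange(h))
    P=np.stack([(u-K[0,2])/K[0,0]*d,(v-K[1,2])/K[1,1]*d,d],-1)
    return P@r.T+o
def crop(p,u0,u1,v0,v1,s,name):
    c=cv2.resize(p[v0:v1,u0:u1],None,fx=s,fy=s,interpolation=cv2.INTER_CUBIC)
    for u in range((u0+9)//10*10,u1,10):
        x=int((u-u0+.5)*s); cv2.line(c,(x,0),(x,6 if u%50 else 14),(255,0,255),1)
        if u%20==0: cv2.putText(c,str(u),(x-10,24),0,.35,(255,0,255),1)
    for v in range((v0+9)//10*10,v1,10):
        y=int((v-v0+.5)*s); cv2.line(c,(0,y),(6,y),(255,0,255),1)
        if v%20==0: cv2.putText(c,str(v),(8,y+4),0,.35,(255,0,255),1)
    cv2.imwrite(name,c)
def tcp():
    s=sense(); r=R.from_quat(s["ee_rot"]).as_matrix()
    return np.array(s["position"]),r,s
E
python3 - <<'E'
from h import *
p=cv2.imread("pics/top0.png")
crop(p,185,325,145,275,5.5,"pics/rov0.png")
crop(p,340,435,185,280,6,"pics/foam0.png")
crop(p,70,160,195,300,5.5,"pics/guard0.png")
E
```

```text
(no output)
```

View pics/rov0.png

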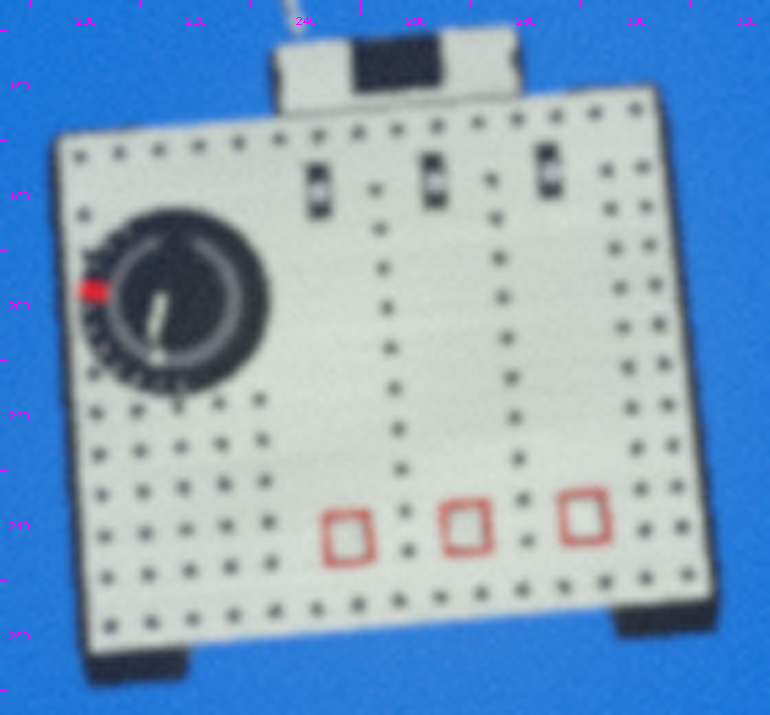

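View pics/foam0.png

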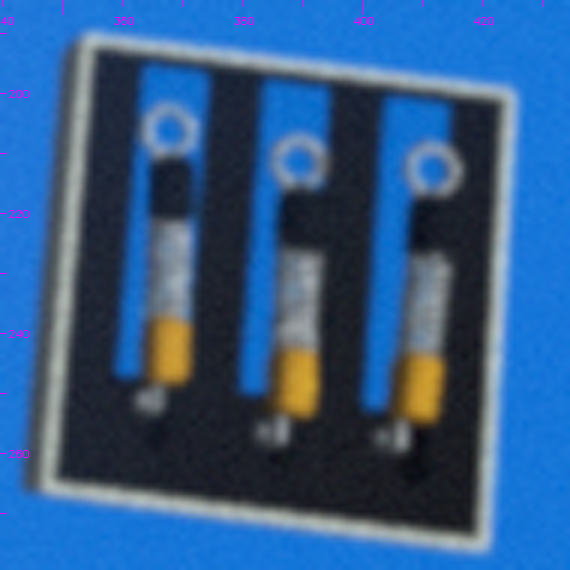

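View pics/guard0.png

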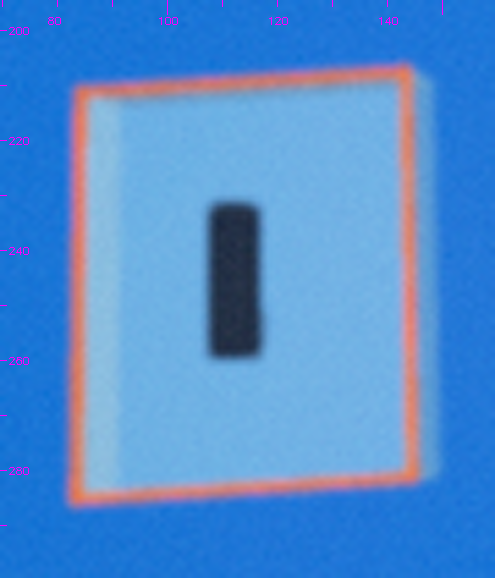

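```bash
python3 - <<'E'
from h import *
np.set_printoptions(precision=4,suppress=True)
p=cv2.imread("pics/top0.png");d=np.load("pics/top0.npy")
C=cloud("top",d)
print("deck z",np.median(C[205:230,285:290],axis=(0,1)), "foam",np.median(C[230:250,376:380],axis=(0,1)),np.median(C[262:266,365:405],axis=(0,1)))
print("guard top/handle",np.median(C[240:250,110:114],axis=(0,1)),np.median(C[225:265,95:102],axis=(0,1)), np.median(C[215:280,85:90],axis=(0,1)))
hsv=cv2.cvtColor(p,cv2.COLOR_BGR2HSV)
red=cv2.inRange(hsv,(0,60,60),(10,255,255))|cv2.inRange(hsv,(168,60,60),(180,255,255))
n,l,s,c=cv2.connectedComponentsWithStats(red)
H=[]
for i in range(1,n):
    if s[i,4]>6 and 185<c[i,0]<325: 
        x,y,w,h,a=s[i]; m=l==i
        cx,cy=cv2.minAreaRect(np.argwhere(m)[:,::-1].astype(np.float32))[0]
        print("red",s[i],c[i],(cx,cy),px2w("top",*c[i],0.09)[:2],px2w("top",cx,cy,.09)[:2])
for nme,q in dict(TL=(194.5,168.5),TR=(304,160),BR=(314.5,253.5),BL=(201,263.5)).items(): print(nme,px2w("top",*q,.09))
for q in [(242.3,178.8),(263.3,177.6),(284.3,175.6)]: print("post",px2w("top",*q,.10))
print("dial disc",px2w("top",216,199,.098))
p2,r,s=tcp();print(r)
E
```

```text
deck z [ 0.5323 -0.0917  0.0887] foam [ 0.4848 -0.3248  0.0379] [ 0.4251 -0.3408  0.0386]
guard top/handle [0.4598 0.3376 0.0647] [0.4602 0.3815 0.0386] [0.4535 0.4083 0.039 ]
red [199 195   6   6  27] [201.4815 197.4074] (201.52943420410156, 197.38235473632812) [0.5768 0.1179] [0.5768 0.1178]
red [287 234   9  10  35] [290.8 238.8] (291.0, 238.5) [ 0.4795 -0.1009] [ 0.4803 -0.1014]
red [265 236  10  10  35] [269.5429 240.2   ] (269.5, 240.5) [ 0.4753 -0.0498] [ 0.4746 -0.0497]
red [244 238   9  10  36] [247.5556 242.2778] (248.0, 242.5) [0.4695 0.0029] [0.469  0.0018]
TL [0.6491 0.1382 0.09  ]
TR [ 0.6756 -0.1335  0.09  ]
BR [ 0.4455 -0.1576  0.09  ]
BL [0.4174 0.1126 0.09  ]
post [0.6229 0.0187 0.1   ]
post [ 0.6268 -0.0326  0.1   ]
post [ 0.6327 -0.0839  0.1   ]
dial disc [0.5721 0.0814 0.098 ]
[[-0.9246  0.3808 -0.0007]
 [ 0.3808  0.9246 -0.0019]
 [-0.0001 -0.002  -1.    ]]
```

```bash
python3 - <<'E'
from h import *
np.set_printoptions(precision=4,suppress=True)
p=cv2.imread("pics/top0.png")
f=lambda x,y:(x/6+340-.5,y/6+185-.5)
hsv=cv2.cvtColor(p,cv2.COLOR_BGR2HSV)
m=cv2.inRange(hsv,(15,120,90),(28,255,255)); m[:, :340]=0;m[:,435:]=0;m[:185]=0;m[280:]=0
n,l,s,c=cv2.connectedComponentsWithStats(m)
for i in range(1,n):
    if s[i,4]>15: print("plug",s[i],cv2.minAreaRect(np.argwhere(l==i)[:,::-1].astype(np.float32)),px2w("top",*c[i],.062))
for e,cp in [((168,131),(170,189)),((300,161),(303,220)),((433,168),(432,224))]:
    print("eye",px2w("top",*f(*e),.043),"cap",px2w("top",*f(*cp),.062))
cs=[f(90,40),f(512,93),f(488,546),f(45,487)]
print("foam corners",[px2w("top",*q,.040)[:2] for q in cs])
d=np.load("pics/top0.npy");C=cloud("top",d)
for u,v in [(368,216),(389,221),(411,222),(368,245),(362,225),(375,225)]: print(u,v,C[v,u])
E
```

```text
plug [365 238   7  11  71] ((368.0, 243.0), (10.0, 6.0), 90.0) [ 0.4739 -0.2942  0.062 ]
plug [386 243   7  12  73] ((389.0, 248.5), (11.0, 6.0), 90.0) [ 0.4614 -0.3459  0.062 ]
plug [407 244   7  12  72] ((410.0, 249.5), (11.0, 6.0), 90.0) [ 0.4609 -0.397   0.062 ]
eye [ 0.5687 -0.3014  0.043 ] cap [ 0.5414 -0.296   0.062 ]
eye [ 0.5567 -0.3572  0.043 ] cap [ 0.5294 -0.351   0.062 ]
eye [ 0.5547 -0.4137  0.043 ] cap [ 0.5286 -0.4046  0.062 ]
foam corners [array([ 0.6082, -0.2699]), array([ 0.5881, -0.4506]), array([ 0.3971, -0.4296]), array([ 0.4182, -0.2461])]
368 216 [ 0.5416 -0.2969  0.0605]
389 221 [ 0.5298 -0.3487  0.0614]
411 222 [ 0.5286 -0.4049  0.058 ]
368 245 [ 0.4693 -0.2938  0.0629]
362 225 [ 0.5206 -0.2861  0.0419]
375 225 [ 0.5218 -0.321   0.036 ]
```

```bash
python3 -m creep '[[0,0,0,-0.098,-1],[0,0,0,-0.098,-1],[0,0,0,-0.098,-1],[0,0,0,-0.097,-1],[0,0,0,0,-1]]'; python3 - <<'E'
from h import *
p,r,s=tcp();print(s["t"],p,r,s["joint_pos"])
E
```

```text
t: 0.52
position: [0.2762, 0.6698, 0.2306]
ee_rot: [-0.001, 1.0, -0.001, -0.0]
force: [0.1, -0.7, 0.6]
finger_gap: 1.0
0.5167 [0.27621417 0.66981602 0.23063362] [[-9.99998361e-01 -1.67790569e-03 -6.80483292e-04]
 [-1.67715549e-03  9.99997987e-01 -1.10153967e-03]
 [ 6.82330202e-04 -1.10039659e-03 -9.99999162e-01]] [-1.20580959  0.59175827 -0.05646838  1.60578079  0.0384418   0.94640219
  0.29726215]
```

Now the tool axes are X = −x world and Y = +y world. I'm moving toward the foam.

```bash
python3 -m creep '[[-0.03,-0.025,0,0,-1],[-0.03,-0.025,0,0,-1],[-0.03,-0.025,0,0,-1],[-0.03,-0.025,0,0,-1],[-0.03,-0.025,0,0,-1]]'; python3 -m creep '[[-0.02,-0.035,0,0,-0.3],[-0.02,-0.035,0,0,0],[-0.02,-0.035,0,0,0.1],[-0.02,-0.035,0,0,0.1],[-0.02,-0.035,0,0,0.1]]';  python3 - <<'E'
from h import *
p,r,s=tcp();print(s["t"],p,r[:,0],s["joint_pos"],s["finger_gap"])
E
```

```text
t: 0.93
position: [0.4272, 0.5439, 0.231]
ee_rot: [0.001, 1.0, -0.0, -0.0]
force: [0.9, -0.2, 0.0]
finger_gap: 0.999
t: 1.35
position: [0.5268, 0.3684, 0.2311]
ee_rot: [0.001, 1.0, -0.0, -0.0]
force: [0.1, 0.3, 0.2]
finger_gap: 0.449
1.35 [0.52680308 0.36844971 0.23111423] [-9.99996762e-01  2.52939018e-03  2.77844952e-04] [-0.65299189  0.48716164 -0.03945036  1.80143438  0.02457088  0.85387626
  0.86425612] 0.4493350498121617
```

```bash
python3 -m creep '[[0,-0.04,0,0,0.1],[0,-0.04,0,0,0.1],[0,-0.04,0,0,0.1],[0,-0.04,0,0,0.1],[0,-0.04,0,0,0.1]]'; python3 -m creep '[[0,-0.04,0,0,0.1],[0,-0.04,0,0,0.1],[0,-0.04,0,0,0.1],[0,-0.04,0,0,0.1],[0,-0.04,0,0,0.1]]'; python3 -m creep '[[0,-0.04,0,0,0.1],[0,-0.04,0,0,0.1],[0,-0.04,0,0,0.1],[0,-0.04,0,0,0.1],[0,-0.04,0,0,0.1]]';  python3 -m creep '[[-0.016,-0.034,0.04,0.03,0.1],[0,-0.032,0.04,0.035,0.1],[0,0,0.03,0,0.1]]'; python3 - <<'E'
from h import *
p,r,s=tcp();print(s["t"],p,r[:,0],s["joint_pos"],s["finger_gap"])
for n in("side","top"):
    q,d=read_camera(n); cv2.imwrite(f"pics/{n}1.png",q); np.save(f"pics/{n}1.npy",d)
    if n=="top": crop(q,330,450,170,280,6,"pics/a1.png")
    else: crop(q,250,380,180,330,4.5,"pics/b1.png")
E
```

```text
t: 1.77
position: [0.5259, 0.1684, 0.2312]
ee_rot: [0.001, 1.0, -0.0, -0.0]
force: [0.5, -0.5, 0.3]
finger_gap: 0.449
t: 2.18
position: [0.5258, -0.0315, 0.2314]
ee_rot: [0.001, 1.0, 0.0, 0.0]
force: [0.5, 0.8, 0.4]
finger_gap: 0.454
t: 2.6
position: [0.5258, -0.2315, 0.2313]
ee_rot: [0.001, 1.0, 0.0, -0.0]
force: [2.0, -0.7, 0.4]
finger_gap: 0.45
t: 2.85
position: [0.5376, -0.2896, 0.1379]
ee_rot: [0.039, 0.999, -0.003, 0.002]
force: [-0.8, -0.8, 0.1]
finger_gap: 0.449
2.85 [ 0.53759718 -0.28963999  0.13793012] [-0.99702971  0.07694664 -0.00331205] [ 0.36601934  0.56511349  0.07267673  1.94935559 -0.05869151  0.62391787
  1.96865245] 0.4485643885415958
```

View pics/a1.png

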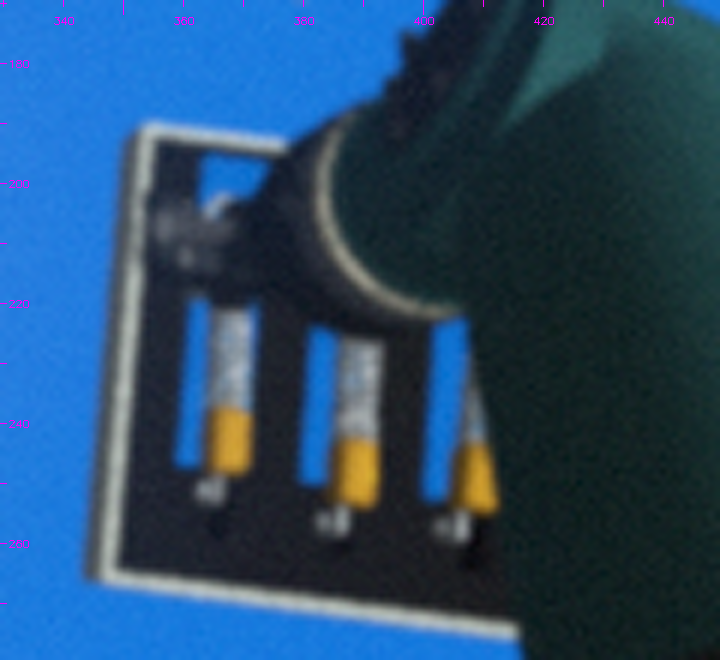

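View pics/b1.png

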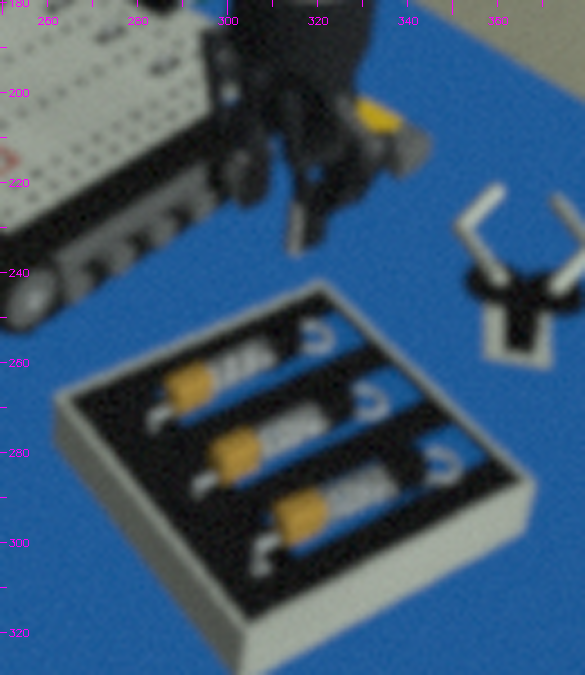

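```bash
python3 -m creep '[[0,0,0.03,0,0.1],[0,0,0.025,0,0.1],[0,0,0.015,0,0.1],[0,0,0,0,0.1],[0,0,0,0,0.1]]';python3 - <<'E'
from h import *
p,r,s=tcp();print(s["t"],p,r[:,0])
q,d=read_camera("side"); crop(q,250,380,180,330,4.5,"pics/b2.png")
E
```

```text
t: 3.37
position: [0.5384, -0.2802, 0.0692]
ee_rot: [0.032, 0.999, 0.0, 0.0]
force: [1.1, 0.0, 0.5]
finger_gap: 0.448
3.3667 [ 0.5383512  -0.2802415   0.06923437] [-9.97953985e-01  6.39361820e-02 -9.40949445e-05]
```

View pics/b2.png

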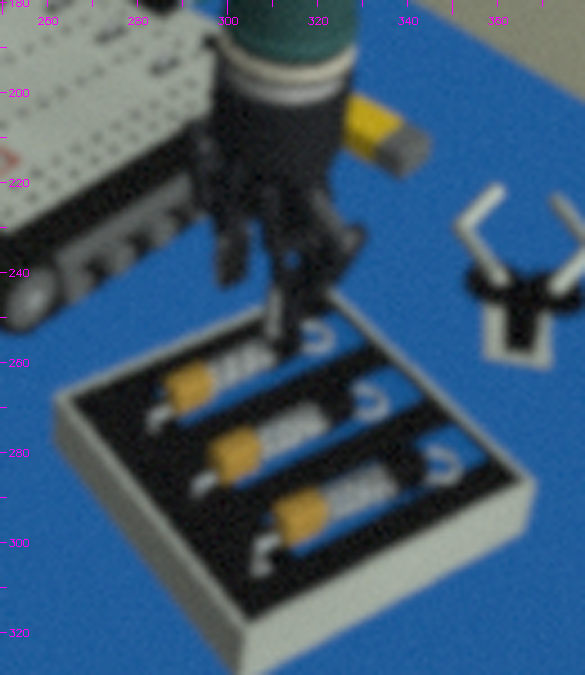

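```bash
python3 -m creep '[[-0.0047,-0.0175,0,0,0.1],[0,0,0.013,0,0.1],[0,0,0.013,0,0.1],[0,0,0,0,0.1],[0,0,0,0,0.1]]';python3 - <<'E'
from h import *
p,r,s=tcp();print(s["t"],p,r[:,0])
q,d=read_camera("side"); crop(q,250,380,180,330,4.5,"pics/b3.png")
q,d=read_camera("top"); crop(q,330,450,170,280,6,"pics/a3.png")
E
```

```text
t: 3.83
position: [0.5403, -0.2976, 0.0414]
ee_rot: [0.032, 0.999, 0.001, -0.001]
force: [0.1, -0.1, 0.3]
finger_gap: 0.449
3.8333 [ 0.54031013 -0.2976241   0.04139732] [-0.99794412  0.06403542  0.00264386]
```

View pics/b3.png

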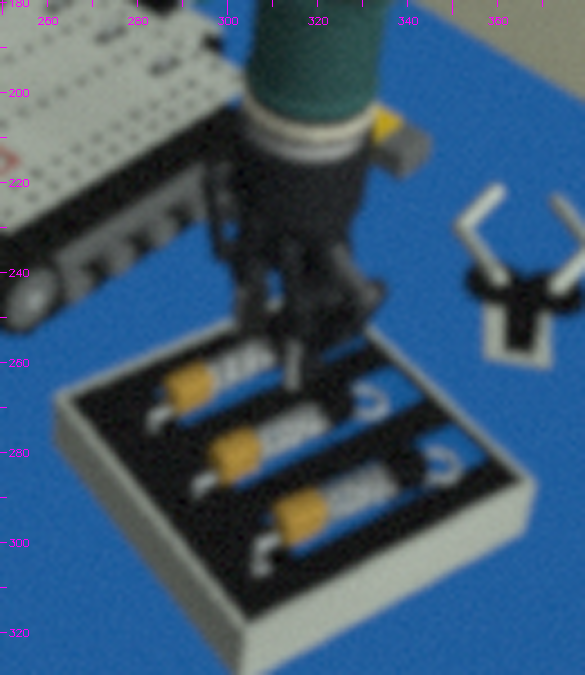

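View pics/a3.png

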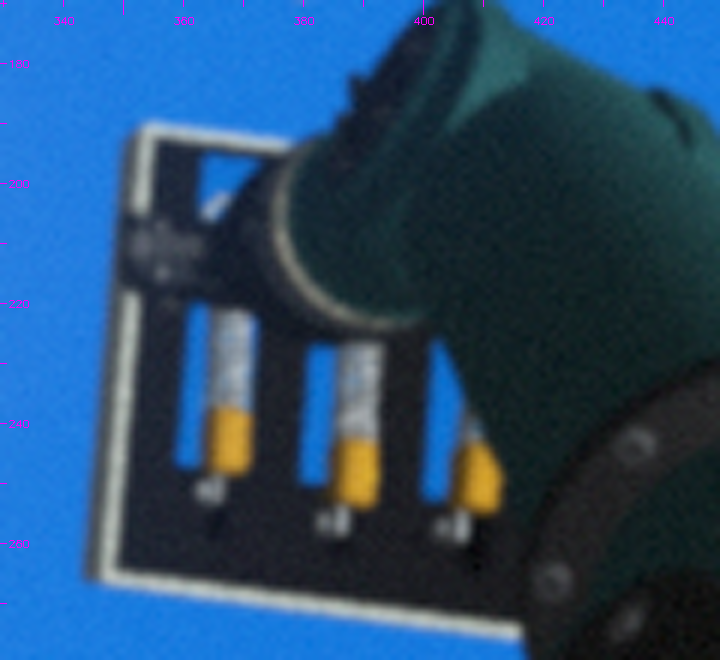

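```bash
python3 -m creep '[[-0.0015,0,-0.0015,0,0.5],[0,0,0,0,0.9],[0,0,0,0,1],[0,0,0,0,1],[0,0,0,0,1]]' 60; python3 -m creep '[[0,0,0,0,1],[0,0,0,0,1]]'; python3 - <<'E'
from h import *
p,r,s=tcp();print(s["t"],p,r[:,0],s["finger_gap"]*85)
E
```

```text
t: 4.35
position: [0.5436, -0.2993, 0.0447]
ee_rot: [0.032, 0.999, -0.0, 0.001]
force: [0.7, 0.9, 5.5]
finger_gap: 0.177
t: 4.52
position: [0.5437, -0.2993, 0.0447]
ee_rot: [0.032, 0.999, -0.0, 0.001]
force: [-0.0, 1.2, 6.2]
finger_gap: 0.172
4.5167 [ 0.54367039 -0.29930758  0.04468173] [-0.99791048  0.06459123 -0.0016284 ] 14.588172966687226
```

```bash
python3 -m creep '[[0,0,-0.01,0,1],[0,0,-0.02,0,1],[0,0,-0.03,0,1],[0,0,-0.03,0,1],[0,0,-0.03,0,1]]'; python3 -m creep '[[0,0,-0.01,-0.085,1],[0,0,0,-0.085,1],[0,0.03,0,0,1],[0,0.035,0,0,1],[0,0.035,0,0,1]]';  python3 - <<'E'
from h import *
p,r,s=tcp();print(s["t"],p,r[:,0],s["finger_gap"]*85,s["force"])
t=np.array([.569,-.0919])-p[:2]; print("remaining",t, t@r[:2,0],t@r[:2,1])
q,d=read_camera("side"); crop(q,230,400,130,280,4.5,"pics/b4.png")
q,d=read_camera("top"); crop(q,240,400,150,280,5,"pics/a4.png")
E
```

```text
t: 4.93
position: [0.5418, -0.2991, 0.165]
ee_rot: [0.033, 0.999, 0.0, -0.001]
force: [0.4, -1.0, -1.4]
finger_gap: 0.167
t: 5.35
position: [0.5314, -0.2, 0.1742]
ee_rot: [-0.051, 0.999, -0.0, -0.0]
force: [0.8, 0.7, -1.1]
finger_gap: 0.174
5.35 [ 0.53138574 -0.19996429  0.17419618] [-9.94797710e-01 -1.01870021e-01  1.21769640e-04] 14.773051114662483 [ 0.77410334  0.67583295 -1.09094281]
remaining [0.03761426 0.10806429] -0.0484270927028502 0.10367033489809616
```

View pics/b4.png

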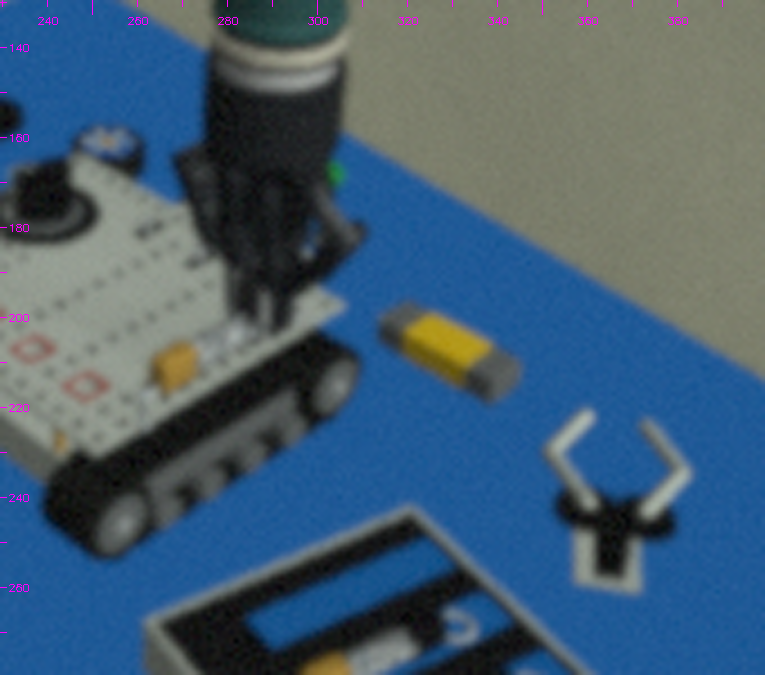

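View pics/a4.png

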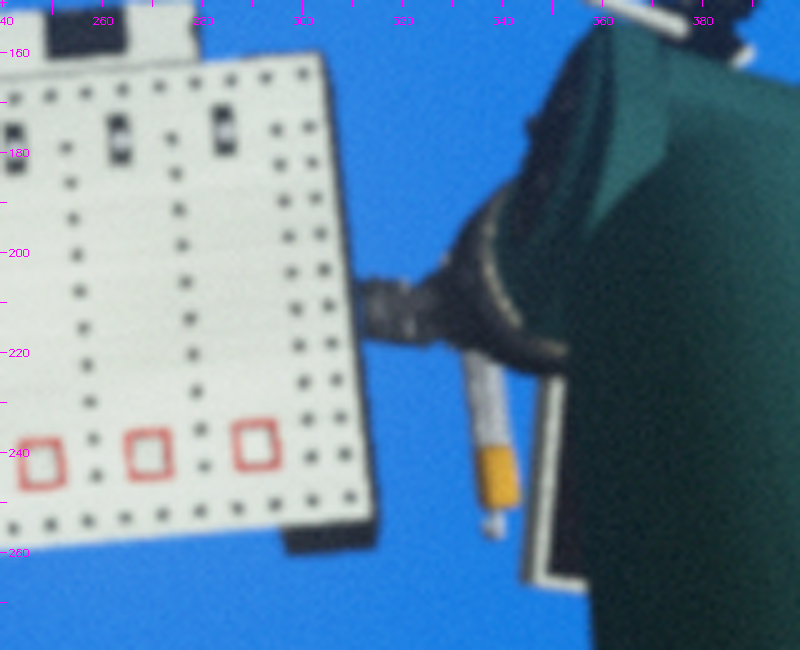

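```bash
python3 -m creep '[[-0.016,0.035,0,0,1],[-0.016,0.035,0,0,1],[-0.016,0.034,0,0,1],[0,0,0.015,0,1],[0,0,0,0,1]]';  python3 - <<'E'
from h import *
np.set_printoptions(precision=4,suppress=True)
p,r,s=tcp();print(s["t"],p,r[:,0],s["finger_gap"]*85,s["force"])
t=np.array([.569,-.0919])-p[:2]; print("remaining",t, t@r[:2,0],t@r[:2,1])
q,d=read_camera("side"); crop(q,190,320,130,240,5.5,"pics/b5.png")
q,d=read_camera("top"); crop(q,240,330,150,270,6,"pics/a5.png"); cv2.imwrite("pics/top5.png",q)
hsv=cv2.cvtColor(q,cv2.COLOR_BGR2HSV); m=cv2.inRange(hsv,(15,120,90),(28,255,255)); m[:150]=0; m[270:]=0; m[:,:240]=0;m[:,330:]=0
n,l,st,c=cv2.connectedComponentsWithStats(m)
for i in range(1,n):
    if st[i,4]>15: print(st[i],c[i],px2w("top",*c[i],p[2]-.0047+.022))
E
```

```text
t: 5.87
position: [0.5687, -0.0877, 0.1575]
ee_rot: [-0.056, 0.998, 0.001, -0.001]
force: [-0.9, -0.4, -1.3]
finger_gap: 0.17
5.8667 [ 0.5687 -0.0877  0.1575] [-0.9938 -0.1113  0.0027] 14.41787108102186 [-0.8632 -0.4209 -1.325 ]
remaining [ 0.0003 -0.0042] 0.00011832918001492209 -0.004177309956269222
```

View pics/b5.png

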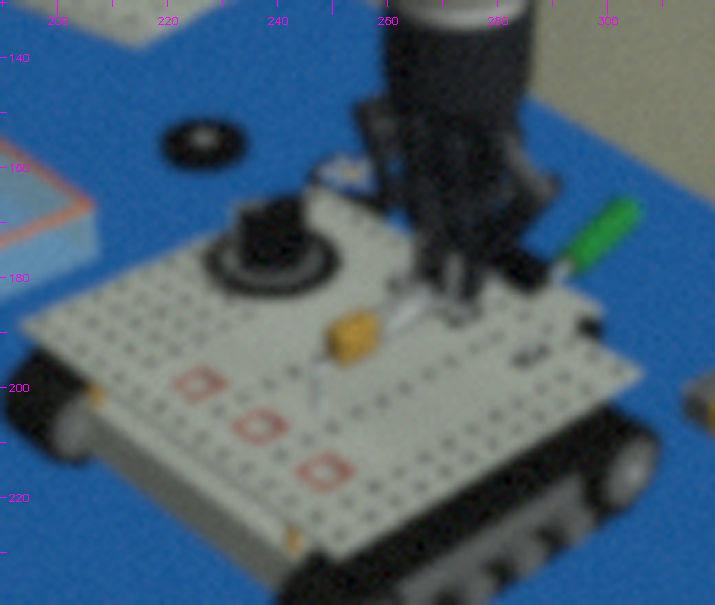

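View pics/a5.png

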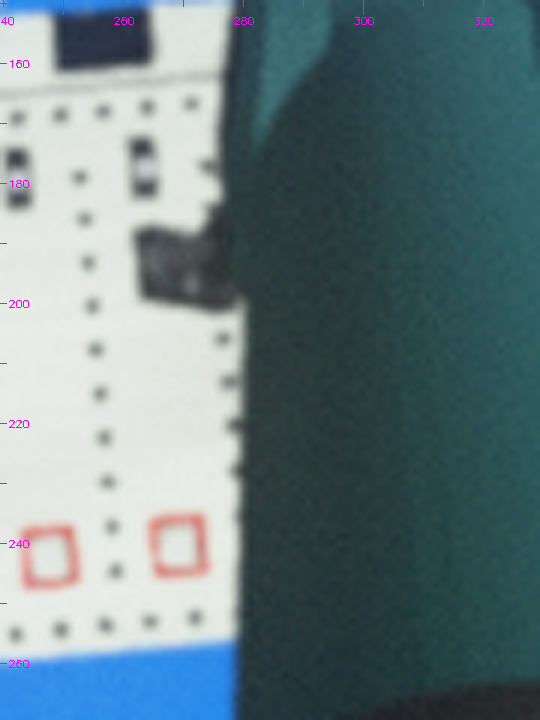

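```bash
cat >> h.py <<'E'
YAW=np.radians(6.0)
def reds(n,q,box):
    hsv=cv2.cvtColor(q,cv2.COLOR_BGR2HSV)
    m=cv2.inRange(hsv,(0,60,60),(10,255,255))|cv2.inRange(hsv,(168,60,60),(180,255,255))
    return m
def boxmask(n,c,ex,l,w,h,sc=8):
    # centroid of the silhouette of a box centred c
    ex=np.asarray(ex);ey=np.array([-ex[1],ex[0],0]);
    pts=np.array([w2px(n,c+ex*a*l/2+ey*b*w/2+np.array([0,0,g*h/2])) for a in(-1,1) for b in(-1,1) for g in(-1,1)],np.float32)
    hull=cv2.convexHull(pts); M=cv2.moments(hull); return np.array([M["m10"]/M["m00"],M["m01"]/M["m00"]]),hull[:,0]
def brass(q,u0,u1,v0,v1):
    hsv=cv2.cvtColor(q,cv2.COLOR_BGR2HSV); m=cv2.inRange(hsv,(12,110,80),(30,255,255))
    k=np.zeros_like(m);k[v0:v1,u0:u1]=m[v0:v1,u0:u1]
    n,l,st,c=cv2.connectedComponentsWithStats(k)
    i=1+np.argmax(st[1:,4]); return c[i],st[i]
E
python3 - <<'E'
from h import *
np.set_printoptions(precision=4,suppress=True)
p,r,s=tcp(); ex=-r[:,0]; ex[2]=0; ex/=np.linalg.norm(ex)
q,d=read_camera("side"); cv2.imwrite("pics/side5.png",q)
c,st=brass(q,220,280,170,230); print("brass side",c,st)
und=p[2]-.0047
pl=np.array([p[0],p[1],und+.011])-ex*.068
print("pred plug",pl,boxmask("side",pl,ex,.028,.016,.022)[0])
for dl in (-.003,.003): print(dl,boxmask("side",pl+ex*dl,ex,.028,.016,.022)[0])
print("dy3mm",boxmask("side",pl+np.array([-ex[1],ex[0],0])*.003,ex,.028,.016,.022)[0], "dz3",boxmask("side",pl+[0,0,.003],ex,.028,.016,.022)[0])
m=reds("side",q,0);n,l,st,c=cv2.connectedComponentsWithStats(m)
for i in range(1,n):
    if st[i,4]>6 and 150<c[i][0]<300: print("red",st[i],c[i], px2w("side",*c[i],.09))
for h in [(.480,-.1012,.09),(.475,-.0498,.09),(.4692,.0023,.09)]: print(w2px("side",h))
# top from a4
a=cv2.imread("pics/a4.png");c,st=brass(a,480,535,430,520);print("top4",c,st)
u,v=240+c[0]/5-.5,150+c[1]/5-.5
P=np.array([.53139,-.19996,.1742]);e=np.array([.9948,.1019,0]); pl=P+[0,0,-.0047+.011]-e*.068
print("meas",(u,v),"pred",boxmask("top",pl,e,.028,.016,.022)[0],boxmask("top",pl+e*.003,e,.028,.016,.022)[0])
E
```

```text
brass side [254.4038 191.2692] [251 187   8   9  52]
pred plug [ 0.5004 -0.0993  0.1649] [253.6484 191.3512]
-0.003 [252.8535 191.7675]
0.003 [254.4407 190.9361]
dy3mm [252.9154 190.8927] dz3 [253.6567 190.4634]
red [163 127   5   3   7] [165.2857 127.7143] [0.545  0.5677 0.09  ]
red [148 127  36  14  93] [166.7204 135.5161] [0.518  0.4989 0.09  ]
red [198 166   8   5  13] [202.3077 168.    ] [0.5066 0.2018 0.09  ]
[248.143  215.5719]
[236.4727 207.3695]
[225.0995 199.6031]
top4 [497.5616 476.496 ] [ 480  447   37   60 1754]
meas (np.float64(339.012314709236), np.float64(244.79920182440137)) pred [343.2922 244.2337] [343.1218 242.8499]
```

```bash
python3 -m creep '[[0,-0.0042,0.01,0,1],[0,0,0.015,0,1],[0,0,0.01,0,1],[0,0,0,0,1],[0,0,0,0,1]]';  python3 - <<'E'
from h import *
np.set_printoptions(precision=4,suppress=True)
p,r,s=tcp();print(s["t"],p,r[:,0],s["finger_gap"]*85,s["force"])
t=np.array([.569,-.0919])-p[:2]; print("remaining",t, t@r[:2,0],t@r[:2,1])
q,d=read_camera("side"); crop(q,215,295,150,235,8,"pics/b6.png"); cv2.imwrite("pics/side6.png",q)
E
```

```text
t: 6.43
position: [0.5688, -0.0965, 0.1232]
ee_rot: [-0.052, 0.999, -0.0, -0.001]
force: [0.1, -0.0, -0.7]
finger_gap: 0.17
6.4333 [ 0.5688 -0.0965  0.1232] [-0.9946 -0.1036  0.0018] 14.469002111122773 [ 0.0766 -0.0141 -0.7159]
remaining [0.0002 0.0046] -0.0007133682808224438 0.004533444290747549
```

View pics/b6.png

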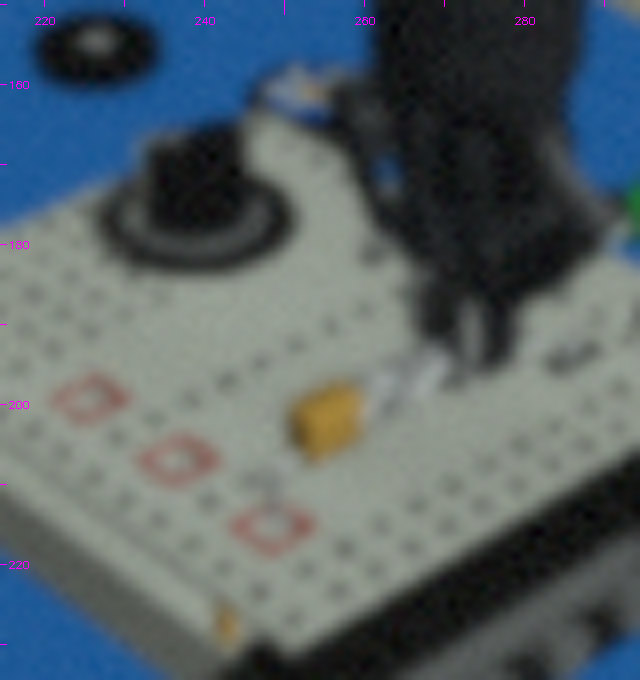

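```bash
python3 -m creep '[[-0.0007,0.0045,0,0,1],[0,0,0,0,1],[0,0,0,0,1]]';  python3 - <<'E'
from h import *
np.set_printoptions(precision=4,suppress=True)
p,r,s=tcp();print(s["t"],p,r[:,0],s["finger_gap"]*85,s["force"])
t=np.array([.569,-.0919])-p[:2]; print("remaining",t, t@r[:2,0],t@r[:2,1])
ex=-r[:,0]; ex[2]=0; ex/=np.linalg.norm(ex)
q,d=read_camera("side"); crop(q,215,295,150,235,8,"pics/b7.png"); cv2.imwrite("pics/side7.png",q)
c,st=brass(q,220,280,170,230); 
pl=np.array([p[0],p[1],p[2]-.0047+.011])-ex*.068
print("brass side",c,st,"pred",boxmask("side",pl,ex,.028,.016,.022)[0])
st=pl-ex*.024; st[2]=p[2]-.0047; print("stem top/bottom px",w2px("side",st),w2px("side",st-[0,0,.022]))
E
```

```text
t: 6.73
position: [0.5703, -0.0903, 0.1245]
ee_rot: [-0.053, 0.999, 0.0, 0.001]
force: [-1.0, 0.8, -0.7]
finger_gap: 0.171
6.7333 [ 0.5703 -0.0903  0.1245] [-0.9944 -0.1061 -0.0012] 14.576960568759727 [-1.0469  0.7612 -0.705 ]
remaining [-0.0013 -0.0016] 0.0014475927008701268 -0.0014220992968768
brass side [254.5577 200.6154] [251 197   8   8  52] pred [253.8242 200.6784]
stem top/bottom px [247.5615 207.2349] [247.5727 213.3891]
```

View pics/b7.png

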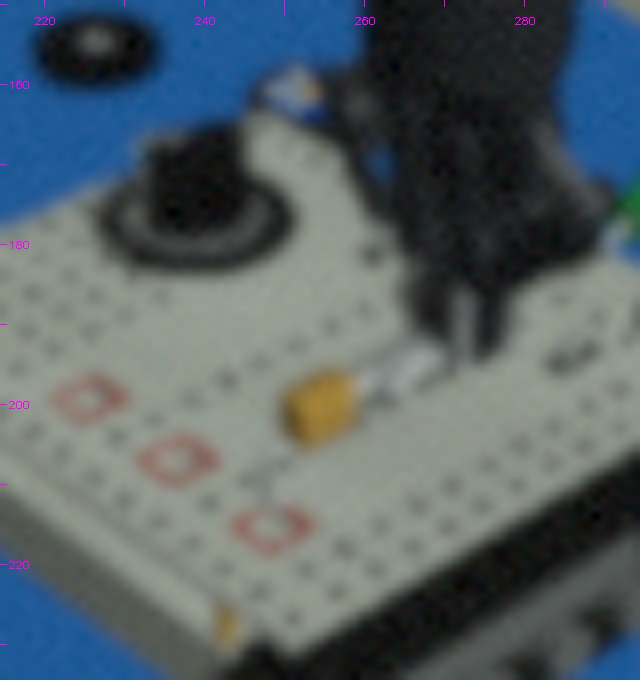

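```bash
python3 -m creep '[[0.001,-0.001,0.005,0,1],[0,0,0.005,0,1],[0,0,0.004,0,1],[0,0,0,0,1]]'; python3 -m creep '[[0,0,0.004,0,1],[0,0,0.004,0,1],[0,0,0,0,1]]';  python3 - <<'E'
from h import *
np.set_printoptions(precision=4,suppress=True)
p,r,s=tcp();print(s["t"],p,r[:,0],s["finger_gap"]*85,s["force"])
t=np.array([.569,-.0919])-p[:2]; print("remaining",t, t@r[:2,0],t@r[:2,1])
q,d=read_camera("side"); crop(q,215,295,150,235,8,"pics/b8.png"); cv2.imwrite("pics/side8.png",q)
E
```

```text
t: 7.12
position: [0.568, -0.0921, 0.1087]
ee_rot: [-0.053, 0.999, 0.0, -0.001]
force: [-1.2, -1.0, -0.5]
finger_gap: 0.169
t: 7.37
position: [0.5684, -0.092, 0.101]
ee_rot: [-0.053, 0.999, 0.0, -0.001]
force: [0.4, 0.2, -0.7]
finger_gap: 0.176
7.3667 [ 0.5684 -0.092   0.101 ] [-0.9945 -0.1051  0.0014] 14.995685010494338 [ 0.4254  0.2259 -0.704 ]
remaining [0.0006 0.0001] -0.0006308411959232675 4.7232741396679744e-05
```

View pics/b8.png

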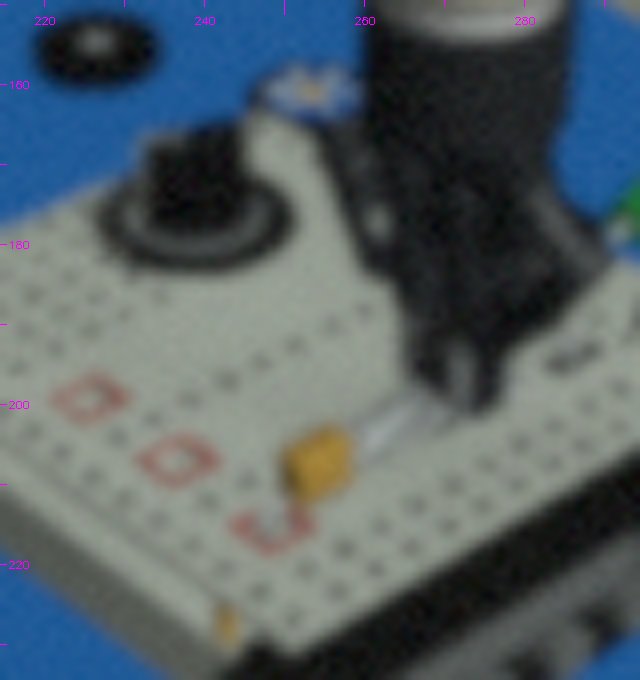

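```bash
python3 -m creep '[[-0.004,0,0,0,1],[-0.004,0,0,0,1],[-0.004,0,0,0,1],[0,0,0,0,1]]'; python3 -m creep '[[-0.004,0,-0.003,0,1],[-0.004,0,-0.002,0,1],[0,0,0,0,1],[0,0,0,0,1]]';  python3 - <<'E'
from h import *
np.set_printoptions(precision=4,suppress=True)
p,r,s=tcp();print(s["t"],p,r[:,0],s["finger_gap"]*85,s["force"])
t=np.array([.6072,-.0874])-p[:2]; print("remaining",t, t@r[:2,0],t@r[:2,1])
q,d=read_camera("side"); crop(q,215,295,150,235,8,"pics/b9.png"); cv2.imwrite("pics/side9.png",q)
E
```

```text
t: 7.75
position: [0.5819, -0.0907, 0.1021]
ee_rot: [-0.053, 0.999, -0.0, 0.0]
force: [-1.2, -0.6, -0.6]
finger_gap: 0.168
t: 8.08
position: [0.5878, -0.09, 0.1068]
ee_rot: [-0.053, 0.999, 0.0, -0.001]
force: [-2.2, -0.5, -0.4]
finger_gap: 0.166
8.0833 [ 0.5878 -0.09    0.1068] [-0.9945 -0.105   0.0021] 14.077409380203088 [-2.2326 -0.5002 -0.4248]
remaining [0.0194 0.0026] -0.019522336271981258 0.0005907097836873608
```

View pics/b9.png

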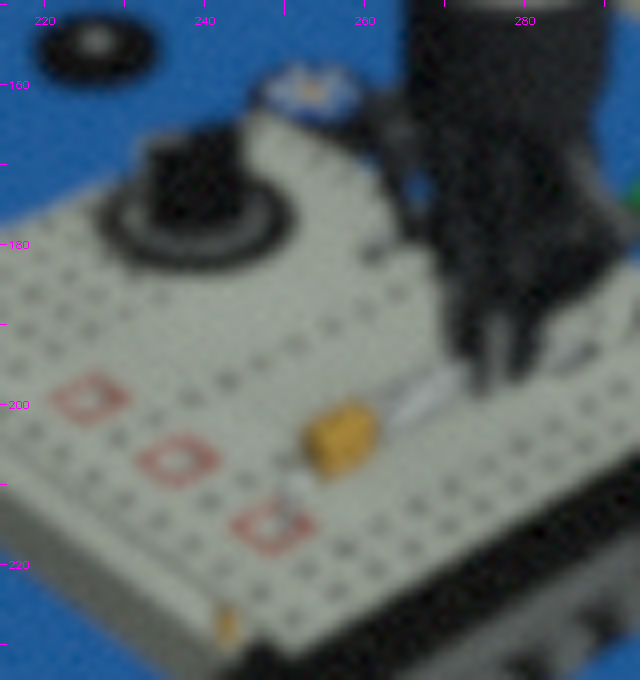

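```bash
python3 -m creep '[[-0.005,0,0,0,1],[-0.005,0,0,0,1],[-0.005,0,0,0,1],[-0.0045,0.0005,0,0,1],[0,0,0,0,1]]' 80; python3 -m creep '[[0,0,0,0,1],[0,0,0,0,1],[0,0,0,0,1]]';  python3 - <<'E'
from h import *
np.set_printoptions(precision=4,suppress=True)
for i in range(3):
    p,r,s=tcp();print(s["t"],p,-r[:,0],s["finger_gap"]*85,s["force"])
    q,d=read_camera("side")
t=np.array([.6072,-.0874])-p[:2]; print("remaining",t, t@r[:2,0],t@r[:2,1])
crop(q,215,315,145,235,7.5,"pics/b10.png"); cv2.imwrite("pics/side10.png",q)
q,d=read_camera("top"); crop(q,220,320,140,260,6,"pics/a10.png")
E
```

```text
t: 8.55
position: [0.6053, -0.0878, 0.1058]
ee_rot: [-0.053, 0.999, 0.0, -0.004]
force: [-7.8, -1.2, -0.4]
finger_gap: 0.162
t: 8.8
position: [0.6042, -0.088, 0.1056]
ee_rot: [-0.053, 0.999, 0.0, -0.004]
force: [-7.2, -1.1, -0.7]
finger_gap: 0.164
8.8 [ 0.6042 -0.088   0.1056] [ 0.9944  0.1049 -0.0089] 13.944012271562075 [-7.1869 -1.0975 -0.7171]
8.85 [ 0.6042 -0.0881  0.1056] [ 0.9944  0.1049 -0.0089] 13.690822780360742 [-8.2526 -0.8026 -1.3903]
8.9 [ 0.6042 -0.0881  0.1056] [ 0.9945  0.1048 -0.0089] 14.055198513801122 [-7.7829 -1.422  -1.104 ]
remaining [0.003  0.0007] -0.003086968334114994 0.0003742898085628143
```

View pics/b10.png

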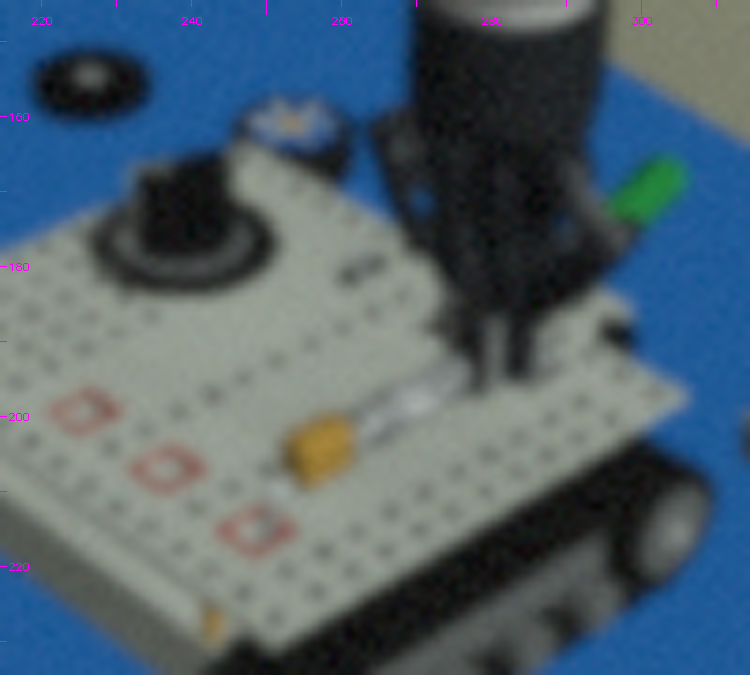

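View pics/a10.png

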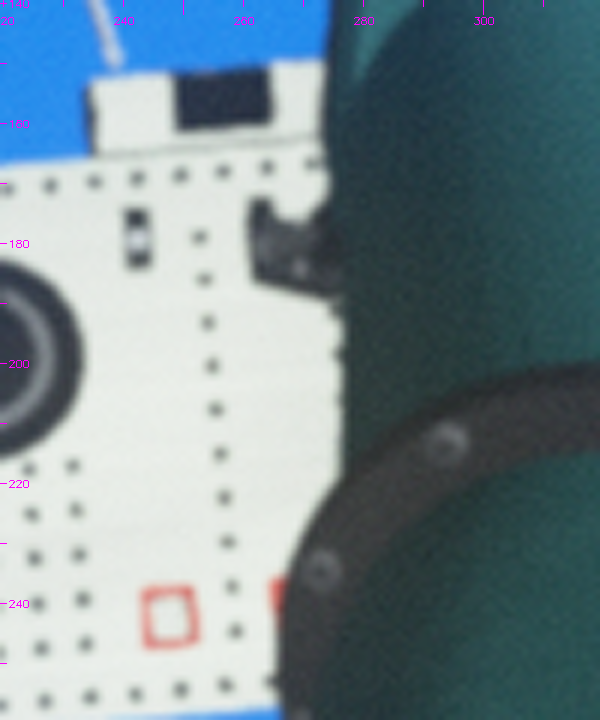

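```bash
python3 -m creep '[[-0.0035,0.0004,0,0,1],[0,0,0,0,1],[0,0,0,0,1],[0,0,0,0,1]]';  python3 - <<'E'
from h import *
np.set_printoptions(precision=4,suppress=True)
F=[]
for i in range(3):
    p,r,s=tcp();F.append(s["force"])
    q,d=read_camera("side")
print(s["t"],p,-r[:,0],s["finger_gap"]*85,np.mean(F,0))
t=np.array([.6072,-.0874])-p[:2]; print("remaining",t, t@r[:2,0],t@r[:2,1])
crop(q,265,310,165,205,14,"pics/b11.png"); cv2.imwrite("pics/side11.png",q)
ex=np.array([np.cos(YAW),np.sin(YAW),0]);print("cap px",w2px("side",[p[0],p[1],p[2]+.006]),"eye",w2px("side",p+ex*.026+[0,0,-.003]),"post",w2px("side",[.6332,-.0846,.1]))
E
```

```text
t: 9.33
position: [0.6069, -0.0876, 0.1054]
ee_rot: [-0.053, 0.999, -0.0, -0.005]
force: [-7.9, -1.3, 0.2]
finger_gap: 0.163
9.4333 [ 0.6069 -0.0876  0.1054] [ 0.9944  0.1049 -0.0104] 13.991264285631727 [-8.2641 -1.871  -0.7029]
remaining [0.0003 0.0002] -0.0003511417807149646 0.0001682067192519007
cap px [279.4634 192.1694] eye [285.209  191.3031] post [285.2218 191.8515]
```

View pics/b11.png

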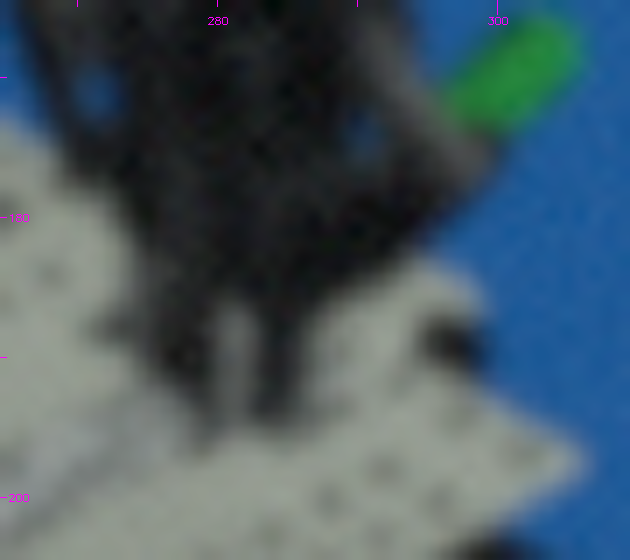

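```bash
python3 -m creep '[[-0.0003,0,0.002,0,1],[0,0,0.002,0,1],[0,0,0,0,1]]'; python3 -m creep '[[0,0,0.002,0,1],[0,0,0.002,0,1],[0,0,0,0,1]]' ; python3 - <<'E'
from h import *
np.set_printoptions(precision=4,suppress=True)
p,r,s=tcp();print(s["t"],p,-r[:,0],s["finger_gap"]*85,s["force"])
E
```

```text
t: 9.73
position: [0.6072, -0.0875, 0.1017]
ee_rot: [-0.052, 0.999, 0.0, -0.005]
force: [-8.6, -1.7, 2.5]
finger_gap: 0.165
t: 9.98
position: [0.6072, -0.0873, 0.0979]
ee_rot: [-0.052, 0.999, 0.0, -0.005]
force: [-8.0, -1.5, 3.7]
finger_gap: 0.163
9.9833 [ 0.6072 -0.0873  0.0979] [ 0.9944  0.1048 -0.0108] 13.817393235209414 [-7.9718 -1.467   3.7005]
```

```bash
python3 -m creep '[[0,0,0.002,0,1],[0,0,0.0015,0,1],[0,0,0,0,1],[0,0,0,0,1]]' ; python3 - <<'E'
from h import *
np.set_printoptions(precision=4,suppress=True)
p,r,s=tcp();print(s["t"],p,-r[:,0],s["finger_gap"]*85,s["force"])
q,d=read_camera("side")
crop(q,230,310,160,225,9,"pics/b12.png"); cv2.imwrite("pics/side12.png",q)
E
```

```text
t: 10.32
position: [0.6073, -0.0873, 0.0949]
ee_rot: [-0.052, 0.999, 0.0, -0.005]
force: [-9.5, -1.1, 6.3]
finger_gap: 0.16
10.3167 [ 0.6073 -0.0873  0.0949] [ 0.9945  0.1044 -0.0102] 13.560914287265762 [-9.5355 -1.0699  6.2924]
```

View pics/b12.png

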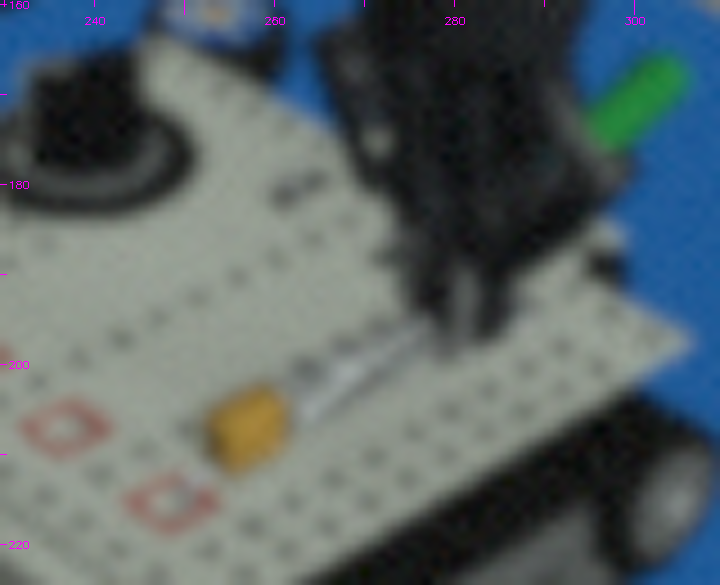

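```bash
python3 -m creep '[[0.003,0,0,0,1],[0.003,0,0,0,1],[0,0,0,0,1],[0,0,0,0,1]]' ; python3 - <<'E'
from h import *
np.set_printoptions(precision=4,suppress=True)
p,r,s=tcp();print(s["t"],p,-r[:,0],s["finger_gap"]*85,s["force"])
q,d=read_camera("side")
E
```

```text
t: 10.7
position: [0.6045, -0.0876, 0.0952]
ee_rot: [-0.052, 0.999, 0.0, -0.002]
force: [-5.8, -0.3, 1.0]
finger_gap: 0.167
10.7 [ 0.6045 -0.0876  0.0952] [ 0.9945  0.1048 -0.0036] 14.193745368990012 [-5.8147 -0.3175  1.0385]
```

```bash
python3 -m creep '[[0.002,0,0.0005,0,1],[0,0,0,0,1],[0,0,0,0,0.1],[0,0,0,0,0.1],[0,0,0,0,0.1]]' ; python3 -m creep '[[0,0,-0.02,0,0.1],[0,0,-0.04,0,0.1],[0,0,-0.04,0,0.1],[0,-0.04,0,0,0.1],[0,-0.04,0,0,0.1]]'; python3 -m creep '[[0,-0.04,0,0.09,0.1],[0,-0.04,0,0.09,0.1],[0,-0.03,0,0,0.1],[0,-0.03,0,0,0.1]]';python3 - <<'E'
from h import *
np.set_printoptions(precision=4,suppress=True)
p,r,s=tcp();print(s["t"],p,-r[:,0],s["finger_gap"]*85,s["force"])
q,d=read_camera("side");crop(q,220,310,160,230,9,"pics/b13.png"); cv2.imwrite("pics/side13.png",q)
q,d=read_camera("top"); crop(q,185,325,145,275,5.5,"pics/a13.png"); cv2.imwrite("pics/top13.png",q); np.save("pics/top13.npy",d)
C=cloud("top",d)
E
```

```text
t: 11.17
position: [0.6067, -0.0871, 0.0956]
ee_rot: [-0.053, 0.999, -0.0, 0.003]
force: [-0.3, -0.5, 0.6]
finger_gap: 0.451
t: 11.58
position: [0.6173, -0.1642, 0.1992]
ee_rot: [-0.057, 0.998, -0.0, 0.005]
force: [0.4, -1.3, -0.6]
finger_gap: 0.45
t: 11.92
position: [0.6139, -0.3094, 0.1956]
ee_rot: [0.038, 0.999, -0.001, 0.002]
force: [0.4, 0.3, 0.0]
finger_gap: 0.449
11.9167 [ 0.6139 -0.3094  0.1956] [ 0.9971 -0.0757  0.0035] 38.13595221673814 [0.4277 0.2878 0.0247]
```

View pics/b13.png

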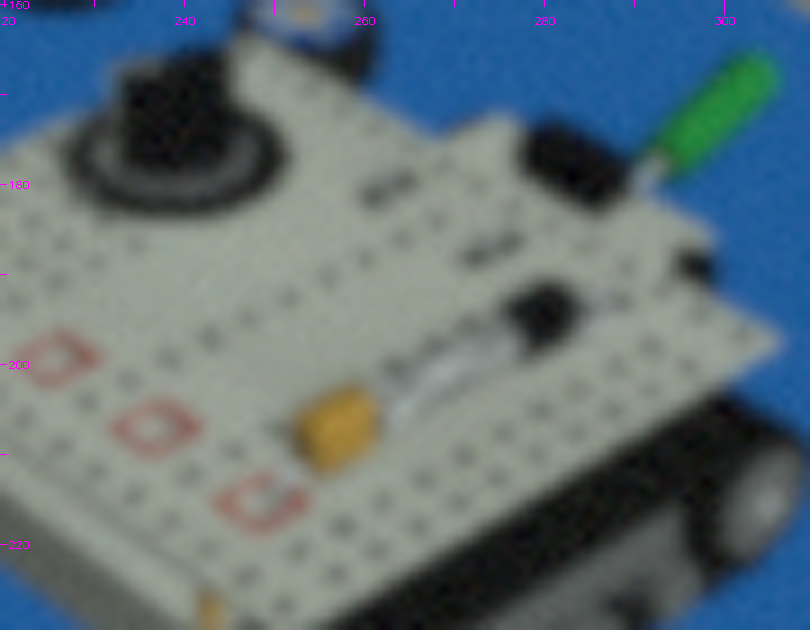

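View pics/a13.png

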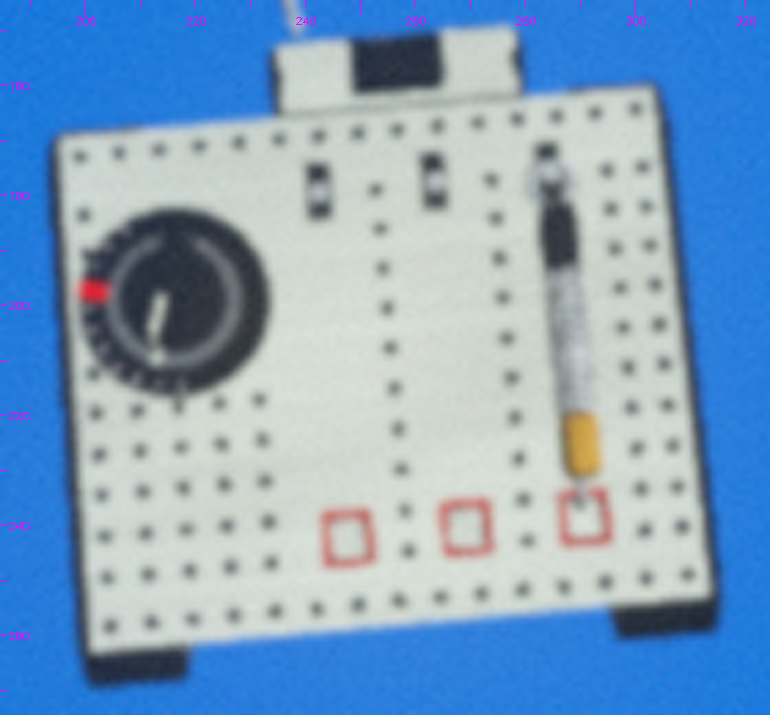

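```bash
python3 -m creep '[[0.027,-0.017,0.02,0,0.1],[0.027,-0.017,0.02,0,0.1],[0.025,-0.017,0.02,0,0.1],[0,0,0.02,0,0.1],[0,0,0,0,0.1]]' 60;python3 -m creep '[[0,0,0,0,0.1],[0,0,0,0,0.1]]'; python3 - <<'E'
from h import *
np.set_printoptions(precision=4,suppress=True)
d=np.load("pics/top13.npy");C=cloud("top",d)
for u,v in [(286,187),(285,186),(290,225),(289,223),(285,181),(290,215)]: print(u,v,C[v,u])
p,r,s=tcp();print(s["t"],p,-r[:,0],s["finger_gap"]*85,s["force"])
t=np.array([.531,-.355])-p[:2]; print("remaining",t, t@r[:2,0],t@r[:2,1])
q,d=read_camera("side"); crop(q,250,380,180,330,4.5,"pics/b14.png")
E
```

```text
t: 12.43
position: [0.5265, -0.3516, 0.1117]
ee_rot: [0.039, 0.999, 0.001, -0.003]
force: [-0.4, 0.6, 0.2]
finger_gap: 0.447
t: 12.6
position: [0.5331, -0.3507, 0.1161]
ee_rot: [0.036, 0.999, -0.0, 0.002]
force: [0.4, -0.5, 0.3]
finger_gap: 0.447
286 187 [ 0.6028 -0.0876  0.1076]
285 186 [ 0.604  -0.0847  0.1135]
290 225 [ 0.5106 -0.097   0.1121]
289 223 [ 0.5147 -0.0942  0.1177]
285 181 [ 0.6172 -0.085   0.1092]
290 215 [ 0.5347 -0.0972  0.1095]
12.6 [ 0.5331 -0.3507  0.1161] [ 0.9974 -0.072   0.0038] 38.00128743281739 [ 0.378  -0.4927  0.2976]
remaining [-0.0021 -0.0043] 0.0017692113721418413 -0.004416038777330314
```

View pics/b14.png

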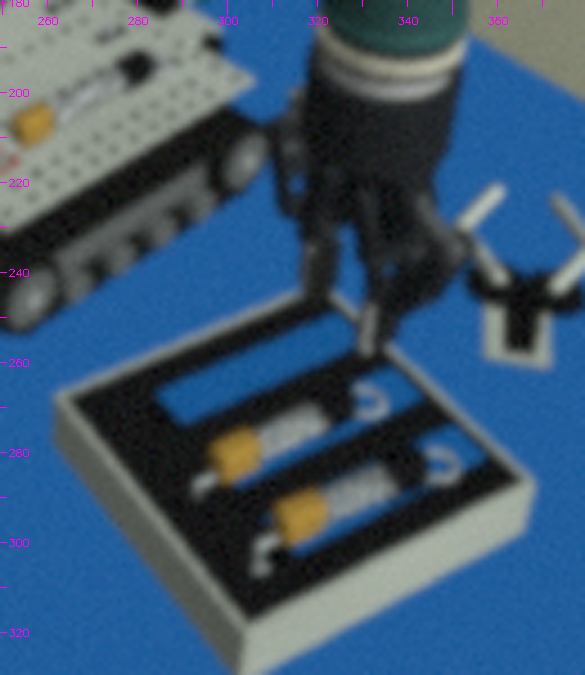

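```bash
python3 -m creep '[[0.0018,-0.0044,0.02,0,0.1],[0,0,0.02,0,0.1],[0,0,0.015,0,0.1],[0,0,0,0,0.1],[0,0,0,0,0.1]]'; python3 - <<'E'
from h import *
np.set_printoptions(precision=4,suppress=True)
p,r,s=tcp();print(s["t"],p,-r[:,0],s["finger_gap"]*85,s["force"])
t=np.array([.531,-.355])-p[:2]; print("remaining",t, t@r[:2,0],t@r[:2,1])
q,d=read_camera("side"); crop(q,250,380,180,330,4.5,"pics/b15.png")
E
```

```text
t: 13.07
position: [0.5295, -0.3552, 0.0605]
ee_rot: [0.036, 0.999, 0.0, 0.001]
force: [0.5, 1.2, 0.3]
finger_gap: 0.454
13.0667 [ 0.5295 -0.3552  0.0605] [ 0.9973 -0.0729  0.0013] 38.5875908258176 [0.5482 1.2101 0.3395]
remaining [0.0015 0.0002] -0.0014836516334123136 0.00027583874962605864
```

View pics/b15.png

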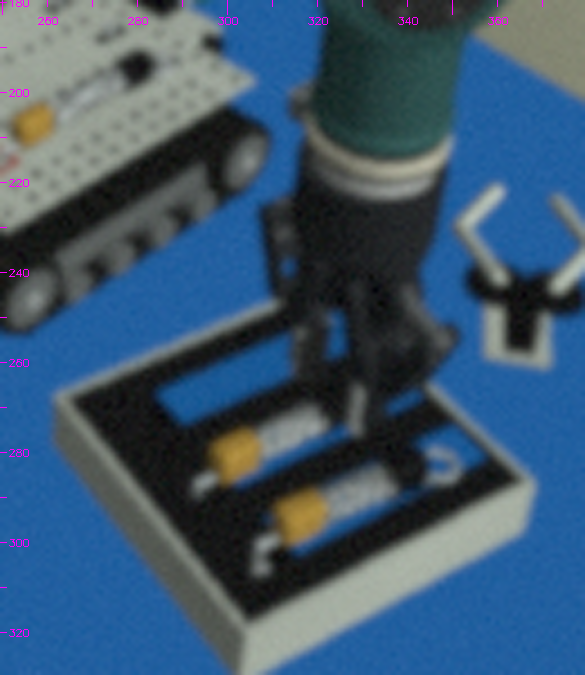

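```bash
python3 -m creep '[[-0.0015,0,0.01,0,0.1],[0,0,0.005,0,0.1],[0,0,0,0,0.1],[0,0,0,0,0.1]]'; python3 -m creep '[[0,0,0,0,0.5],[0,0,0,0,1],[0,0,0,0,1],[0,0,0,0,1],[0,0,0,0,1]]'; python3 -m creep '[[0,0,0,0,1],[0,0,0,0,1]]'; python3 - <<'E'
from h import *
np.set_printoptions(precision=4,suppress=True)
p,r,s=tcp();print(s["t"],p,-r[:,0],s["finger_gap"]*85,s["force"])
E
```

```text
t: 13.45
position: [0.5294, -0.3559, 0.0448]
ee_rot: [0.037, 0.999, 0.0, -0.0]
force: [-0.1, -0.3, -0.8]
finger_gap: 0.453
t: 13.87
position: [0.5297, -0.3563, 0.0454]
ee_rot: [0.037, 0.999, -0.0, 0.0]
force: [-1.5, -0.5, 2.7]
finger_gap: 0.17
t: 14.03
position: [0.5297, -0.3563, 0.0454]
ee_rot: [0.037, 0.999, -0.0, 0.0]
force: [-0.2, -0.3, 4.3]
finger_gap: 0.169
14.0333 [ 0.5297 -0.3563  0.0454] [ 0.9972 -0.0748  0.0007] 14.356620102412029 [-0.1966 -0.324   4.3152]
```

```bash
python3 -m creep '[[0,0,-0.01,0,1],[0,0,-0.03,0,1],[0,0,-0.03,0,1],[0,0,-0.03,0,1],[0,0,-0.03,0,1]]'; python3 -m creep '[[0,0,0,-0.09,1],[0,0,0,-0.09,1],[-0.008,0.037,0,0,1],[-0.008,0.037,0,0,1],[-0.008,0.037,0,0,1]]'; python3 -m creep '[[-0.008,0.037,0,0,1],[-0.008,0.037,0,0,1],[-0.008,0.037,0,0,1],[-0.008,0.037,0,0,1],[-0.004,0.019,0,0,1]]';python3 -m creep '[[0,0,0,0,1],[0,0,0,0,1],[0,0,0,0,1]]'; python3 - <<'E'
from h import *
np.set_printoptions(precision=4,suppress=True)
p,r,s=tcp();print(s["t"],p,-r[:,0],s["finger_gap"]*85,s["force"])
t=np.array([.5635,-.0405])-p[:2]; print("remaining",t, t@r[:2,0],t@r[:2,1])
q,d=read_camera("side"); crop(q,190,320,130,240,5.5,"pics/b16.png")
E
```

```text
t: 14.45
position: [0.5288, -0.3555, 0.1762]
ee_rot: [0.037, 0.999, 0.0, -0.001]
force: [0.4, -0.7, -0.6]
finger_gap: 0.174
t: 14.87
position: [0.5409, -0.2426, 0.1752]
ee_rot: [-0.051, 0.999, 0.0, -0.0]
force: [0.6, 1.5, -0.4]
finger_gap: 0.168
t: 15.28
position: [0.5598, -0.067, 0.1751]
ee_rot: [-0.056, 0.998, 0.002, -0.0]
force: [0.6, 0.8, -0.7]
finger_gap: 0.168
t: 15.53
position: [0.5595, -0.0742, 0.175]
ee_rot: [-0.052, 0.999, -0.0, -0.0]
force: [-0.7, -0.0, 0.1]
finger_gap: 0.174
15.5333 [ 0.5595 -0.0742  0.175 ] [ 0.9946  0.1042 -0.0005] 14.813712396371011 [-0.6874 -0.0324  0.1353]
remaining [0.004  0.0337] -0.007535618903796016 0.03312665538892246
```

View pics/b16.png

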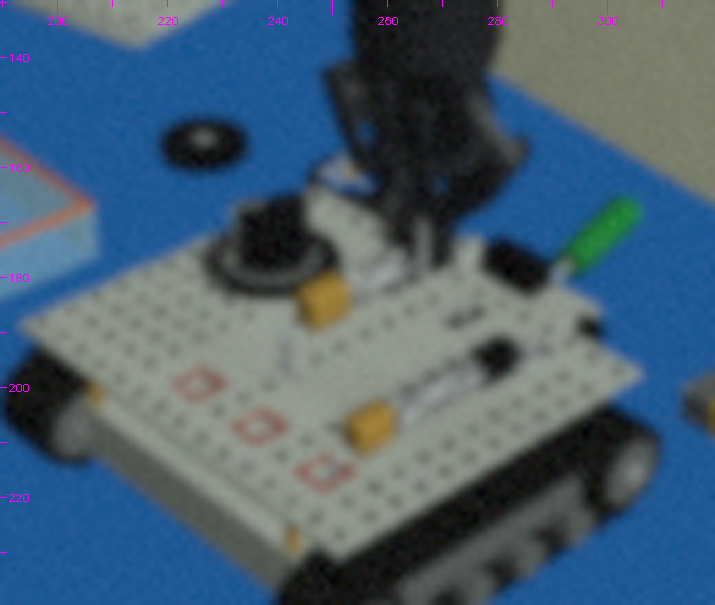

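```bash
python3 -m creep '[[-0.0035,0.016,0.0,0,1],[-0.004,0.017,0.01,0,1],[0,0,0.02,0,1],[0,0,0.015,0,1],[0,0,0,0,1]]';python3 -m creep '[[0,0,0,0,1],[0,0,0,0,1],[0,0,0,0,1]]'; python3 - <<'E'
from h import *
np.set_printoptions(precision=4,suppress=True)
p,r,s=tcp();print(s["t"],p,-r[:,0],s["finger_gap"]*85,s["force"])
t=np.array([.5635,-.0405])-p[:2]; print("remaining",t, t@r[:2,0],t@r[:2,1])
q,d=read_camera("side"); crop(q,205,285,145,225,8,"pics/b17.png")
ex=np.array([np.cos(YAW),np.sin(YAW),0])
c,st=brass(q,220,280,170,200); 
pl=np.array([p[0],p[1],p[2]-.005+.011])-ex*.068
print("brass side",c,st,"pred",boxmask("side",pl,ex,.028,.016,.022)[0])
st=pl-ex*.024; st[2]=p[2]-.005; print("stem top/bottom px",w2px("side",st),w2px("side",st-[0,0,.022]),w2px("side",[st[0],st[1],.09]), "hole",w2px("side",[.475,-.0498,.09]))
E
```

```text
t: 16.0
position: [0.5615, -0.0413, 0.1274]
ee_rot: [-0.051, 0.999, -0.0, -0.003]
force: [-0.5, -1.2, -0.8]
finger_gap: 0.172
t: 16.25
position: [0.5646, -0.0407, 0.1309]
ee_rot: [-0.052, 0.999, -0.0, 0.001]
force: [0.3, -0.8, -0.9]
finger_gap: 0.172
16.25 [ 0.5646 -0.0407  0.1309] [0.9946 0.1033 0.0019] 14.579352579345356 [ 0.3317 -0.7944 -0.9496]
remaining [-0.0011  0.0002] 0.0011131967191111325 0.00031967510748756714
brass side [243.0638 191.4255] [240 188   7   8  47] pred [242.0186 191.4463]
stem top/bottom px [235.8192 197.7733] [235.9631 203.8854] [236.0526 207.6835] hole [236.4727 207.3695]
```

View pics/b17.png

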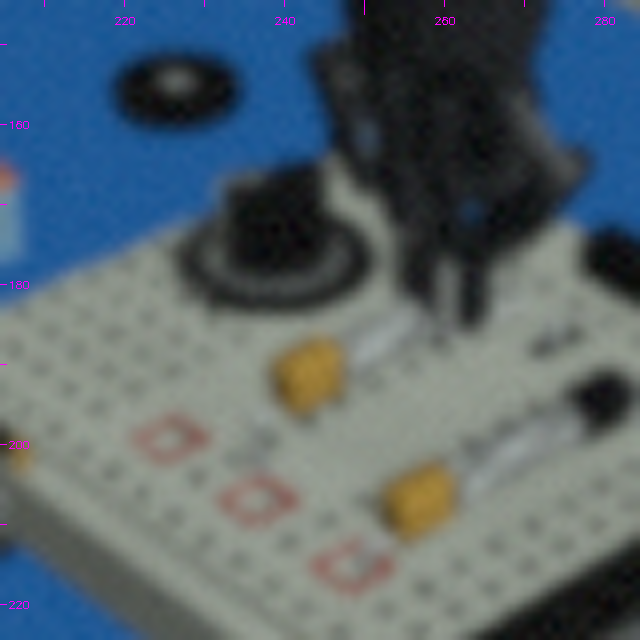

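```bash
python3 -m creep '[[0.002,0.0003,0.008,0,1],[0,0,0.006,0,1],[0,0,0.005,0,1],[0,0,0,0,1]]'; python3 -m creep '[[0,0,0.005,0,1],[0,0,0.005,0,1],[0,0,0,0,1],[0,0,0,0,1]]';  python3 - <<'E'
from h import *
np.set_printoptions(precision=4,suppress=True)
p,r,s=tcp();print(s["t"],p,-r[:,0],s["finger_gap"]*85,s["force"])
q,d=read_camera("side"); crop(q,205,285,145,225,8,"pics/b18.png")
E
```

```text
t: 16.63
position: [0.5608, -0.0394, 0.1096]
ee_rot: [-0.053, 0.999, 0.0, -0.001]
force: [0.0, -0.2, -0.7]
finger_gap: 0.168
t: 16.97
position: [0.5616, -0.0395, 0.1005]
ee_rot: [-0.053, 0.999, 0.0, -0.0]
force: [0.2, -0.3, -0.6]
finger_gap: 0.168
16.9667 [ 0.5616 -0.0395  0.1005] [ 0.9945  0.1051 -0.0008] 14.281314020420428 [ 0.2003 -0.2519 -0.6016]
```

View pics/b18.png

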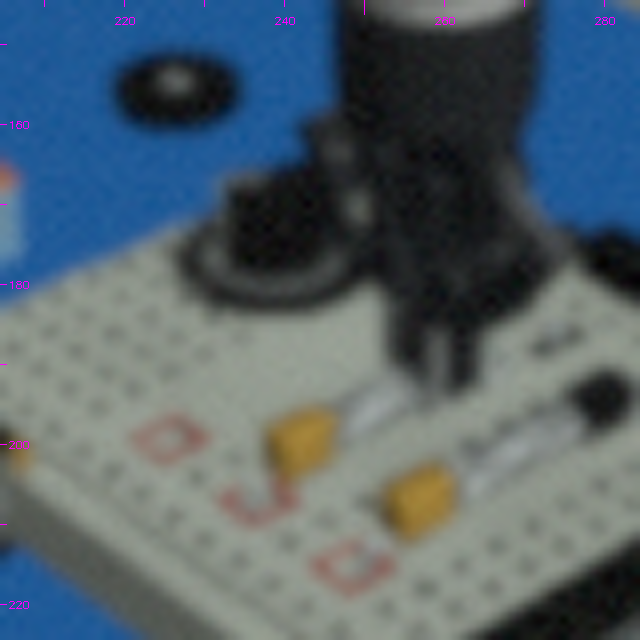

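```bash
python3 -m creep '[[-0.004,0,0,0,1],[-0.004,0,0,0,1],[-0.004,0,-0.001,0,1],[0,0,0,0,1]]' 80; python3 -m creep '[[-0.004,0,-0.003,0,1],[-0.004,0,-0.002,0,1],[0,0,0,0,1],[0,0,0,0,1]]';  python3 -m creep '[[-0.005,0,0,0,1],[-0.005,0,0,0,1],[-0.005,0,0,0,1],[0,0,0,0,1],[0,0,0,0,1]]'; python3 - <<'E'
from h import *
np.set_printoptions(precision=4,suppress=True)
F=[]
for i in range(3):
    p,r,s=tcp();F.append(s["force"]); q,d=read_camera("side")
print(s["t"],p,-r[:,0],s["finger_gap"]*85,np.mean(F,0))
t=np.array([.6005,-.036])-p[:2]; print("remaining",t, t@r[:2,0],t@r[:2,1])
crop(q,205,305,145,225,8,"pics/b19.png")
E
```

```text
t: 17.35
position: [0.5749, -0.0381, 0.1022]
ee_rot: [-0.053, 0.999, -0.0, 0.0]
force: [-1.0, -0.0, -0.4]
finger_gap: 0.165
t: 17.68
position: [0.5808, -0.0375, 0.1068]
ee_rot: [-0.053, 0.999, -0.0, -0.001]
force: [-3.6, 0.0, -1.1]
finger_gap: 0.164
t: 18.1
position: [0.5939, -0.0362, 0.1059]
ee_rot: [-0.053, 0.999, -0.0, -0.003]
force: [-6.8, -1.6, -1.3]
finger_gap: 0.165
18.2 [ 0.5937 -0.0362  0.1059] [ 0.9945  0.1049 -0.007 ] 13.880978660835783 [-6.5556 -0.8018 -0.7174]
remaining [0.0068 0.0002] -0.006805322733553673 -0.0005319456905807184
```

View pics/b19.png

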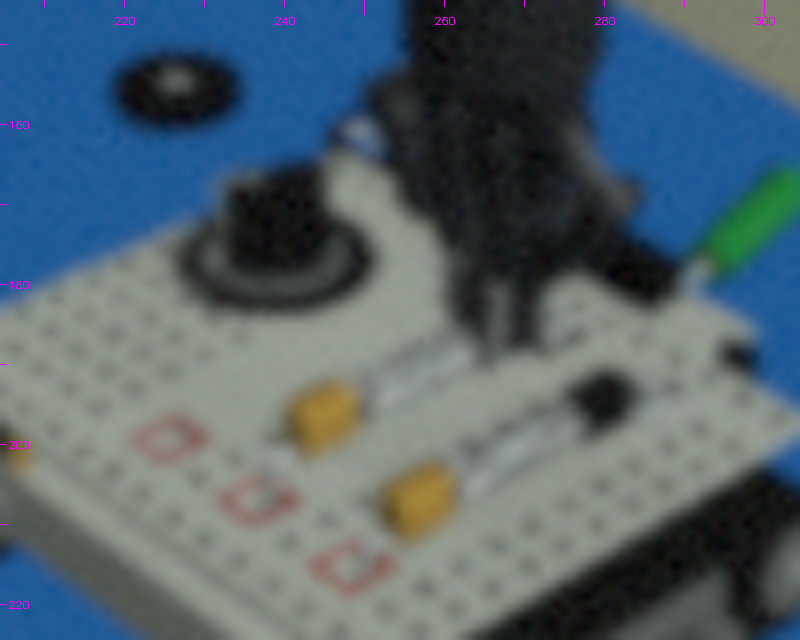

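```bash
python3 -m creep '[[-0.004,-0.0005,0,0,1],[-0.0036,0,0,0,1],[0,0,0,0,1],[0,0,0,0,1],[0,0,0,0,1]]'; python3 - <<'E'
from h import *
np.set_printoptions(precision=4,suppress=True)
F=[]
for i in range(3):
    p,r,s=tcp();F.append(s["force"]); q,d=read_camera("side")
print(s["t"],p,-r[:,0],s["finger_gap"]*85,np.mean(F,0))
t=np.array([.6005,-.036])-p[:2]; print("remaining",t, t@r[:2,0],t@r[:2,1])
E
```

```text
t: 18.67
position: [0.5995, -0.0358, 0.1054]
ee_rot: [-0.052, 0.999, 0.0, -0.005]
force: [-7.6, -0.6, -1.3]
finger_gap: 0.158
18.7667 [ 0.5995 -0.0358  0.1054] [ 0.9945  0.1046 -0.0106] 13.951812885910126 [-7.9922 -0.6763 -1.3843]
remaining [ 0.001  -0.0002] -0.0009568193457572482 -0.0002950408989929112
```

```bash
python3 -m creep '[[-0.001,0,0.002,0,1],[0,0,0.002,0,1],[0,0,0,0,1],[0,0,0,0,1]]'; python3 -m creep '[[0,0,0.002,0,1],[0,0,0.002,0,1],[0,0,0,0,1]]' ;python3 -m creep '[[0,0,0.002,0,1],[0,0,0.001,0,1],[0,0,0,0,1],[0,0,0,0,1]]' ; python3 - <<'E'
from h import *
np.set_printoptions(precision=4,suppress=True)
p,r,s=tcp();print(s["t"],p,-r[:,0],s["finger_gap"]*85,s["force"])
q,d=read_camera("side")
crop(q,205,305,145,225,8,"pics/b20.png")
E
```

```text
t: 19.15
position: [0.6005, -0.0358, 0.1018]
ee_rot: [-0.052, 0.999, 0.0, -0.005]
force: [-8.4, -1.2, 2.5]
finger_gap: 0.165
t: 19.4
position: [0.6005, -0.0359, 0.0979]
ee_rot: [-0.052, 0.999, 0.0, -0.006]
force: [-7.4, -0.8, 3.7]
finger_gap: 0.165
t: 19.73
position: [0.6007, -0.036, 0.0957]
ee_rot: [-0.052, 0.999, 0.0, -0.005]
force: [-9.3, -1.8, 7.8]
finger_gap: 0.158
19.7333 [ 0.6007 -0.036   0.0957] [ 0.9945  0.1046 -0.0104] 13.46411547864449 [-9.271  -1.8181  7.8067]
```

View pics/b20.png

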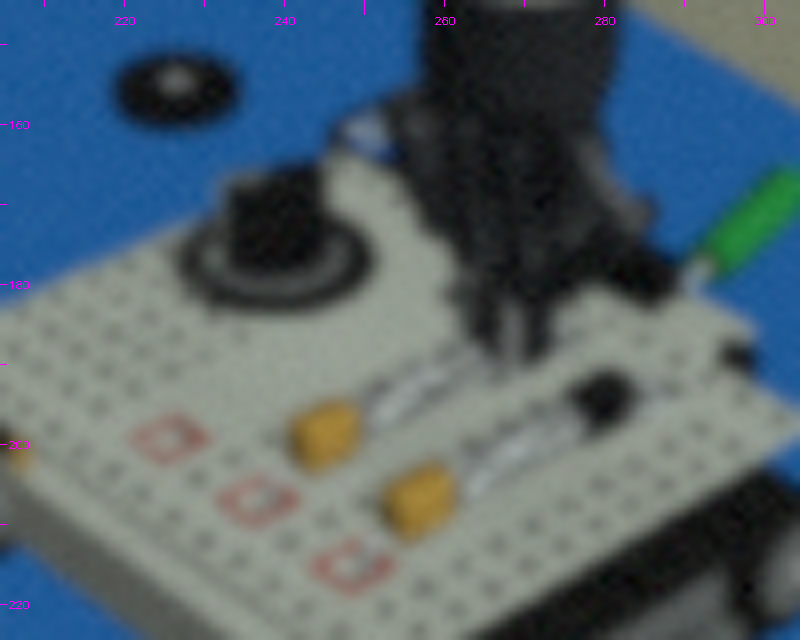

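Same force signature as the first spring. I'll use the pull-back test to check that the eye is captured.

```bash
python3 -m creep '[[0.003,0,0,0,1],[0.003,0,0,0,1],[0,0,0,0,1],[0,0,0,0,1]]' ; python3 -m creep '[[0.002,0,0.0005,0,1],[0,0,0,0,1],[0,0,0,0,1]]'
```

```text
t: 20.12
position: [0.5977, -0.0362, 0.0959]
ee_rot: [-0.053, 0.999, 0.0, -0.002]
force: [-5.4, -1.3, 4.0]
finger_gap: 0.164
t: 20.37
position: [0.5975, -0.0363, 0.0957]
ee_rot: [-0.053, 0.999, -0.0, -0.0]
force: [-4.4, -1.1, 4.1]
finger_gap: 0.164
```

```bash
python3 -m creep '[[0,0,0,0,0.1],[0,0,0,0,0.1],[0,0,0,0,0.1],[0,0,-0.01,0,0.1]]' 60; python3 -m creep '[[0,0,-0.02,0,0.1],[0,0,-0.03,0,0.1],[0,0,-0.04,0,0.1],[0,-0.04,0,0,0.1],[0,-0.04,0,0,0.1]]'; python3 -m creep '[[0,-0.04,0,0.09,0.1],[0,-0.04,0,0.09,0.1],[0,-0.04,0,0.03,0.1],[0,-0.04,0,0,0.1],[0,-0.04,0,0,0.1]]';python3 -m creep '[[0.03,-0.025,0,0,0.1],[0.03,-0.02,0,0,0.1],[0,0,0,0,0.1],[0,0,0,0,0.1]]'; python3 - <<'E'
from h import *
np.set_printoptions(precision=4,suppress=True)
p,r,s=tcp();print(s["t"],p,-r[:,0],s["finger_gap"]*85,s["force"])
t=np.array([.529,-.411])-p[:2]; print("remaining",t, t@r[:2,0],t@r[:2,1])
q,d=read_camera("side");crop(q,200,380,150,330,3.3,"pics/b21.png"); cv2.imwrite("pics/side21.png",q)
q,d=read_camera("top"); crop(q,60,325,145,305,3,"pics/a21.png"); cv2.imwrite("pics/top21.png",q); np.save("pics/top21.npy",d)
E
```

```text
t: 20.7
position: [0.5978, -0.0359, 0.1045]
ee_rot: [-0.053, 0.999, 0.0, -0.0]
force: [0.6, 0.5, 0.4]
finger_gap: 0.451
t: 21.12
position: [0.6098, -0.1129, 0.1998]
ee_rot: [-0.057, 0.998, 0.0, 0.005]
force: [0.0, -1.0, -1.2]
finger_gap: 0.454
t: 21.53
position: [0.6, -0.3172, 0.1966]
ee_rot: [0.052, 0.999, -0.001, 0.001]
force: [1.3, -0.3, 0.3]
finger_gap: 0.451
t: 21.87
position: [0.5325, -0.3566, 0.1963]
ee_rot: [0.055, 0.998, -0.001, 0.0]
force: [0.8, 1.1, 0.3]
finger_gap: 0.452
21.8667 [ 0.5325 -0.3566  0.1963] [ 0.9939 -0.1104  0.0007] 38.38436238393347 [0.787  1.0554 0.2966]
remaining [-0.0035 -0.0544] -0.0024844667313403514 -0.05445255684085328
```

View pics/b21.png

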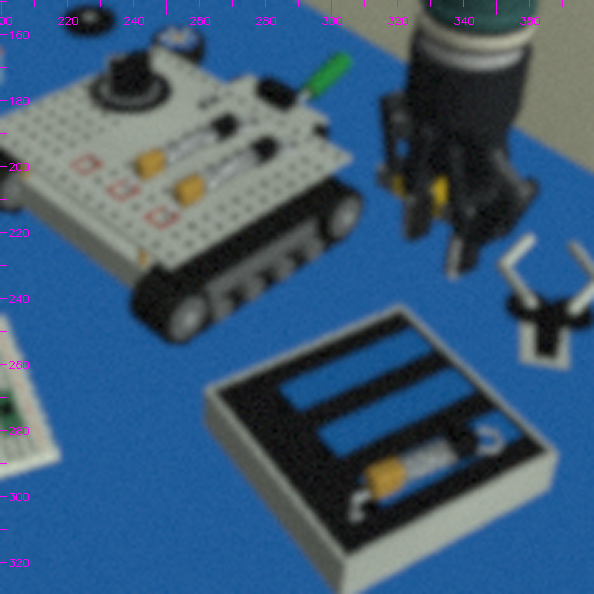

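View pics/a21.png

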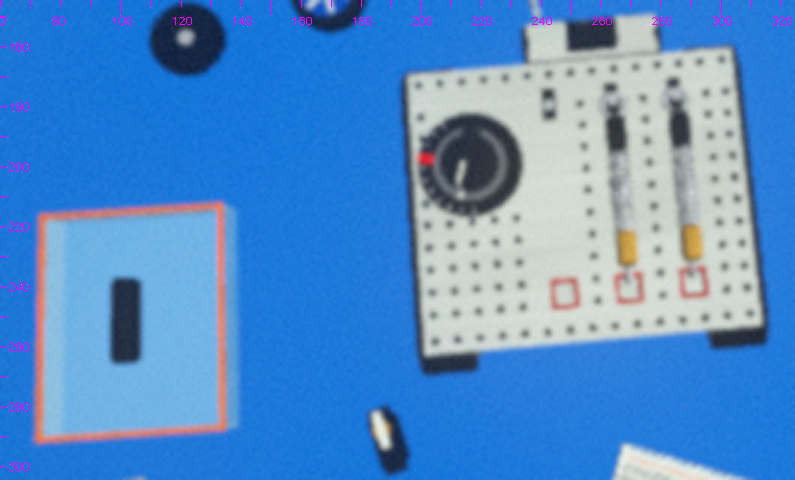

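```bash
python3 -m creep '[[-0.0025,-0.0275,0.02,0.01,0.1],[0,-0.027,0.03,0,0.1],[0,0,0.04,0,0.1],[0,0,0.035,0,0.1],[0,0,0,0,0.1]]'; python3 -m creep '[[0,0,0,0,0.1],[0,0,0,0,0.1]]'; python3 - <<'E'
from h import *
np.set_printoptions(precision=4,suppress=True)
p,r,s=tcp();print(s["t"],p,-r[:,0],s["finger_gap"]*85,s["force"])
t=np.array([.529,-.411])-p[:2]; print("remaining",t, t@r[:2,0],t@r[:2,1])
q,d=read_camera("side"); crop(q,250,380,180,330,4.5,"pics/b22.png")
E
```

```text
t: 22.38
position: [0.5292, -0.4033, 0.0635]
ee_rot: [0.056, 0.998, 0.004, -0.005]
force: [-1.5, 2.3, -2.2]
finger_gap: 0.446
t: 22.55
position: [0.534, -0.4074, 0.072]
ee_rot: [0.056, 0.998, -0.0, 0.002]
force: [0.5, 0.1, 0.8]
finger_gap: 0.448
22.55 [ 0.534  -0.4074  0.072 ] [ 0.9937 -0.112   0.0032] 38.093790271829896 [0.5083 0.1042 0.8131]
remaining [-0.005  -0.0036] 0.004547797189747272 -0.004148672472781945
```

View pics/b22.png

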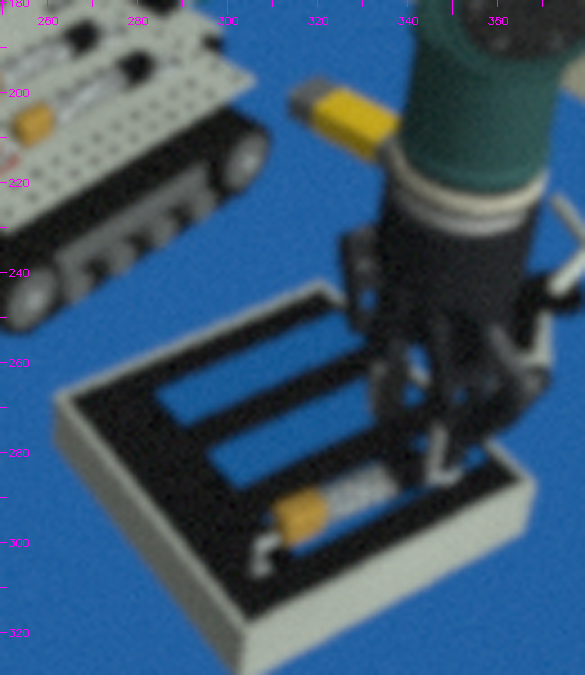

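```bash
python3 -m creep '[[0.003,-0.003,0,0,0.1],[0,0,0,0,0.1],[0,0,0,0,0.1],[0,0,0,0,0.1]]'; python3 - <<'E'
from h import *
np.set_printoptions(precision=4,suppress=True)
p,r,s=tcp();print(s["t"],p,-r[:,0],s["finger_gap"]*85,s["force"])
t=np.array([.529,-.411])-p[:2]; print("remaining",t, t@r[:2,0],t@r[:2,1])
E
```

```text
t: 22.93
position: [0.5283, -0.4111, 0.0717]
ee_rot: [0.058, 0.998, -0.001, 0.001]
force: [0.1, 0.0, -0.7]
finger_gap: 0.448
22.9333 [ 0.5283 -0.4111  0.0717] [ 0.9934 -0.1148  0.0016] 38.080161432191694 [ 0.06    0.0386 -0.7448]
remaining [0.0007 0.0001] -0.0006644246517701435 0.0001798943286850033
```

```bash
python3 -m creep '[[0,0,0.01,0,0.1],[0,0,0.01,0,0.1],[0,0,0.0065,0,0.1],[0,0,0,0,0.1],[0,0,0,0,0.1]]'; python3 -m creep '[[0,0,0,0,0.5],[0,0,0,0,1],[0,0,0,0,1],[0,0,0,0,1],[0,0,0,0,1]]'; python3 -m creep '[[0,0,0,0,1],[0,0,0,0,1]]'; python3 - <<'E'
from h import *
np.set_printoptions(precision=4,suppress=True)
p,r,s=tcp();print(s["t"],p,-r[:,0],s["finger_gap"]*85,s["force"])
q,d=read_camera("side"); crop(q,250,380,180,330,4.5,"pics/b23.png")
E
```

```text
t: 23.35
position: [0.5273, -0.41, 0.0426]
ee_rot: [0.057, 0.998, 0.001, -0.001]
force: [0.2, -0.6, 0.5]
finger_gap: 0.451
t: 23.77
position: [0.5281, -0.4108, 0.0442]
ee_rot: [0.057, 0.998, -0.0, 0.0]
force: [-0.1, -0.1, 0.3]
finger_gap: 0.171
t: 23.93
position: [0.5281, -0.4108, 0.0442]
ee_rot: [0.057, 0.998, -0.0, 0.0]
force: [-0.9, 0.1, 2.0]
finger_gap: 0.173
23.9333 [ 0.5281 -0.4108  0.0442] [ 0.9934 -0.1145  0.0004] 14.667841199583965 [-0.9173  0.0648  1.9938]
```

View pics/b23.png

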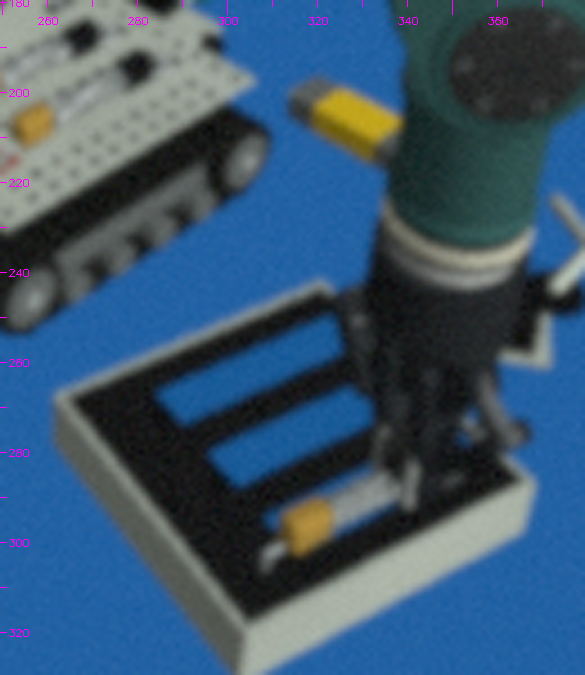

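```bash
python3 -m creep '[[0,0,-0.01,0,1],[0,0,-0.03,0,1],[0,0,-0.03,0,1],[0,0,-0.03,0,1],[0,0,-0.03,0,1]]'; python3 -m creep '[[0,0,0,-0.11,1],[0,0,0,-0.11,1],[-0.0067,0.038,0,0,1],[-0.0067,0.038,0,0,1],[-0.0067,0.038,0,0,1]]'; python3 -m creep '[[-0.0067,0.038,0,0,1],[-0.0067,0.038,0,0,1],[-0.0067,0.038,0,0,1],[-0.0067,0.038,0,0,1],[-0.0067,0.038,0,0,1]]';python3 -m creep '[[-0.0067,0.038,0,0,1],[-0.0067,0.035,0,0,1],[-0.005,0.02,0,0,1],[0,0,0,0,1],[0,0,0,0,1]]';  python3 -m creep '[[0,0,0,0,1],[0,0,0,0,1]]'; python3 - <<'E'
from h import *
np.set_printoptions(precision=4,suppress=True)
p,r,s=tcp();print(s["t"],p,-r[:,0],s["finger_gap"]*85,s["force"])
t=np.array([.5575,.0115])-p[:2]; print("remaining",t, t@r[:2,0],t@r[:2,1])
q,d=read_camera("side"); crop(q,190,320,130,240,5.5,"pics/b24.png")
E
```

```text
t: 24.4
position: [0.5278, -0.4103, 0.1756]
ee_rot: [0.057, 0.998, 0.0, -0.0]
force: [-0.5, 0.0, -0.6]
finger_gap: 0.167
t: 24.82
position: [0.5356, -0.2947, 0.1745]
ee_rot: [-0.051, 0.999, -0.0, 0.0]
force: [0.8, 1.1, 0.2]
finger_gap: 0.167
t: 25.23
position: [0.5492, -0.1009, 0.1745]
ee_rot: [-0.052, 0.999, -0.0, 0.0]
force: [0.7, 0.5, -0.6]
finger_gap: 0.17
t: 25.65
position: [0.558, -0.0063, 0.1744]
ee_rot: [-0.055, 0.999, 0.0, 0.0]
force: [-0.5, -0.1, -1.2]
finger_gap: 0.169
t: 25.82
position: [0.5576, -0.0103, 0.1741]
ee_rot: [-0.051, 0.999, -0.001, -0.0]
force: [0.2, 0.6, -0.0]
finger_gap: 0.17
25.8167 [ 0.5576 -0.0103  0.1741] [ 0.9948  0.1022 -0.0002] 14.442970490977387 [ 0.2498  0.6298 -0.0091]
remaining [-0.0001  0.0218] -0.0021010039138370643 0.02166819883180338
```

View pics/b24.png

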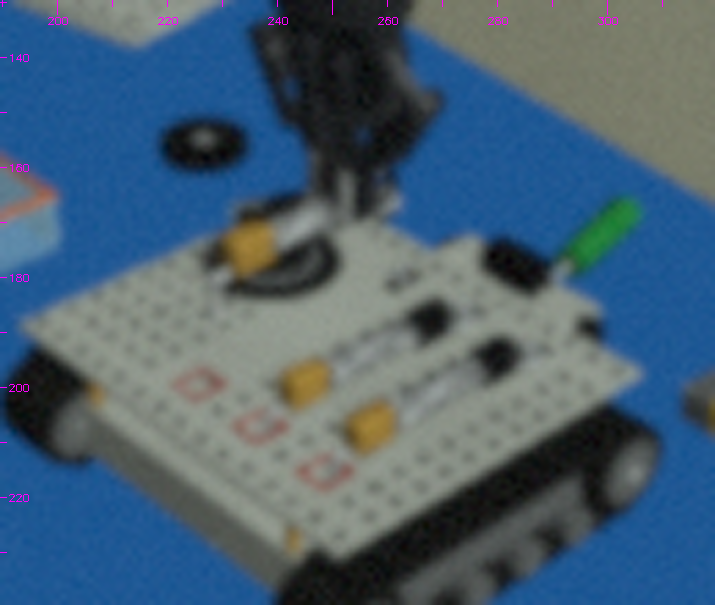

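```bash
python3 -m creep '[[-0.001,0.0117,0.0,-0.002,1],[-0.001,0.01,0.01,0,1],[0,0,0.02,0,1],[0,0,0.015,0,1],[0,0,0,0,1]]';python3 -m creep '[[0,0,0,0,1],[0,0,0,0,1],[0,0,0,0,1]]'; python3 - <<'E'
from h import *
np.set_printoptions(precision=4,suppress=True)
p,r,s=tcp();print(s["t"],p,-r[:,0],s["finger_gap"]*85,s["force"])
t=np.array([.5575,.0115])-p[:2]; print("remaining",t, t@r[:2,0],t@r[:2,1])
q,d=read_camera("side"); crop(q,195,285,135,215,8,"pics/b25.png")
ex=np.array([np.cos(YAW),np.sin(YAW),0])
c,st=brass(q,220,245,170,200); 
pl=np.array([p[0],p[1],p[2]-.0045+.011])-ex*.068
print("brass side",c,st,"pred",boxmask("side",pl,ex,.028,.016,.022)[0])
E
```

```text
t: 26.28
position: [0.555, 0.0148, 0.1257]
ee_rot: [-0.054, 0.999, 0.0, -0.003]
force: [-0.0, -0.8, -1.0]
finger_gap: 0.166
t: 26.53
position: [0.5583, 0.0137, 0.1296]
ee_rot: [-0.054, 0.999, 0.0, 0.001]
force: [0.2, -0.0, -0.9]
finger_gap: 0.171
26.5333 [0.5583 0.0137 0.1296] [0.9943 0.1069 0.0016] 14.51102557667754 [ 0.1658 -0.0235 -0.9384]
remaining [-0.0008 -0.0022] 0.0010354622182980656 -0.0021235900617540804
brass side [231.     183.4082] [228 180   7   8  49] pred [229.7716 183.9632]
```

View pics/b25.png

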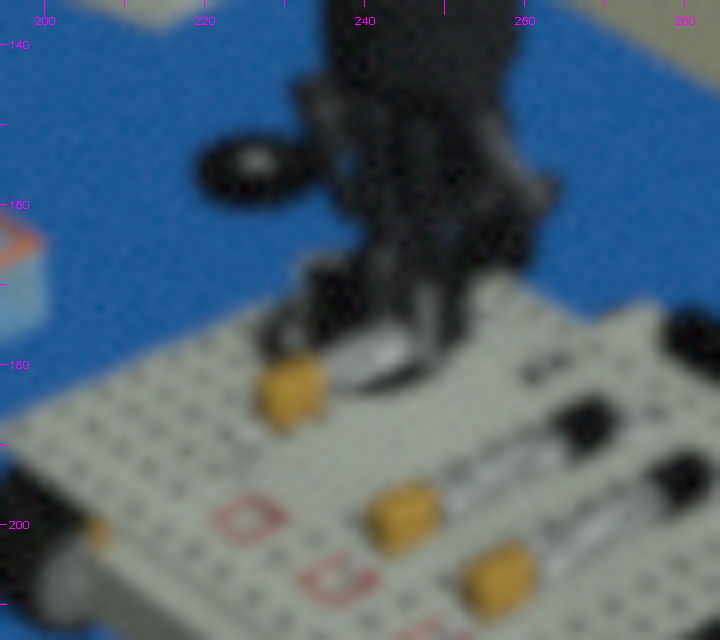

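```bash
python3 -m creep '[[0.0022,-0.0018,0.008,0,1],[0,0,0.006,0,1],[0,0,0.005,0,1],[0,0,0,0,1],[0,0,0,0,1]]';  python3 - <<'E'
from h import *
np.set_printoptions(precision=4,suppress=True)
p,r,s=tcp();print(s["t"],p,-r[:,0],s["finger_gap"]*85,s["force"])
t=np.array([.5575,.0115])-p[:2]; print("remaining",t, t@r[:2,0],t@r[:2,1])
E
python3 -m creep '[[0,0,0.004,0,1],[0,0,0.004,0,1],[0,0,0,0,1],[0,0,0,0,1]]';  python3 - <<'E'
from h import *
np.set_printoptions(precision=4,suppress=True)
p,r,s=tcp();print(s["t"],p,-r[:,0],s["finger_gap"]*85,s["force"])
t=np.array([.5575,.0115])-p[:2]; print("remaining",t, t@r[:2,0],t@r[:2,1])
q,d=read_camera("side"); crop(q,195,285,135,215,8,"pics/b26.png")
E
```

```text
t: 27.0
position: [0.5552, 0.0115, 0.1094]
ee_rot: [-0.054, 0.999, -0.0, -0.001]
force: [-0.9, -0.8, -0.9]
finger_gap: 0.17
27.0 [0.5552 0.0115 0.1094] [ 0.9943  0.107  -0.0011] 14.454846892887218 [-0.9197 -0.7703 -0.94  ]
remaining [0.0023 0.    ] -0.0022498818463203034 -0.0002127925581331279
t: 27.33
position: [0.5554, 0.0115, 0.1016]
ee_rot: [-0.054, 0.999, -0.0, -0.0]
force: [0.2, 0.6, -0.1]
finger_gap: 0.177
27.3333 [0.5554 0.0115 0.1016] [ 0.9943  0.107  -0.0006] 15.012195254663366 [ 0.1531  0.5806 -0.0886]
remaining [ 0.0021 -0.    ] -0.0021229126114418752 -0.0002393862142269942
```

View pics/b26.png

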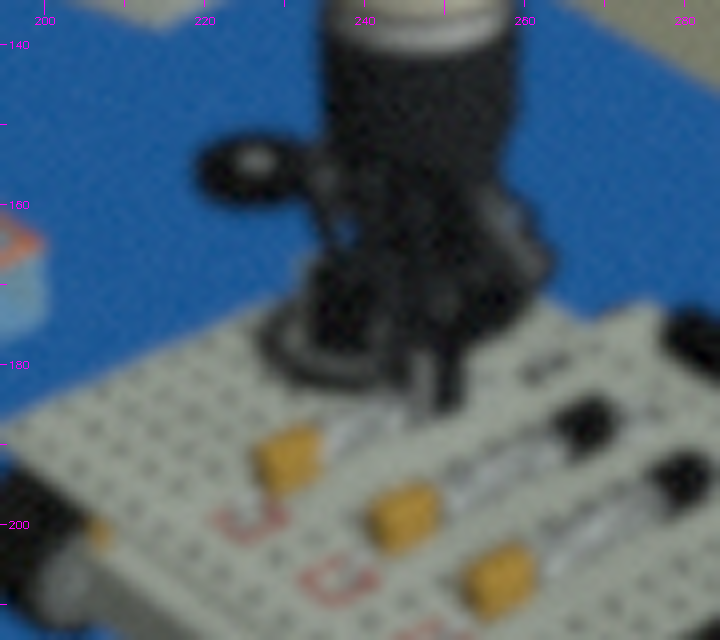

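```bash
python3 -m creep '[[-0.004,0,0,0,1],[-0.004,0,0,0,1],[-0.004,0,-0.001,0,1],[0,0,0,0,1]]' 80; python3 -m creep '[[-0.004,0,-0.003,0,1],[-0.004,0,-0.0015,0,1],[0,0,0,0,1],[0,0,0,0,1]]';  python3 -m creep '[[-0.005,0,0,0,1],[-0.005,0,0,0,1],[-0.005,0,0,0,1],[0,0,0,0,1],[0,0,0,0,1]]'; python3 - <<'E'
from h import *
np.set_printoptions(precision=4,suppress=True)
F=[]
for i in range(3):
    p,r,s=tcp();F.append(s["force"]); q,d=read_camera("side")
print(s["t"],p,-r[:,0],s["finger_gap"]*85,np.mean(F,0))
t=np.array([.5952,.0157])-p[:2]; print("remaining",t, t@r[:2,0],t@r[:2,1])
crop(q,205,305,145,225,8,"pics/b27.png")
E
```

```text
t: 27.72
position: [0.5688, 0.013, 0.1032]
ee_rot: [-0.054, 0.999, 0.0, 0.001]
force: [-0.7, -0.4, -0.3]
finger_gap: 0.167
t: 28.05
position: [0.5745, 0.0135, 0.1072]
ee_rot: [-0.054, 0.999, -0.0, -0.001]
force: [-1.8, -0.2, 0.2]
finger_gap: 0.163
t: 28.47
position: [0.5878, 0.0149, 0.1064]
ee_rot: [-0.054, 0.999, -0.0, -0.003]
force: [-6.5, -1.1, -0.8]
finger_gap: 0.162
28.5667 [0.5876 0.0149 0.1064] [ 0.9942  0.107  -0.0065] 13.733929409257692 [-6.3808 -1.13   -0.6614]
remaining [0.0076 0.0008] -0.007646661213650116 -2.4116006374147718e-05
```

View pics/b27.png

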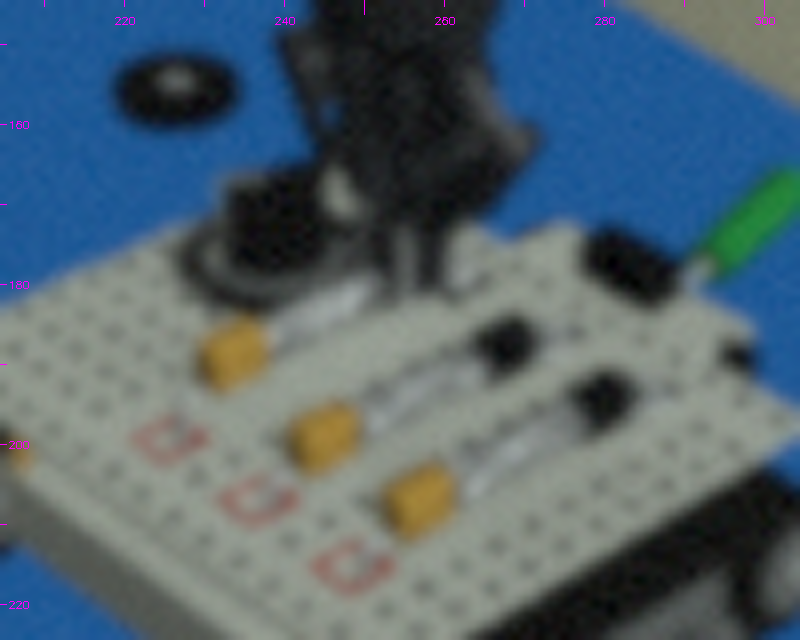

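```bash
python3 -m creep '[[-0.0045,0,0.0005,0,1],[-0.0042,0,0,0,1],[0,0,0,0,1],[0,0,0,0,1],[0,0,0,0,1]]'; python3 - <<'E'
from h import *
np.set_printoptions(precision=4,suppress=True)
F=[]
for i in range(3):
    p,r,s=tcp();F.append(s["force"]); q,d=read_camera("side")
print(s["t"],p,-r[:,0],s["finger_gap"]*85,np.mean(F,0))
t=np.array([.5952,.0157])-p[:2]; print("remaining",t, t@r[:2,0],t@r[:2,1])
E
```

```text
t: 29.03
position: [0.5943, 0.0156, 0.1055]
ee_rot: [-0.054, 0.999, -0.0, -0.005]
force: [-7.6, -1.2, -1.1]
finger_gap: 0.163
29.1333 [0.5943 0.0156 0.1055] [ 0.9942  0.1069 -0.0105] 14.314644081389172 [-8.3051 -0.8962 -0.6744]
remaining [0.0009 0.0001] -0.0009203451467269109 1.4189407550745079e-05
```

```bash
python3 -m creep '[[-0.001,0,0.002,0,1],[0,0,0.002,0,1],[0,0,0,0,1],[0,0,0,0,1]]'; python3 -m creep '[[0,0,0.002,0,1],[0,0,0.002,0,1],[0,0,0,0,1]]' ;python3 -m creep '[[0,0,0.002,0,1],[0,0,0.001,0,1],[0,0,0,0,1],[0,0,0,0,1]]'; python3 -m creep '[[0.003,0,0,0,1],[0.003,0,0,0,1],[0,0,0,0,1],[0,0,0,0,1]]'
```

```text
t: 29.52
position: [0.5952, 0.0157, 0.1019]
ee_rot: [-0.053, 0.999, -0.0, -0.005]
force: [-7.8, -1.0, 2.1]
finger_gap: 0.168
t: 29.77
position: [0.5952, 0.0157, 0.0978]
ee_rot: [-0.053, 0.999, -0.0, -0.006]
force: [-8.6, 0.6, 2.2]
finger_gap: 0.164
t: 30.1
position: [0.5953, 0.0157, 0.0951]
ee_rot: [-0.053, 0.999, -0.0, -0.005]
force: [-8.2, -1.5, 4.1]
finger_gap: 0.161
t: 30.43
position: [0.5924, 0.0154, 0.0958]
ee_rot: [-0.054, 0.999, -0.0, -0.002]
force: [-5.8, -0.8, 3.4]
finger_gap: 0.168
```

```bash
python3 -m creep '[[0.002,0,0.0005,0,1],[0,0,0,0,1],[0,0,0,0,0.1],[0,0,0,0,0.1],[0,0,0,0,0.1]]'; python3 -m creep '[[0,0,-0.02,0,0.1],[0,0,-0.03,0,0.1],[0,0,-0.04,0,0.1],[0,0,-0.04,0,0.1],[0,-0.04,0,0,0.1]]';  python3 -m creep '[[0,-0.04,0,0,0.1],[0,-0.04,0,0,0.1],[0,-0.04,0,0,0.1],[0,-0.04,0,0,0.1],[0,-0.04,0,0,0.1]]'; python3 -m creep '[[0,-0.04,0,0,0.1],[0,-0.04,0,0,0.1],[0,0,0,0,0.1]]'; python3 - <<'E'
from h import *
np.set_printoptions(precision=4,suppress=True)
p,r,s=tcp();print(s["t"],p,-r[:,0],s["finger_gap"]*85,s["force"],s["joint_pos"])
q,d=read_camera("side");crop(q,200,310,135,230,7,"pics/b28.png"); cv2.imwrite("pics/side28.png",q)
q,d=read_camera("top"); crop(q,185,325,145,275,5.5,"pics/a28.png"); crop(q,190,245,170,225,12,"pics/d28.png"); cv2.imwrite("pics/top28.png",q); np.save("pics/top28.npy",d)
C=cloud("top",d)
E
```

```text
t: 30.85
position: [0.595, 0.0159, 0.096]
ee_rot: [-0.054, 0.999, 0.0, 0.003]
force: [0.3, 0.0, -0.0]
finger_gap: 0.449
t: 31.27
position: [0.6036, -0.0135, 0.234]
ee_rot: [-0.061, 0.998, 0.003, 0.009]
force: [1.9, 1.1, 0.4]
finger_gap: 0.45
t: 31.68
position: [0.6193, -0.2254, 0.2261]
ee_rot: [-0.054, 0.999, -0.001, 0.002]
force: [1.4, -0.0, 0.2]
finger_gap: 0.452
t: 31.93
position: [0.6258, -0.3162, 0.2263]
ee_rot: [-0.047, 0.999, -0.005, 0.002]
force: [-0.9, -1.4, 0.8]
finger_gap: 0.452
31.9333 [ 0.6258 -0.3162  0.2263] [0.9955 0.0946 0.0029] 38.43724111798438 [-0.9314 -1.3821  0.7909] [ 0.3511  0.5628  0.0733  1.6786 -0.0396  0.894   2.1032]
```

View pics/b28.png

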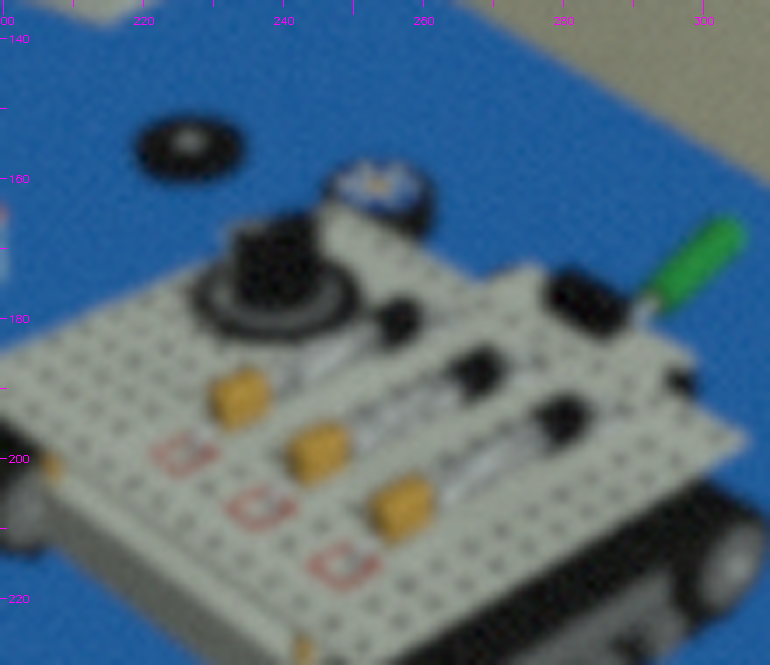

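View pics/a28.png

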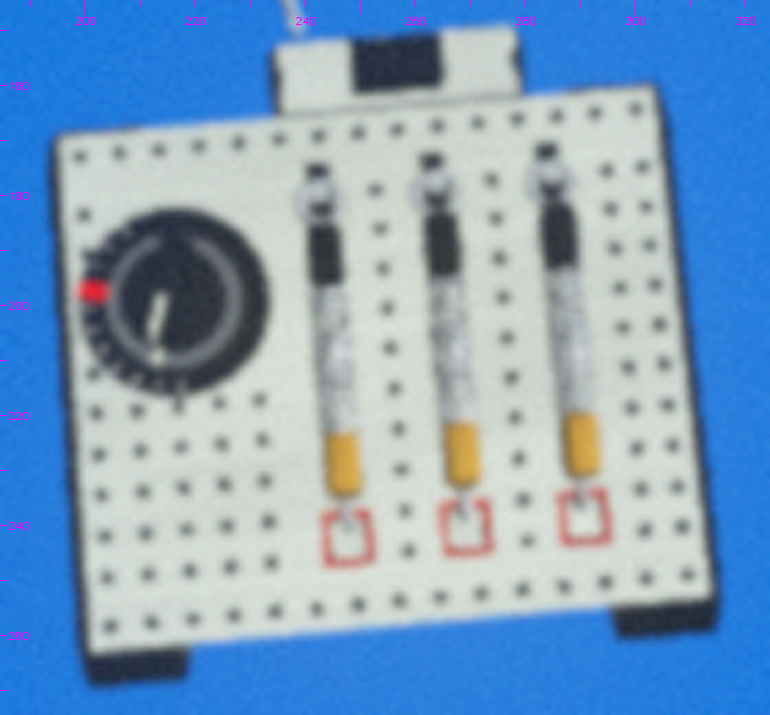

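View pics/d28.png

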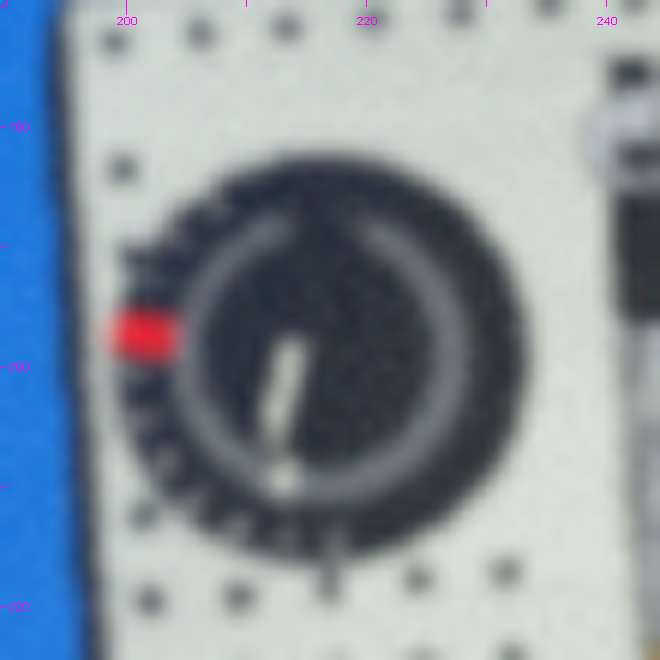

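```bash
python3 - <<'E'
from h import *
np.set_printoptions(precision=4,suppress=True)
f=lambda x,y:(x/12+190-.5,y/12+170-.5)
ax=px2w("top",*f(325,355),.097); print("axis",ax, "at .133 px",w2px("top",[ax[0],ax[1],.133]), "crop",(w2px("top",[ax[0],ax[1],.133])-[189.5,169.5])*12)
a=px2w("top",*f(292,345),.133);b=px2w("top",*f(272,432),.133);c=px2w("top",*f(283,482),.098)
mk=px2w("top",*f(145,337),.0905)
print(a,b,c,mk)
ang=lambda v:np.degrees(np.arctan2(v[1],v[0]))
print("pointer dir",ang(b-a),ang(b-ax),ang(c-ax),"mark dir",ang(mk-ax),np.linalg.norm((mk-ax)[:2]))
d=np.load("pics/top28.npy");C=cloud("top",d); P=C[185:215,200:235].reshape(-1,3)
K=P[(P[:,2]>.12)&(P[:,2]<.15)]; print(len(K),K.mean(0)); 
(cx,cy),(w,h),an=cv2.minAreaRect((K[:,:2]*1000).astype(np.float32)); print(cx,cy,w,h,an)
D=P[(P[:,2]<.105)&(P[:,2]>.094)]; print(len(D),D.mean(0),np.percentile(D[:,2],[10,50,90]))
E
```

```text
axis [0.5721 0.0801 0.097 ] at .133 px [215.1145 196.592 ] crop [307.3744 325.104 ]
[0.5681 0.083  0.133 ] [0.5509 0.0863 0.133 ] [0.5459 0.0876 0.098 ] [0.5762 0.1176 0.0905]
pointer dir 169.20057734146735 163.83455159971723 164.09204937902427 mark dir 83.68939564376142 0.037700409793786804
127 [0.573  0.0798 0.1304]
573.3526611328125 80.28465270996094 14.511266708374023 47.211917877197266 78.58584594726562
215 [0.5709 0.0796 0.1001] [0.0945 0.1009 0.1036]
```

```bash
python3 -m creep '[[0.001,0.04,0,0,0],[0.001,0.04,0,0,0],[0.001,0.04,0,0,0],[0.001,0.04,0,0,0],[0.001,0.04,0,0,0]]'; python3 -m creep '[[0.001,0.04,0,0,0],[0.001,0.04,0,0,0],[0.001,0.04,0,0,0],[0.001,0.04,0,0,0],[0.001,0.03,0,0,0]]'; python3 -m creep '[[0,0,0,0.1,0],[0,0,0,0.1,0],[0,0,0,0.1,0],[0,0,0,0,0],[0,0,0,0,0]]'; python3 - <<'E'
from h import *
np.set_printoptions(precision=4,suppress=True)
p,r,s=tcp();print(s["t"],p,-r[:,0],np.degrees(np.arctan2(r[1,0],r[0,0])),s["finger_gap"]*85,s["force"],s["joint_pos"])
t=np.array([.573,.0802])-p[:2]; print("remaining",t, t@r[:2,0],t@r[:2,1])
E
```

```text
t: 32.45
position: [0.6001, -0.1002, 0.2257]
ee_rot: [-0.055, 0.998, 0.001, 0.001]
force: [0.5, 0.5, -0.7]
finger_gap: 0.497
t: 32.87
position: [0.5736, 0.0908, 0.2258]
ee_rot: [-0.057, 0.998, 0.002, 0.001]
force: [1.1, 0.3, -0.5]
finger_gap: 0.5
t: 33.28
position: [0.5745, 0.0858, 0.2256]
ee_rot: [0.094, 0.996, 0.0, 0.0]
force: [0.4, -0.5, 0.6]
finger_gap: 0.501
33.2833 [0.5745 0.0858 0.2256] [ 0.9825 -0.1865  0.0007] 169.25086441714663 42.59100032147471 [ 0.4253 -0.4673  0.5532] [-0.3039  0.4181  0.1046  1.9493 -0.0613  0.7761  1.2186]
remaining [-0.0015 -0.0056] 0.00038980967957006225 -0.005798683395894873
```

```bash
python3 -m creep '[[0.0004,-0.0058,0.02,0.015,0],[0,0,0.03,0,0],[0,0,0.03,0,0],[0,0,0.01,0,0],[0,0,0,0,0]]';python3 -m creep '[[0,0,0,0,0],[0,0,0,0,0]]'; python3 - <<'E'
from h import *
np.set_printoptions(precision=4,suppress=True)
p,r,s=tcp();print(s["t"],p,np.degrees(np.arctan2(r[1,0],r[0,0])),s["finger_gap"]*85,s["force"],s["joint_pos"])
t=np.array([.573,.0802])-p[:2]; print("remaining",t, t@r[:2,0],t@r[:2,1])
q,d=read_camera("side");crop(q,200,310,120,230,6,"pics/b29.png")
E
```

```text
t: 33.7
position: [0.571, 0.0785, 0.133]
ee_rot: [0.103, 0.995, -0.001, -0.003]
force: [0.2, -0.3, 0.2]
finger_gap: 0.498
t: 33.87
position: [0.5745, 0.0787, 0.1369]
ee_rot: [0.103, 0.995, 0.001, 0.001]
force: [0.9, 0.0, 1.2]
finger_gap: 0.498
33.8667 [0.5745 0.0787 0.1369] 168.13500224036665 42.29614840035272 [0.928  0.0189 1.2074] [-0.2795  0.5371  0.09    2.0176 -0.0834  0.5873  1.231 ]
remaining [-0.0015  0.0015] 0.0017508040767524721 0.0011604270643161263
```

View pics/b29.png

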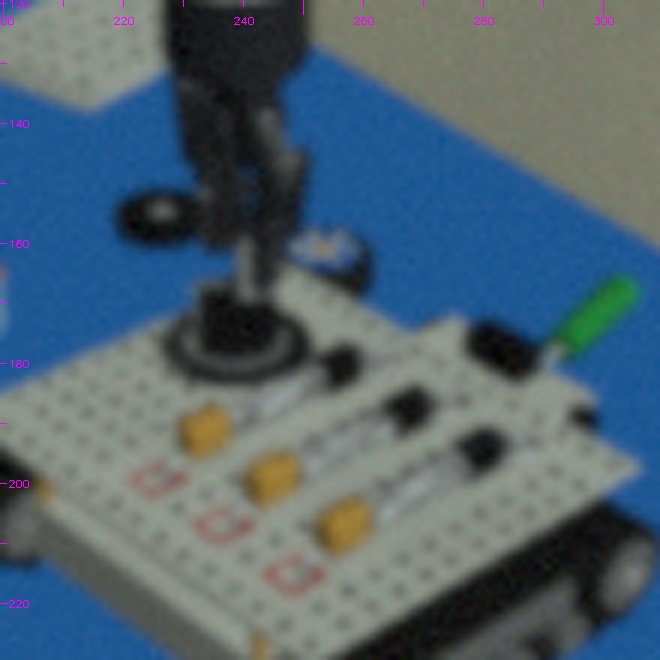

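```bash
python3 -m creep '[[0.001,0.0012,0.01,0,0],[0,0,0.01,0,0],[0,0,0.009,0,0],[0,0,0,0,0],[0,0,0,0,0]]';python3 -m creep '[[0,0,0,0,0.4],[0,0,0,0,0.8],[0,0,0,0,0.8],[0,0,0,0,1],[0,0,0,0,1]]' 60; python3 -m creep '[[0,0,0,0,1],[0,0,0,0,1]]' 100; python3 - <<'E'
from h import *
np.set_printoptions(precision=4,suppress=True)
p,r,s=tcp();print(s["t"],p,np.degrees(np.arctan2(r[1,0],r[0,0])),s["finger_gap"]*85,s["force"],s["wrist_torque"])
E
```

```text
t: 34.33
position: [0.5716, 0.0796, 0.1054]
ee_rot: [0.104, 0.995, -0.0, -0.001]
force: [0.6, 0.4, 0.9]
finger_gap: 0.5
t: 34.75
position: [0.5732, 0.0825, 0.1069]
ee_rot: [0.103, 0.995, 0.002, 0.001]
force: [1.2, 5.4, 0.1]
finger_gap: 0.151
t: 34.92
position: [0.5732, 0.0824, 0.107]
ee_rot: [0.103, 0.995, 0.002, 0.001]
force: [0.6, 4.6, 1.1]
finger_gap: 0.145
34.9167 [0.5732 0.0824 0.107 ] 168.18629702423763 12.350849500850305 [0.6489 4.5793 1.0849] [ 0.964  -0.0285 -0.0751]
```

```bash
python3 -m creep '[[0,0.002,0,0,1],[0,0,0,0.08,1],[0,0,0,0.1,1],[0,0,0,0.1,1],[0,0,0,0.0,1]]'; python3 - <<'E'
from h import *
np.set_printoptions(precision=4,suppress=True)
p,r,s=tcp();print(s["t"],p,np.degrees(np.arctan2(r[1,0],r[0,0])),s["finger_gap"]*85,s["force"],s["wrist_torque"])
q,d=read_camera("side");crop(q,200,310,120,230,6,"pics/b30.png")
E
```

```text
t: 35.33
position: [0.5732, 0.0826, 0.107]
ee_rot: [0.242, 0.97, 0.0, 0.0]
force: [-0.5, 3.1, 3.2]
finger_gap: 0.147
35.3333 [0.5732 0.0826 0.107 ] 152.00655902239868 12.507713404322699 [-0.5053  3.1461  3.2026] [ 0.5789  0.1077 -0.0994]
```

View pics/b30.png

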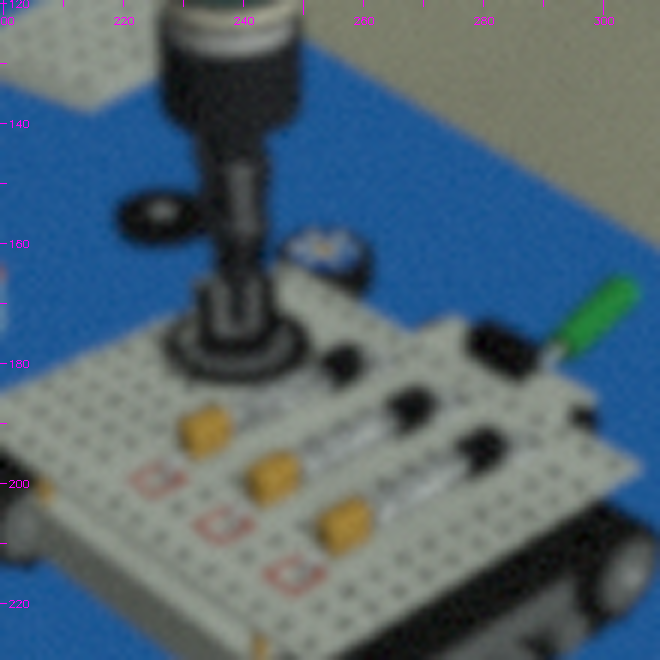

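Turning works. I'll continue in small portions.

```bash
python3 -m creep '[[0,0,0,0.1,1],[0,0,0,0.1,1],[0,0,0,0.1,1],[0,0,0,0.1,1],[0,0,0,0.1,1]]'; python3 -m creep '[[0,0,0,0.1,1],[0,0,0,0.1,1],[0,0,0,0.1,1],[0,0,0,0.1,1],[0,0,0,0.1,1]]'; python3 -m creep '[[0,0,0,0.1,1],[0,0,0,0,1],[0,0,0,0,1]]'; python3 - <<'E'
from h import *
np.set_printoptions(precision=4,suppress=True)
p,r,s=tcp();print(s["t"],p,np.degrees(np.arctan2(r[1,0],r[0,0])),s["finger_gap"]*85,s["force"],s["wrist_torque"])
q,d=read_camera("side");crop(q,200,310,120,230,6,"pics/b31.png")
q,d=read_camera("top");crop(q,185,260,160,230,9,"pics/a31.png")
E
```

```text
t: 35.8
position: [0.5733, 0.0828, 0.107]
ee_rot: [0.474, 0.881, 0.001, 0.0]
force: [-0.2, 4.3, 3.8]
finger_gap: 0.145
t: 36.22
position: [0.5736, 0.0829, 0.107]
ee_rot: [0.677, 0.736, 0.001, -0.0]
force: [0.8, 3.2, 1.9]
finger_gap: 0.141
t: 36.47
position: [0.5736, 0.0829, 0.107]
ee_rot: [0.712, 0.702, 0.001, -0.0]
force: [0.5, 4.4, 4.9]
finger_gap: 0.148
36.4667 [0.5736 0.0829 0.107 ] 89.19973801884869 12.57774521327836 [0.4762 4.4188 4.8927] [ 0.9768  0.0073 -0.0313]
```

View pics/b31.png

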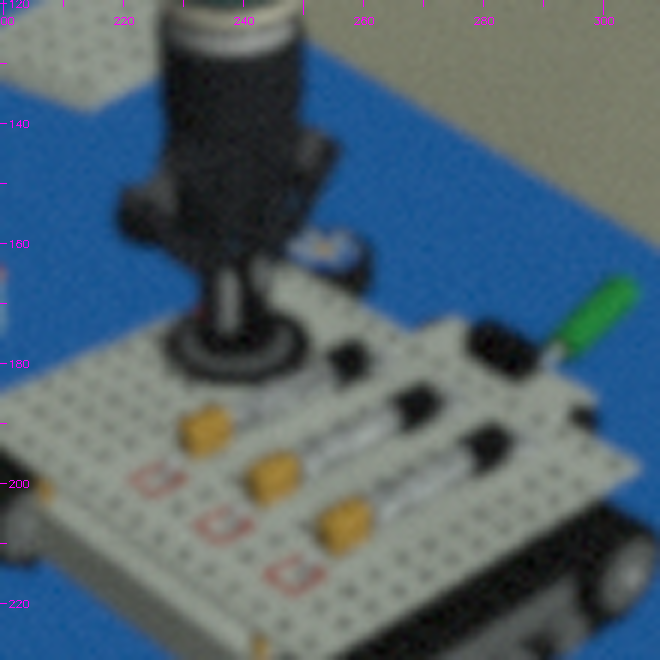

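View pics/a31.png

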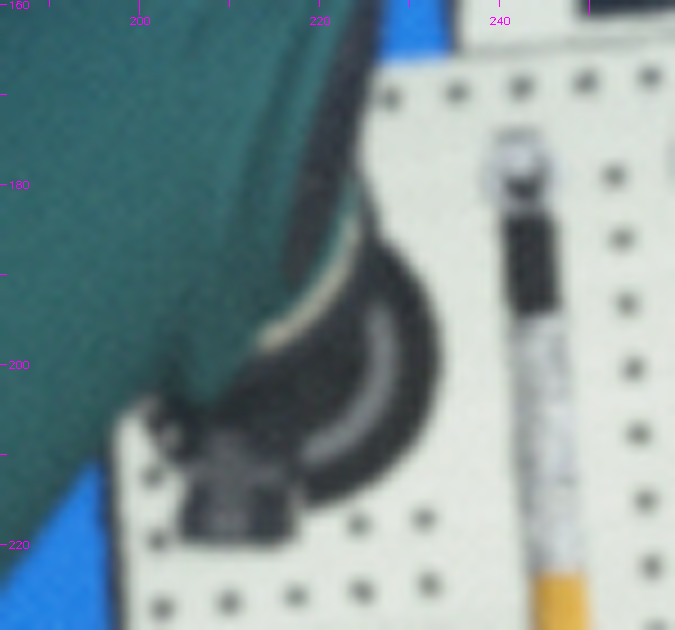

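```bash
python3 -m creep '[[0,0,0,0.04,1],[0,0,0,0.03,1],[0,0,0,0,1],[0,0,0,0,1]]'; python3 - <<'E'
from h import *
np.set_printoptions(precision=4,suppress=True)
p,r,s=tcp();print(s["t"],p,np.degrees(np.arctan2(r[1,0],r[0,0])),s["finger_gap"]*85,s["force"],s["wrist_torque"])
E
python3 -m creep '[[0,0,0,0,0.4],[0,0,0,0,0],[0,0,0,0,0],[0,0,-0.01,0,0],[0,0,-0.02,0,0]]' 60;python3 -m creep '[[0,0,-0.03,0,0],[0,0,-0.03,0,0],[0,0,-0.03,0,0],[0.0,0,0,0,0],[0,0,0,0,0]]'; python3 - <<'E'
from h import *
np.set_printoptions(precision=4,suppress=True)
p,r,s=tcp();print(s["t"],p,np.degrees(np.arctan2(r[1,0],r[0,0])),s["finger_gap"]*85,s["force"],s["joint_pos"])
E
```

```text
t: 36.9
position: [0.5737, 0.0829, 0.107]
ee_rot: [0.736, 0.677, 0.001, -0.0]
force: [1.2, 5.1, 5.6]
finger_gap: 0.144
36.9 [0.5737 0.0829 0.107 ] 85.18280696354482 12.240153706047563 [1.1899 5.0922 5.579 ] [ 1.089  -0.0126  0.0187]
t: 37.32
position: [0.5706, 0.0805, 0.135]
ee_rot: [0.737, 0.675, -0.003, -0.001]
force: [0.4, 0.5, 0.2]
finger_gap: 0.499
t: 37.73
position: [0.574, 0.0809, 0.2287]
ee_rot: [0.737, 0.675, 0.002, 0.001]
force: [-0.0, -0.3, 0.7]
finger_gap: 0.502
37.7333 [0.574  0.0809 0.2287] 84.98050481022243 42.688502920057566 [-0.0041 -0.3037  0.6722] [-0.672   0.476   0.631   1.967  -0.3816  0.813   0.0843]
```

```bash
python3 -m creep '[[0.037,-0.017,-0.01,0,0],[0.037,-0.017,-0.01,0,0],[0.037,-0.017,-0.01,0,0],[0.037,-0.017,0,0,0],[0.037,-0.017,0,0,-0.5]]'; python3 -m creep '[[0.037,-0.017,0,0,-1],[0.037,-0.017,0,0,-1],[0,0,0,0,-1],[0,0,0,0,-1]]'; python3 - <<'E'
from h import *
np.set_printoptions(precision=4,suppress=True)
p,r,s=tcp();print(s["t"],p,np.degrees(np.arctan2(r[1,0],r[0,0])),s["finger_gap"]*85,s["force"],s["joint_pos"])
q,d=read_camera("top");cv2.imwrite("pics/top32.png",q);np.save("pics/top32.npy",d);crop(q,190,245,170,225,12,"pics/d32.png")
E
```

```text
t: 38.15
position: [0.5031, 0.2735, 0.2558]
ee_rot: [0.737, 0.675, -0.001, -0.0]
force: [0.6, -0.4, -0.1]
finger_gap: 0.625
t: 38.48
position: [0.4744, 0.3523, 0.2544]
ee_rot: [0.735, 0.678, -0.002, -0.0]
force: [0.0, -0.8, -0.0]
finger_gap: 0.999
38.4833 [0.4744 0.3523 0.2544] 85.42865601260289 84.95460075840063 [ 0.0078 -0.8021 -0.0071] [-1.176   0.4624  0.644   1.9141 -0.354   0.8832 -0.4328]
```

View pics/top32.png

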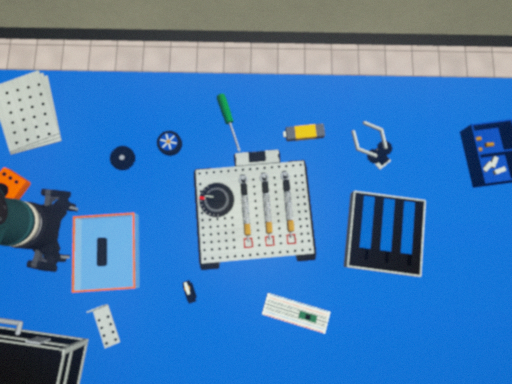

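View pics/d32.png

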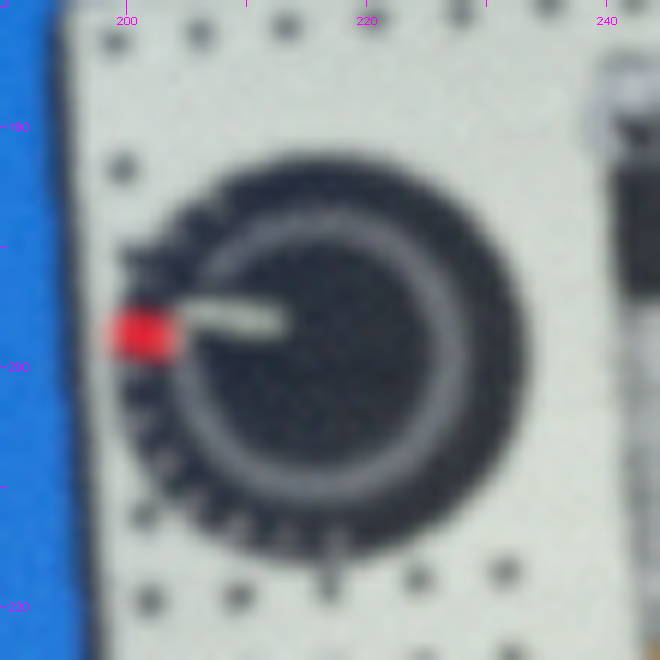

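```bash
python3 - <<'E'
from h import *
np.set_printoptions(precision=4,suppress=True)
def ana(n):
    q=cv2.imread(f"pics/top{n}.png"); 
    g=q.astype(float)
    red=np.clip(g[...,2]-np.maximum(g[...,0],g[...,1])-40,0,None)
    red[:190]=0;red[206:]=0;red[:,:195]=0;red[:,208:]=0
    v,u=np.mgrid[:384,:512]
    rc=np.array([(red*u).sum(),(red*v).sum()])/red.sum()
    return g,rc
for n in ("28","32"):
    g,rc=ana(n); print(n,"red centroid px",rc,px2w("top",*rc,.091))
    # pointer: bright, low saturation inside radius 9.5px of knob top axis
    mn=g.min(-1); v,u=np.mgrid[:384,:512]; rr=np.hypot(u-215.1,v-196.6)
    w=np.clip(mn-95,0,None)*(rr<11)*((u<214.8)); 
    c=np.array([(w*u).sum(),(w*v).sum()])/w.sum()
    d=np.stack([u-c[0],v-c[1]],-1); M=(w[...,None,None]*d[...,:,None]*d[...,None,:]).sum((0,1))/w.sum()
    e,V=np.linalg.eigh(M); dirp=V[:,1]; print("centroid",c,"eig",e,"dir",dirp)
    A=px2w("top",*(c-dirp*3),.133);B=px2w("top",*(c+dirp*3),.133)
    t=np.degrees(np.arctan2(*(B-A)[[1,0]])); print("pointer line angle",t,(t+180)%360, "centroid world",px2w("top",*c,.133))
    D=np.load(f"pics/top{n}.npy");C=cloud("top",D);P=C[180:215,200:235].reshape(-1,3);K=P[(P[:,2]>.12)&(P[:,2]<.15)]
    print(len(K),K.mean(0),cv2.minAreaRect((K[:,:2]*1000).astype(np.float32)))
    m=K[:,:2]-K[:,:2].mean(0);e,V=np.linalg.eigh(m.T@m);print("pca",np.degrees(np.arctan2(V[1,1],V[0,1])))
# base ring centre: dark ring circle fit
g=cv2.imread("pics/top32.png").min(-1)
m=((g<90)).astype(np.uint8);m[:175]=0;m[225:]=0;m[:,:196]=0;m[:,238:]=0
n,l,s,c=cv2.connectedComponentsWithStats(m);i=1+np.argmax(s[1:,4]);cn,_=cv2.findContours((l==i).astype(np.uint8),0,1);h=cv2.convexHull(max(cn,key=len));print("ring",s[i],cv2.minEnclosingCircle(h),cv2.fitEllipse(h))
E
```

```text
28 red centroid px [201.5475 197.4617] [0.5765 0.1176 0.091 ]
centroid [212.6125 202.0258] eig [3.568  5.7371] dir [0.2988 0.9543]
pointer line angle -160.85826131103957 19.14173868896043 centroid world [0.5591 0.0855 0.133 ]
127 [0.573  0.0798 0.1304] ((573.3526611328125, 80.28465270996094), (14.511266708374023, 47.211917877197266), 78.58584594726562)
pca 167.48109747309638
32 red centroid px [201.4695 197.4576] [0.5765 0.1178 0.091 ]
centroid [208.2897 196.0189] eig [0.7554 5.1288] dir [-0.9999 -0.016 ]
pointer line angle 90.05097333126463 270.05097333126463 centroid world [0.5732 0.0961 0.133 ]
124 [0.5729 0.0801 0.1304] ((573.7432250976562, 80.8572769165039), (46.8666877746582, 14.186224937438965), 85.61542510986328)
pca 84.18793931989703
ring [200 183  33  34 717] ((216.0, 199.0), 17.000099182128906) ((216.21609497070312, 199.3584442138672), (32.68313217163086, 33.180667877197266), 94.14934539794922)
```

```bash
python3 - <<'E'
from h import *
np.set_printoptions(precision=3,suppress=True)
# average several fresh pictures for noise
acc=0
for i in range(6):
    q,d=read_camera("top"); acc=acc+q.astype(float)
    C=cloud("top",d); 
    P=C[180:215,200:235].reshape(-1,3);K=P[(P[:,2]>.125)&(P[:,2]<.145)];m=K[:,:2]-K[:,:2].mean(0);e,V=np.linalg.eigh(m.T@m);R_=cv2.minAreaRect((K[:,:2]*1000).astype(np.float32));print(K.mean(0),np.degrees(np.arctan2(V[1,1],V[0,1])),R_)
g=acc/6; np.save("pics/avg32.npy",g); mn=g.min(-1)
print(mn[190:202,202:218].astype(int))
print(g[190:204,196:208,2].astype(int)-g[190:204,196:208,1].astype(int))
pts=[]
for u in range(205,215):
    col=mn[191:201,u]; w=np.clip(col-60,0,None); v=(w*np.arange(191,201)).sum()/w.sum(); pts.append((u,v)); print(u,round(v,2),px2w("top",u,v,.133)[:2])
pts=np.array(pts)[2:9];k=np.polyfit(pts[:,0],pts[:,1],1);A=px2w("top",214,np.polyval(k,214),.133);B=px2w("top",206,np.polyval(k,206),.133);print(k,np.degrees(np.arctan2(*(B-A)[[1,0]])))
E
```

```text
[0.573 0.08  0.131] 84.45186468442476 ((573.6080322265625, 80.85709381103516), (46.67495346069336, 14.182130813598633), 85.4295425415039)
[0.573 0.08  0.131] 85.19969773652129 ((573.745849609375, 80.96993255615234), (46.91975021362305, 14.760748863220215), 85.0100326538086)
[0.573 0.08  0.131] 84.32265139753882 ((573.5423583984375, 80.9234390258789), (46.92368698120117, 13.980619430541992), 84.6131820678711)
[0.573 0.08  0.131] 84.85493997202633 ((573.5337524414062, 81.0654067993164), (47.172119140625, 13.889309883117676), 85.1948013305664)
[0.573 0.081 0.131] 84.74775595743607 ((573.59228515625, 80.879638671875), (46.445438385009766, 13.756291389465332), 84.91480255126953)
[0.573 0.081 0.131] 84.81380685600845 ((573.5857543945312, 80.916748046875), (46.58241271972656, 14.31489372253418), 84.94303131103516)
[[112  82  72  63  49  52  70  81  82  81  72  66  61  57  57  57]
 [ 65  51  48  47  51  70  87  90  74  58  49  47  44  43  44  43]
 [ 70  54  41  41  57  79  88  77  56  43  40  40  41  42  41  41]
 [ 71  59  45  42  54  68  70  57  47  40  40  41  40  39  41  40]
 [ 54  53  56
[... 822 characters left out ...]
-8  -8]
 [-13  -4  11  50 105 130 117  88  43   9  -4  -7]
 [-12  -2  23  82 150 178 172 136  75  21  -4  -6]
 [-11   0  24  79 142 171 173 141  77  19  -4  -8]
 [-11  -6   9  40  78 105 119 103  52  10  -6  -9]
 [-12  -8  -5   2  12  22  33  33  15  -1  -7  -7]
 [-13  -8  -8  -7  -4  -5  -4  -3  -5  -7  -8  -7]
 [-14  -8 -10  -7  -7  -8  -9  -8  -7  -7  -9  -9]
 [-16  -9  -9  -9  -7  -7  -7  -6  -6  -9  -8  -8]]
205 197.15 [0.57  0.104]
206 196.2 [0.573 0.101]
207 195.04 [0.575 0.099]
208 194.76 [0.576 0.097]
209 195.11 [0.575 0.095]
210 195.75 [0.574 0.092]
211 196.17 [0.573 0.09 ]
212 196.23 [0.573 0.087]
213 196.26 [0.573 0.085]
214 196.0 [0.573 0.083]
[  0.274 138.162] 75.54189864962737
```

```bash
python3 - <<'E'
from h import *
from scipy.optimize import least_squares
from scipy.ndimage import map_coordinates
np.set_printoptions(precision=4,suppress=True)
g=np.load("pics/avg32.npy"); mn=g.min(-1)
ang=lambda v:np.degrees(np.arctan2(v[1],v[0]))
r=np.clip(g[...,2]-g[...,1]-10,0,None); r[:192]=0;r[203:]=0;r[:,:195]=0;r[:,207:]=0
v,u=np.mgrid[:384,:512]; c=np.array([(r*u).sum(),(r*v).sum()])/r.sum()
d=np.stack([u-c[0],v-c[1]],-1);M=(r[...,None,None]*d[...,:,None]*d[...,None,:]).sum((0,1))/r.sum();e,V=np.linalg.eigh(M)
A=px2w("top",*(c+V[:,1]*3),.091);B=px2w("top",*(c-V[:,1]*3),.091);print("red",c,np.sqrt(e),"axis dir world",ang(A-B))
mk=px2w("top",*c,.091)
# outer edge of black base ring: world-plane circle, radial 50% crossing, z=.091
for z in(.091,.095):
  th=np.radians(np.r_[-80:70:3,130:250:3][:]); c0=px2w("top",216.3,199.2,z)[:2]; pts=[]
  for t in np.radians(np.r_[100:271:3,271:420:3]-0):
    rs=np.arange(.028,.044,.0003); P=[w2px("top",[c0[0]+q*np.cos(t),c0[1]+q*np.sin(t),z]) for q in rs]; P=np.array(P)
    val=map_coordinates(mn,[P[:,1],P[:,0]],order=1)
    lo,hi=val.min(),val.max()
    if hi-lo<90: continue
    k=np.argmax(val>(lo+hi)/2)
    if k==0: continue
    pts.append([c0[0]+rs[k]*np.cos(t),c0[1]+rs[k]*np.sin(t)])
  pts=np.array(pts); s=least_squares(lambda p:np.hypot(pts[:,0]-p[0],pts[:,1]-p[1])-p[2],[*c0,.036],loss="soft_l1",f_scale=.0005)
  m2=px2w("top",*c,z); print(z,len(pts),"ring",s.x,"rms",np.sqrt(np.mean(s.fun**2)),"mark dir",ang(m2[:2]-s.x[:2]),np.linalg.norm(m2[:2]-s.x[:2]))
E
```

```text
red [201.4898 197.4546] [1.1353 1.4852] axis dir world 81.8403402006723Traceback (most recent call last):
  File "<stdin>", line 16, in <module>
  File "h.py", line 9, in w2px
    c=camera_info(n);K=np.array(c["K"]);o=np.array(c["origin"]);r=R.from_quat(c["orientation"]).as_matrix()
ValueError: time passes only in moves, steps and waits
```

```bash
python3 - <<'E'
s=open("h.py").read()
s=s.replace("from station import *","from station import *\nimport station,functools\ncamera_info=functools.lru_cache(None)(station.camera_info)",1)
open("h.py","w").write(s)
E
cat > ring.py <<'E'
from h import *
from scipy.optimize import least_squares
from scipy.ndimage import map_coordinates
import sys
np.set_printoptions(precision=4,suppress=True)
g=np.load(sys.argv[1]); mn=g.min(-1)
ang=lambda v:np.degrees(np.arctan2(v[1],v[0]))
r=np.clip(g[...,2]-g[...,1]-10,0,None); r[:192]=0;r[203:]=0;r[:,:195]=0;r[:,207:]=0
v,u=np.mgrid[:384,:512]; c=np.array([(r*u).sum(),(r*v).sum()])/r.sum()
for z in(.091,.095):
  c0=px2w("top",216.3,199.2,z)[:2]; pts=[]
  for t in np.radians(np.arange(120,410,3)):
    rs=np.arange(.028,.044,.0003); P=np.array([w2px("top",[c0[0]+q*np.cos(t),c0[1]+q*np.sin(t),z]) for q in rs])
    val=map_coordinates(mn,[P[:,1],P[:,0]],order=1); lo,hi=val.min(),val.max()
    if hi-lo<90: continue
    k=np.argmax(val>(lo+hi)/2)
    if k: pts.append([c0[0]+rs[k]*np.cos(t),c0[1]+rs[k]*np.sin(t)])
  pts=np.array(pts); s=least_squares(lambda p:np.hypot(pts[:,0]-p[0],pts[:,1]-p[1])-p[2],[*c0,.036],loss="soft_l1",f_scale=.0005)
  m2=px2w("top",*c,z); print(z,len(pts),"ring",s.x,"rms",np.sqrt(np.mean(s.fun**2)),"mark",m2[:2],"mark dir",ang(m2[:2]-s.x[:2]),np.linalg.norm(m2[:2]-s.x[:2]))
E
python3 ring.py pics/avg32.npy
```

```text
0.091 89 ring [0.5726 0.0813 0.0415] rms 0.00025022912373530204 mark [0.5765 0.1178] mark dir 83.88089529953328 0.03666820312927968
0.095 90 ring [0.5719 0.0809 0.0413] rms 0.0002114444296663711 mark [0.5758 0.1172] mark dir 83.87587516777548 0.03652223858839038
```

```bash
python3 - <<'E'
from h import *
np.set_printoptions(precision=4,suppress=True)
g=np.load("pics/avg32.npy").astype(np.uint8); D=np.load("pics/top32.npy");C=cloud("top",D)
crop(g,55,155,200,305,5.5,"pics/g32.png")
m=(g.max(-1)<110).astype(np.uint8); k=np.zeros_like(m);k[225:280,85:125]=m[225:280,85:125]
n,l,s,c=cv2.connectedComponentsWithStats(k);i=1+np.argmax(s[1:,4]);print("handle",s[i],c[i],px2w("top",*c[i],.066))
pp=np.argwhere(l==i)[:,::-1].astype(float); W=np.array([px2w("top",*q,.066)[:2] for q in pp]);mm=W-W.mean(0);e,V=np.linalg.eigh(mm.T@mm);print("handle yaw",np.degrees(np.arctan2(V[1,1],V[0,1]))%180,cv2.minAreaRect((W*1000).astype(np.float32)))
hsv=cv2.cvtColor(g,cv2.COLOR_BGR2HSV);o=cv2.inRange(hsv,(0,70,120),(20,255,255));o[:,:60]=0;o[:,150:]=0;o[:200]=0;o[300:]=0
pp=np.argwhere(o)[:,::-1].astype(float);W=np.array([px2w("top",*q,.040)[:2] for q in pp]);print(len(W),cv2.minAreaRect((W*1000).astype(np.float32)))
P=C[225:280,85:125].reshape(-1,3);K=P[(P[:,2]>.055)&(P[:,2]<.08)];print(len(K),K.mean(0),cv2.minAreaRect((K[:,:2]*1000).astype(np.float32)))
E
```

```text
handle [ 97 238   9  28 219] [101.4201 251.3425] [0.4427 0.3608 0.066 ]
handle yaw 4.54119205306074 ((442.69329833984375, 361.7978820800781), (65.79092407226562, 19.501632690429688), 4.755551815032959)
366 ((443.1412353515625, 366.10498046875), (187.09776306152344, 154.62103271484375), 4.561680793762207)
243 [0.4439 0.3633 0.0634] ((443.736083984375, 364.69305419921875), (68.62628936767578, 19.331684112548828), 3.344982862472534)
```

View pics/g32.png

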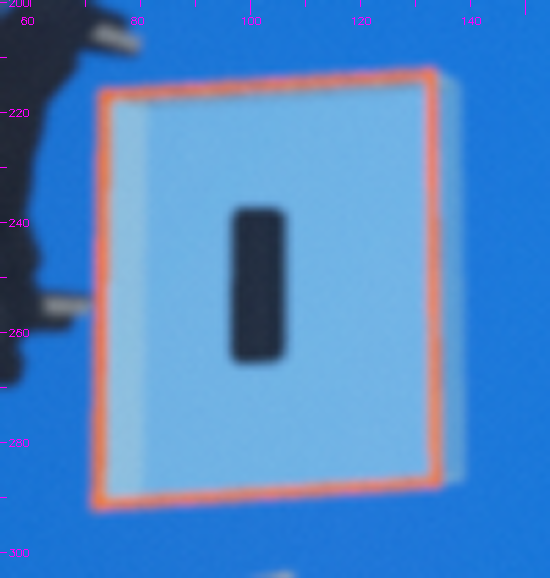

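```bash
python3 -m creep '[[0.0105,-0.032,0,0,-0.3],[0,0,0,0.12,-0.3],[0,0,0,0.12,-0.3],[0,0,0,0.12,-0.3],[0,0,0,0.12,-0.3]]'; python3 -m creep '[[0,0,0,0.12,-0.3],[0,0,0,0.12,-0.3],[0,0,0,0.12,-0.3],[0,0,0,0.12,-0.3],[0,0,0,0.12,-0.3]]'; python3 -m creep '[[0,0,0,0.12,-0.3],[0,0,0,0.12,-0.3],[0,0,0,0.09,-0.3],[0,0,0,0,-0.3],[0,0,0,0,-0.3]]'; python3 - <<'E'
from h import *
np.set_printoptions(precision=4,suppress=True)
p,r,s=tcp();print(s["t"],p,np.degrees(np.arctan2(r[1,0],r[0,0])),s["finger_gap"]*85,s["force"],s["joint_pos"])
t=np.array([.4432,.3655])-p[:2]; print("remaining",t, t@r[:2,0],t@r[:2,1])
E
```

```text
t: 39.25
position: [0.4463, 0.3618, 0.2565]
ee_rot: [0.878, 0.478, 0.0, -0.0]
force: [0.3, -0.3, 0.3]
finger_gap: 0.652
t: 39.67
position: [0.4465, 0.3618, 0.2564]
ee_rot: [0.98, 0.197, 0.0, -0.0]
force: [-0.4, 0.4, -0.3]
finger_gap: 0.652
t: 40.08
position: [0.4463, 0.362, 0.2561]
ee_rot: [0.999, 0.038, 0.0, 0.0]
force: [0.7, -0.2, -0.5]
finger_gap: 0.651
40.0833 [0.4463 0.362  0.2561] 4.306191602441558 55.317193393781636 [ 0.7101 -0.237  -0.5425] [-1.4683  0.5793  1.0535  1.9571 -0.6146  0.969  -1.61  ]
remaining [-0.0031  0.0035] -0.0028492548492703123 -0.0036839383403862646
```

```bash
python3 -m creep '[[0,0,0,-0.12,-0.3],[0,0,0,-0.12,-0.3],[0,0,0,-0.12,-0.3],[0,0,0,-0.12,-0.3],[0,0,0,-0.12,-0.3]]'; python3 -m creep '[[0,0,0,-0.12,-0.3],[0,0,0,-0.12,-0.3],[0,0,0,-0.12,-0.3],[0,0,0,-0.12,-0.3],[0,0,0,-0.12,-0.3]]'; python3 -m creep '[[0,0,0,-0.12,-0.3],[0,0,0,-0.12,-0.3],[0,0,0,-0.12,-0.3],[0,0,0,-0.12,-0.3],[0,0,0,-0.12,-0.3]]'; python3 -m creep '[[0,0,0,-0.12,-0.3],[0,0,0,-0.12,-0.3],[0,0,0,-0.12,-0.3],[0,0,0,-0.12,-0.3],[0,0,0,-0.12,-0.3]]'; python3 -m creep '[[0,0,0,-0.12,-0.3],[0,0,0,-0.12,-0.3],[0,0,0,-0.12,-0.3],[0,0,0,-0.12,-0.3],[0,0,0,-0.12,-0.3]]';  python3 -m creep '[[0,0,0,-0.08,-0.3],[0,0,0,-0.067,-0.3],[0,0,0,0,-0.3],[0,0,0,0,-0.3]]';python3 - <<'E'
from h import *
np.set_printoptions(precision=4,suppress=True)
p,r,s=tcp();print(s["t"],p,np.degrees(np.arctan2(r[1,0],r[0,0])),s["finger_gap"]*85,s["force"],s["joint_pos"])
t=np.array([.4432,.3655])-p[:2]; print("remaining",t, t@r[:2,0],t@r[:2,1])
E
```

```text
t: 40.5
position: [0.4463, 0.3622, 0.2565]
ee_rot: [0.943, 0.334, 0.0, -0.0]
force: [-0.1, 0.1, 0.6]
finger_gap: 0.645
t: 40.92
position: [0.4464, 0.3621, 0.2567]
ee_rot: [0.802, 0.598, 0.0, -0.0]
force: [0.0, -0.5, -0.4]
finger_gap: 0.65
t: 41.33
position: [0.4464, 0.3621, 0.2567]
ee_rot: [0.589, 0.808, 0.001, 0.0]
force: [-0.4, 0.6, 0.1]
finger_gap: 0.651
t: 41.75
position: [0.4464, 0.3621, 0.2567]
ee_rot: [0.324, 0.946, 0.0, 0.0]
force: [0.6, -0.3, -0.8]
finger_gap: 0.651
t: 42.17
position: [0.4465, 0.3621, 0.2567]
ee_rot: [0.03, 1.0, 0.0, 0.0]
force: [-0.9, 0.2, 0.1]
finger_gap: 0.645
t: 42.5
position: [0.4464, 0.3621, 0.2566]
ee_rot: [-0.039, 0.999, 0.0, 0.0]
force: [-0.5, 1.4, -0.2]
finger_gap: 0.645
42.5 [0.4464 0.3621 0.2566] -175.53958546968798 54.84743195236371 [-0.4917  1.3792 -0.2215] [-0.905   0.3767  0.1916  1.9357 -0.0946  0.837   0.9854]
remaining [-0.0032  0.0034] 0.0029424402982751417 0.0036538031144497767
```

```bash
python3 -m creep '[[0.003,0.0036,0.03,0,-0.3],[0,0,0.04,0,-0.3],[0,0,0.04,0,-0.3],[0,0,0.03,0,-0.3],[0,0,0,0,-0.3]]'; python3 -m creep '[[0,0,0,0,-0.3],[0,0,0,0,-0.3]]'; python3 - <<'E'
from h import *
np.set_printoptions(precision=4,suppress=True)
p,r,s=tcp();print(s["t"],p,np.degrees(np.arctan2(r[1,0],r[0,0])),s["finger_gap"]*85,s["force"],s["joint_pos"])
t=np.array([.4432,.3655])-p[:2]; print("remaining",t, t@r[:2,0],t@r[:2,1])
q,d=read_camera("side");crop(q,110,230,90,210,5,"pics/b33.png")
q,d=read_camera("top");crop(q,55,155,200,305,5.5,"pics/a33.png")
E
```

```text
t: 42.92
position: [0.4393, 0.363, 0.1109]
ee_rot: [-0.039, 0.999, -0.004, -0.004]
force: [-1.0, -0.1, 0.3]
finger_gap: 0.651
t: 43.08
position: [0.444, 0.3666, 0.1177]
ee_rot: [-0.039, 0.999, 0.001, 0.001]
force: [0.4, 0.3, 0.4]
finger_gap: 0.652
43.0833 [0.444  0.3666 0.1177] -175.4928590897216 55.433185192418215 [0.3634 0.2677 0.3994] [-0.8729  0.5651  0.1438  2.0385 -0.148   0.5448  1.0248]
remaining [-0.0008 -0.0011] 0.0008983746947899649 -0.0010626735440963258
```

View pics/b33.png

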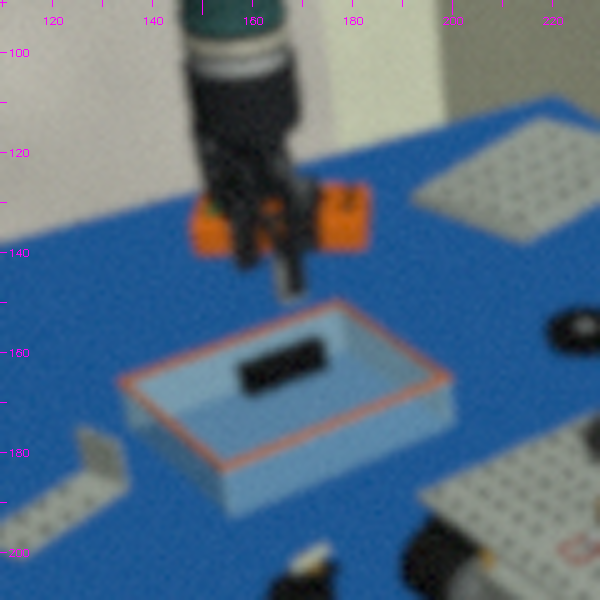

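View pics/a33.png

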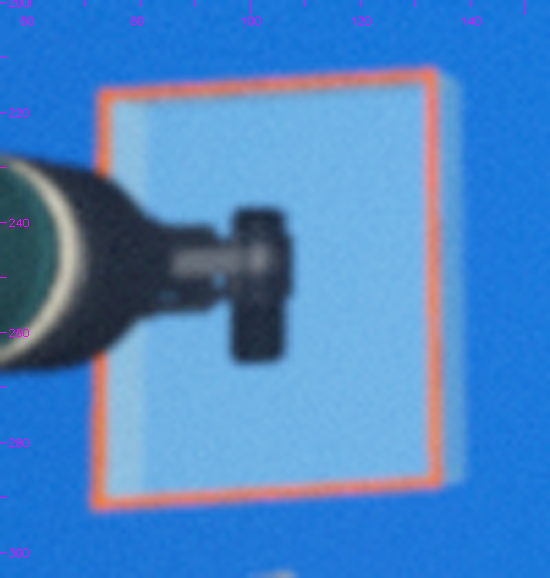

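```bash
python3 -m creep '[[0.0008,-0.001,0.02,0,-0.3],[0,0,0.02,0,-0.3],[0,0,0.01,0,-0.3],[0,0,0.005,0,-0.3],[0,0,0,0,-0.3]]'; python3 -m creep '[[0,0,0.006,0,-0.3],[0,0,0.006,0,-0.3],[0,0,0.004,0,-0.3],[0,0,0,0,-0.3],[0,0,0,0,-0.3]]'; python3 - <<'E'
from h import *
np.set_printoptions(precision=4,suppress=True)
p,r,s=tcp();print(s["t"],p,np.degrees(np.arctan2(r[1,0],r[0,0])),s["finger_gap"]*85,s["force"])
t=np.array([.4432,.3655])-p[:2]; print("remaining",t, t@r[:2,0],t@r[:2,1])
E
```

```text
t: 43.6
position: [0.4422, 0.365, 0.0614]
ee_rot: [-0.04, 0.999, 0.0, 0.0]
force: [0.1, -0.1, 0.4]
finger_gap: 0.654
t: 44.02
position: [0.442, 0.3648, 0.0451]
ee_rot: [-0.04, 0.999, -0.0, -0.0]
force: [0.2, 0.6, -0.2]
finger_gap: 0.647
44.0167 [0.442  0.3648 0.0451] -175.46312169419323 55.01512372600335 [ 0.244   0.5871 -0.244 ]
remaining [0.0012 0.0007] -0.0012547525017995483 0.0006336059653574526
```

```bash
python3 -m creep '[[-0.001,0,0,0,0.2],[0,0,0,0,0.6],[0,0,0,0,1],[0,0,0,0,1],[0,0,0,0,1]]' 60; python3 -m creep '[[0,0,0,0,1],[0,0,0,0,1],[0,0,0,0,1]]' 100; python3 - <<'E'
from h import *
np.set_printoptions(precision=4,suppress=True)
p,r,s=tcp();print(s["t"],p,np.degrees(np.arctan2(r[1,0],r[0,0])),s["finger_gap"]*85,s["force"])
E
python3 -m creep '[[0,0,-0.005,0,1],[0,0,-0.01,0,1],[0,0,-0.01,0,1],[0,0,0,0,1],[0,0,0,0,1]]'; python3 - <<'E'
from h import *
np.set_printoptions(precision=4,suppress=True)
p,r,s=tcp();print(s["t"],p,np.degrees(np.arctan2(r[1,0],r[0,0])),s["finger_gap"]*85,s["force"],s["wrist_torque"])
q,d=read_camera("side");crop(q,110,230,90,210,5,"pics/b34.png")
E
```

```text
t: 44.43
position: [0.4434, 0.3654, 0.0457]
ee_rot: [-0.04, 0.999, 0.0, 0.0]
force: [-0.7, 1.1, 3.0]
finger_gap: 0.199
t: 44.68
position: [0.4436, 0.3655, 0.0459]
ee_rot: [-0.04, 0.999, 0.001, 0.001]
force: [0.0, 0.4, 6.3]
finger_gap: 0.186
44.6833 [0.4436 0.3655 0.0459] -175.4579425415522 15.806471768381835 [0.0123 0.4316 6.2878]
t: 45.1
position: [0.4435, 0.3653, 0.0711]
ee_rot: [-0.04, 0.999, 0.001, 0.001]
force: [0.3, -0.3, -3.4]
finger_gap: 0.183
45.1 [0.4435 0.3653 0.0711] -175.45928899395932 15.55136973228826 [ 0.2777 -0.2995 -3.3812] [ 0.0123 -0.0024 -0.0763]
```

View pics/b34.png

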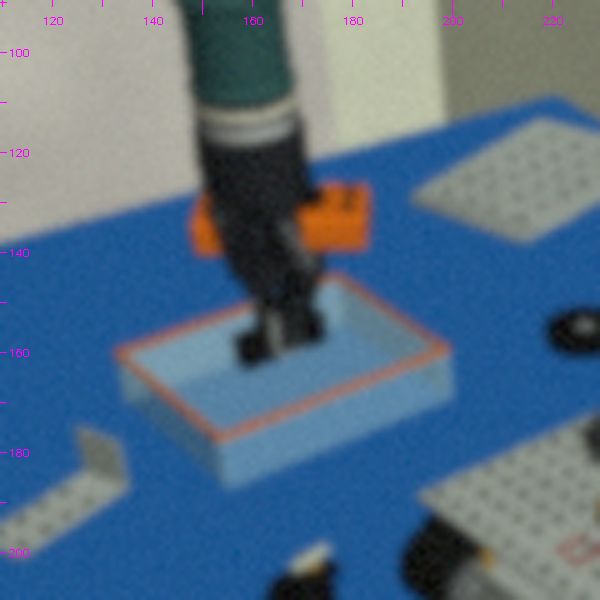

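```bash
python3 -m creep '[[0,0,-0.02,0,1],[0,0,-0.035,0,1],[0,0,-0.04,0,1],[0,0,-0.03,0,1],[0,0,-0.015,-0.026,1]]'; python3 -m creep '[[-0.006,-0.02,0,0,1],[-0.006,-0.03,0,0,1],[-0.006,-0.03,0,0,1],[-0.006,-0.03,0,0,1],[-0.006,-0.03,0,0,1]]'; python3 -m creep '[[-0.006,-0.03,0,0,1],[-0.006,-0.03,0,0,1],[-0.006,-0.03,0,0,1],[-0.006,-0.03,0,0,1],[-0.006,-0.03,0,0,1]]'; python3 -m creep '[[-0.006,-0.03,0,0,1],[-0.006,-0.03,0,0,1],[-0.006,-0.03,0,0,1],[-0.003,-0.015,0,0,1],[0,0,0,0,1]]'; python3 -m creep '[[0,0,0,0,1],[0,0,0,0,1],[0,0,0,0,1]]'; python3 - <<'E'
from h import *
np.set_printoptions(precision=4,suppress=True)
p,r,s=tcp();print(s["t"],p,np.degrees(np.arctan2(r[1,0],r[0,0]))+180,s["finger_gap"]*85,s["force"],s["wrist_torque"])
t=np.array([.560,-.0405])-p[:2]; print("remaining",t, t@r[:2,0],t@r[:2,1])
q,d=read_camera("side");crop(q,170,330,90,240,5,"pics/b35.png");cv2.imwrite("pics/side35.png",q)
q,d=read_camera("top");crop(q,180,330,140,280,5,"pics/a35.png");cv2.imwrite("pics/top35.png",q)
E
```

```text
t: 45.57
position: [0.4445, 0.3659, 0.2139]
ee_rot: [-0.053, 0.999, 0.002, 0.002]
force: [0.4, 0.6, -2.3]
finger_gap: 0.185
t: 45.98
position: [0.4871, 0.2272, 0.2098]
ee_rot: [-0.053, 0.999, -0.0, -0.001]
force: [-0.5, -0.3, -2.8]
finger_gap: 0.183
t: 46.4
position: [0.5327, 0.0813, 0.2097]
ee_rot: [-0.053, 0.999, -0.0, -0.001]
force: [0.5, 0.6, -2.0]
finger_gap: 0.186
t: 46.82
position: [0.5656, -0.0254, 0.21]
ee_rot: [-0.049, 0.999, -0.002, 0.0]
force: [-0.4, -0.8, -2.7]
finger_gap: 0.187
t: 47.07
position: [0.5644, -0.0176, 0.2098]
ee_rot: [-0.054, 0.999, 0.001, -0.001]
force: [-0.0, 0.1, -3.3]
finger_gap: 0.188
47.0667 [ 0.5644 -0.0176  0.2098] 6.172900971011018 15.964620672870147 [-0.0019  0.0592 -3.2763] [0.0182 0.0408 0.0036]
remaining [-0.0044 -0.0229] 0.0068274673104681775 -0.022338959552272636
```

View pics/b35.png

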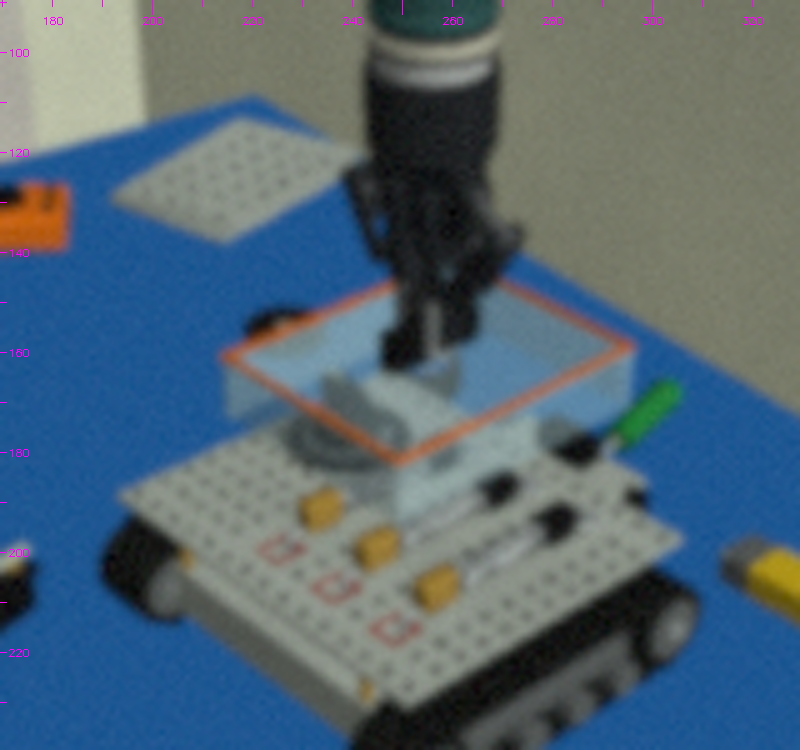

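View pics/a35.png

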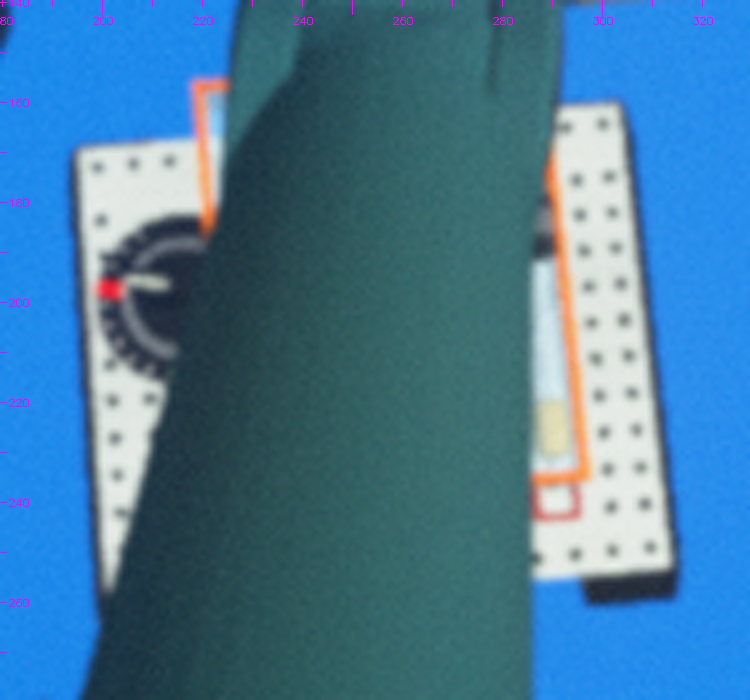

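```bash
python3 -m creep '[[0.0068,-0.0223,0.01,0,1],[0,0,0.01,0,1],[0,0,0.01,0,1],[0,0,0,0,1],[0,0,0,0,1]]'; python3 -m creep '[[0,0,0,0,1],[0,0,0,0,1]]'; python3 - <<'E'
from h import *
np.set_printoptions(precision=4,suppress=True)
p,r,s=tcp();print(s["t"],p,np.degrees(np.arctan2(r[1,0],r[0,0]))+180,s["finger_gap"]*85,s["force"],s["wrist_torque"])
t=np.array([.560,-.0405])-p[:2]; print("remaining",t, t@r[:2,0],t@r[:2,1])
ex=-r[:,0];ey=r[:,1]
z=p[2]-.0459+.04
for a,b in((-1,-1),(1,-1),(1,1),(-1,1)):
    print(a,b,"top",w2px("top",[*(p+a*.094*ex+b*.077*ey)[:2],z]),"side",w2px("side",[*(p+a*.094*ex+b*.077*ey)[:2],z]))
q,d=read_camera("side");crop(q,180,320,110,240,5.5,"pics/b36.png");cv2.imwrite("pics/side36.png",q)
q,d=read_camera("top");crop(q,260,330,150,270,6,"pics/a36.png");cv2.imwrite("pics/top36.png",q)
E
```

```text
t: 47.58
position: [0.5602, -0.041, 0.1794]
ee_rot: [-0.053, 0.999, 0.0, -0.001]
force: [-0.9, 0.0, -2.8]
finger_gap: 0.187
t: 47.75
position: [0.5613, -0.0415, 0.1806]
ee_rot: [-0.053, 0.999, 0.0, 0.001]
force: [-0.2, -0.0, -1.6]
finger_gap: 0.181
47.75 [ 0.5613 -0.0415  0.1806] 6.0981151679704055 15.421842551189044 [-0.1978 -0.0038 -1.5973] [0.0703 0.0186 0.0151]
remaining [-0.0013  0.001 ] 0.001175924981734137 0.0011094299283461425
-1 -1 top [306.581  238.1776] side [252.8191 196.3897]
1 -1 top [297.3552 155.5625] side [299.4045 171.4632]
1 1 top [229.877  161.4025] side [263.2414 152.6504]
-1 1 top [236.5944 244.5011] side [217.0599 173.6276]
```

View pics/b36.png

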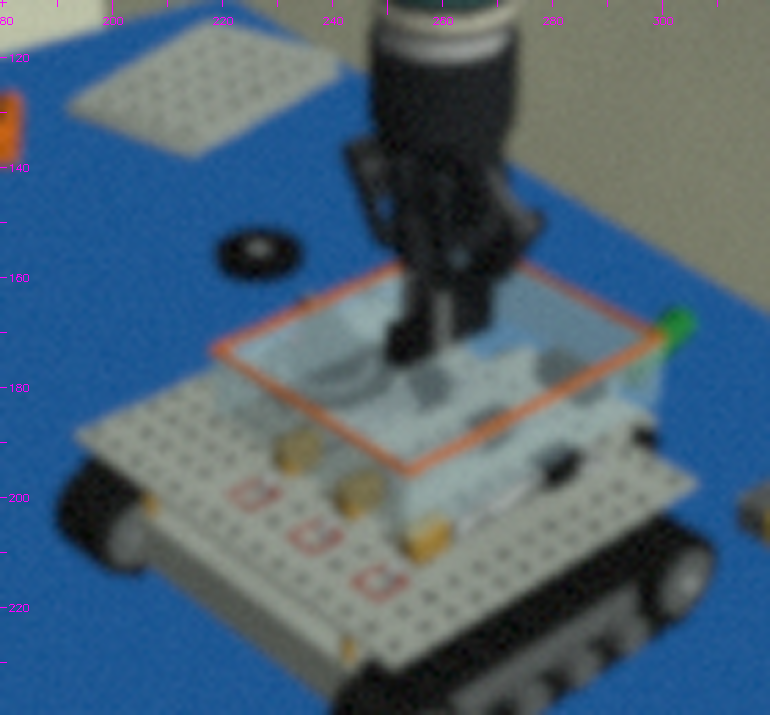

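View pics/a36.png

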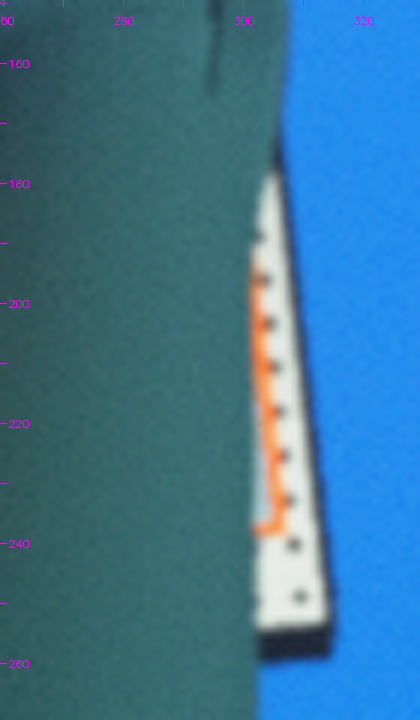

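```bash
python3 -m creep '[[0.001,0.001,0.008,0,1],[0,0,0.01,0,1],[0,0,0.008,0,1],[0,0,0.004,0,1],[0,0,0,0,1]]'; python3 -m creep '[[0,0,0,0,1],[0,0,0,0,1]]'; python3 - <<'E'
from h import *
np.set_printoptions(precision=4,suppress=True)
p,r,s=tcp();print(s["t"],p,np.degrees(np.arctan2(r[1,0],r[0,0]))+180,s["finger_gap"]*85,s["force"],s["wrist_torque"])
t=np.array([.560,-.0405])-p[:2]; print("remaining",t, t@r[:2,0],t@r[:2,1])
q,d=read_camera("side");crop(q,180,320,110,240,5.5,"pics/b37.png");cv2.imwrite("pics/side37.png",q)
E
```

```text
t: 48.27
position: [0.5583, -0.0413, 0.1485]
ee_rot: [-0.053, 0.999, 0.0, -0.002]
force: [0.0, 0.2, -2.5]
finger_gap: 0.182
t: 48.43
position: [0.5598, -0.0415, 0.1502]
ee_rot: [-0.053, 0.999, -0.0, 0.0]
force: [0.5, 0.6, -2.9]
finger_gap: 0.185
48.4333 [ 0.5598 -0.0415  0.1502] 6.021844255360179 15.712370234938685 [ 0.5019  0.6243 -2.8668] [0.0065 0.0379 0.0443]
remaining [0.0002 0.001 ] -0.0002902913368663693 0.0009461307896503854
```

View pics/b37.png

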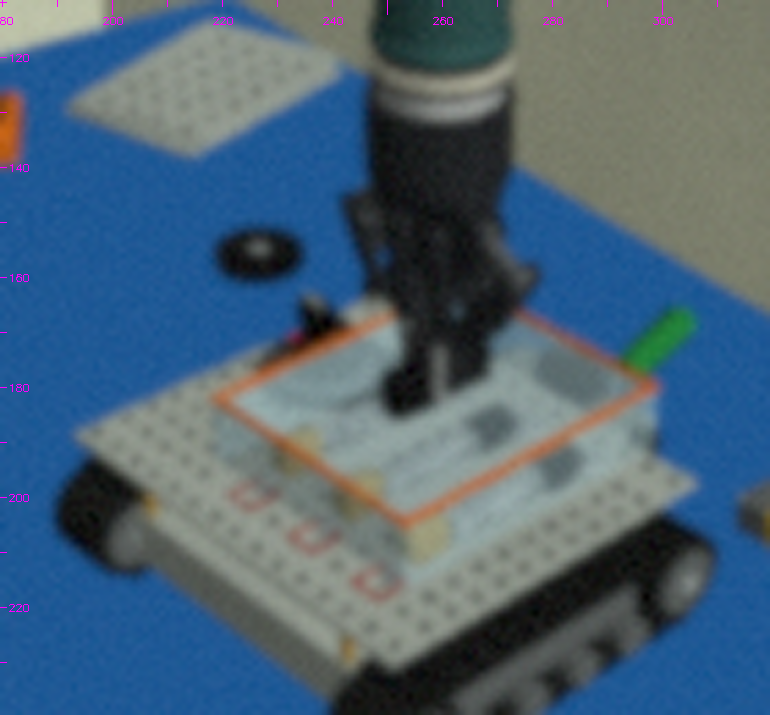

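```bash
python3 -m creep '[[0,0.0007,0.004,0,1],[0,0,0.004,0,1],[0,0,0.003,0,1],[0,0,0,0,1],[0,0,0,0,1]]'; python3 -m creep '[[0,0,0.002,0,1],[0,0,0.0015,0,1],[0,0,0,0,1],[0,0,0,0,1]]'; python3 - <<'E'
from h import *
np.set_printoptions(precision=4,suppress=True)
p,r,s=tcp();print(s["t"],p,np.degrees(np.arctan2(r[1,0],r[0,0]))+180,s["finger_gap"]*85,s["force"],s["wrist_torque"])
t=np.array([.560,-.0405])-p[:2]; print("remaining",t, t@r[:2,0],t@r[:2,1])
q,d=read_camera("side");crop(q,180,320,110,240,5.5,"pics/b38.png");cv2.imwrite("pics/side38.png",q)
E
```

```text
t: 48.9
position: [0.5592, -0.0407, 0.1389]
ee_rot: [-0.053, 0.999, 0.0, -0.0]
force: [0.4, 0.7, -2.7]
finger_gap: 0.186
t: 49.23
position: [0.5598, -0.0408, 0.1359]
ee_rot: [-0.053, 0.999, -0.0, 0.0]
force: [-0.3, 0.0, -1.5]
finger_gap: 0.188
49.2333 [ 0.5598 -0.0408  0.1359] 6.0223291201244535 15.951297449334971 [-0.3268  0.0253 -1.4542] [0.1063 0.0085 0.0195]
remaining [0.0002 0.0003] -0.00026014987173250274 0.00023505119606626493
```

View pics/b38.png

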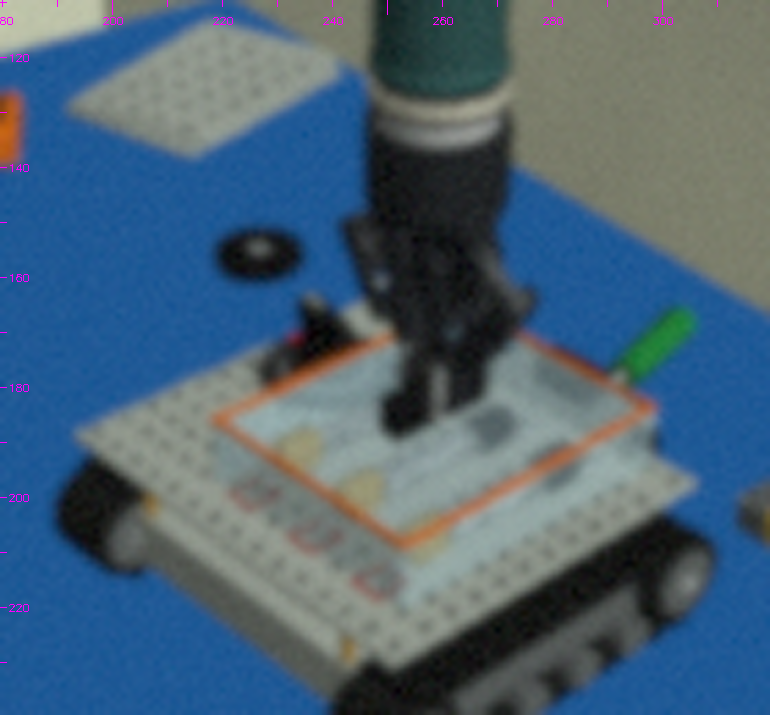

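```bash
python3 -m creep '[[0,0,0.001,0,1],[0,0,0.0005,0,1],[0,0,0,0,1],[0,0,0,0,1]]'; python3 - <<'E'
from h import *
np.set_printoptions(precision=4,suppress=True)
p,r,s=tcp();print(s["t"],p,np.degrees(np.arctan2(r[1,0],r[0,0]))+180,s["finger_gap"]*85,s["force"],s["wrist_torque"])
E
```

```text
t: 49.62
position: [0.5598, -0.0407, 0.1359]
ee_rot: [-0.053, 0.999, 0.0, 0.0]
force: [-3.4, 0.6, 10.4]
finger_gap: 0.187
49.6167 [ 0.5598 -0.0407  0.1359] 6.0244115063751735 15.87783755288868 [-3.4245  0.6456 10.3568] [0.1423 0.6865 0.0299]
```

```bash
python3 -m creep '[[0,0,-0.0015,0,1],[0,0,0,0,0.5],[0,0,0,0,0.2],[0,0,0,0,0],[0,0,0,0,0]]' 40; python3 -m creep '[[0,0,-0.01,0,0],[0,0,-0.02,0,0],[0,0,-0.03,0,0],[0,0,-0.04,0,0],[0,-0.04,0,0,0]]'; python3 -m creep '[[0,-0.04,0,0,0],[0,-0.04,0,0,0],[0,-0.04,0,0,0],[0,-0.04,0,0,0],[0,-0.04,0,0,0]]';python3 -m creep '[[0,-0.03,0,0,0],[0,0,0,0,0],[0,0,0,0,0]]'; python3 - <<'E'
from h import *
np.set_printoptions(precision=4,suppress=True)
acc=0
for i in range(6):
    q,d=read_camera("top"); acc=acc+q.astype(float)
np.save("pics/avg39.npy",acc/6); np.save("pics/top39.npy",d)
g=(acc/6).astype(np.uint8); cv2.imwrite("pics/top39.png",g); crop(g,185,325,140,275,5.5,"pics/a39.png")
p,r,s=tcp();print(s["t"],p)
q,d=read_camera("side");crop(q,180,320,110,240,5.5,"pics/b39.png");cv2.imwrite("pics/side39.png",q)
E
```

```text
t: 50.03
position: [0.5596, -0.0407, 0.1356]
ee_rot: [-0.053, 0.999, -0.0, 0.0]
force: [-0.1, -0.1, 0.4]
finger_gap: 0.501
t: 50.45
position: [0.5689, -0.0712, 0.2427]
ee_rot: [-0.06, 0.998, 0.003, 0.006]
force: [2.6, 1.3, 0.7]
finger_gap: 0.503
t: 50.87
position: [0.5847, -0.2812, 0.2366]
ee_rot: [-0.053, 0.999, -0.0, 0.0]
force: [0.7, 0.9, 0.0]
finger_gap: 0.499
t: 51.12
position: [0.587, -0.3124, 0.2363]
ee_rot: [-0.05, 0.999, -0.001, 0.0]
force: [0.7, 1.3, 0.3]
finger_gap: 0.504
51.4167 [ 0.5883 -0.3071  0.2358]
```

View pics/a39.png

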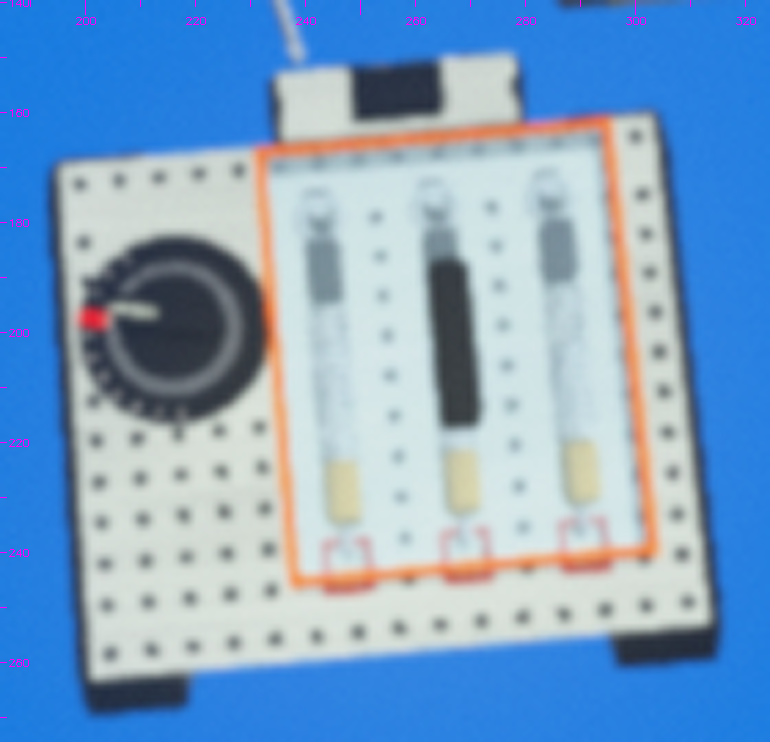

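View pics/b39.png

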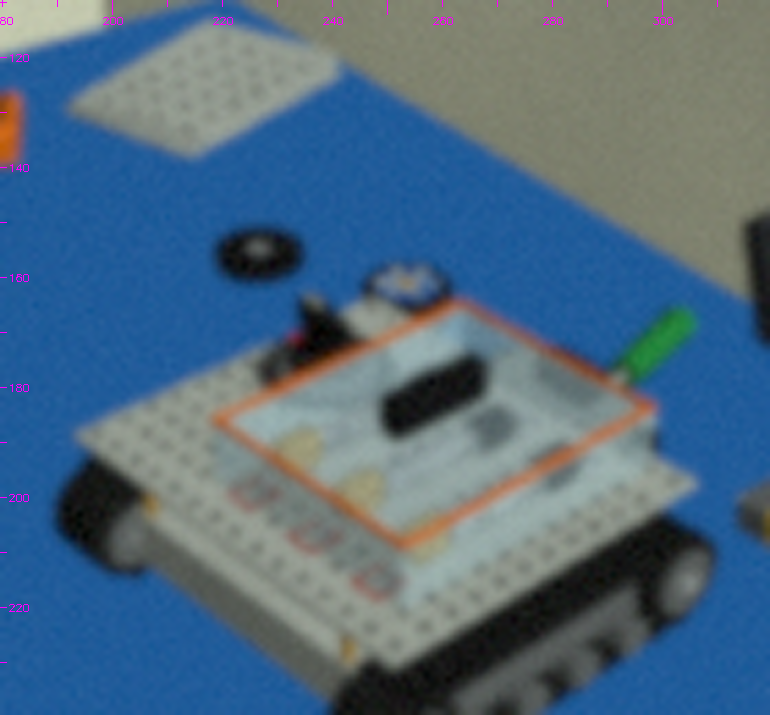

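Everything is in place. I'll measure the guard rectangle and the dial once more from the averaged picture.

```bash
python3 ring.py pics/avg39.npy; python3 - <<'E'
from h import *
np.set_printoptions(precision=4,suppress=True)
g=np.load("pics/avg39.npy").astype(np.uint8);C=cloud("top",np.load("pics/top39.npy"))
hsv=cv2.cvtColor(g,cv2.COLOR_BGR2HSV);o=cv2.inRange(hsv,(4,100,150),(20,255,255));o[:,:225]=0;o[:,310:]=0;o[:155]=0;o[250:]=0
pp=np.argwhere(o)[:,::-1].astype(float);W=np.array([px2w("top",*q,.130)[:2] for q in pp])
(cx,cy),(w,h),a=cv2.minAreaRect((W*1000).astype(np.float32));print("guard",cx,cy,w,h,a)
# deck corners from this picture again
cs=[(194.5,168.5),(304,160),(314.5,253.5),(201,263.5)];
D=np.mean([px2w("top",*q,.09) for q in cs],0);ex=np.array([np.cos(YAW),np.sin(YAW)]);ey=np.array([-ex[1],ex[0]])
dv=np.array([cx,cy])/1000-D[:2];print("guard rel deck centre",dv@ex,dv@ey)
h2=px2w("top",269.5,240.3,.09)[:2];p2=px2w("top",263.3,177.6,.1)[:2];u=(p2-h2)/np.linalg.norm(p2-h2);dd=np.array([cx,cy])/1000-h2;print("vs bay2: along",dd@u,"lateral",dd@np.array([-u[1],u[0]]))
P=C[180:215,200:235].reshape(-1,3);K=P[(P[:,2]>.125)&(P[:,2]<.145)];m=K[:,:2]-K[:,:2].mean(0);e,V=np.linalg.eigh(m.T@m);print("bar",K.mean(0),np.degrees(np.arctan2(V[1,1],V[0,1])),cv2.minAreaRect((K[:,:2]*1000).astype(np.float32)))
E
```

```text
0.091 72 ring [0.5726 0.0812 0.0414] rms 0.00027063654903700964 mark [0.5765 0.1178] mark dir 83.98171753282519 0.03673270072475336
0.095 73 ring [0.5719 0.0809 0.0413] rms 0.00025737147889226975 mark [0.5758 0.1172] mark dir 83.87556272120055 0.03654874598955924
guard 559.0614624023438 -40.41181182861328 191.78964233398438 156.24281311035156 6.132812976837158
guard rel deck centre 0.008917764475825558 -0.03142704965079068
vs bay2: along 0.08449912428286026 lateral -0.00018900996301930503
bar [0.577  0.0718 0.1307] 108.96613977489253 ((588.1661376953125, 70.25726318359375), (47.633209228515625, 68.15568542480469), 0.9570949077606201)
```

```bash
python3 - <<'E'
from station import *
print(sign_off()); print(sense()["t"])
E
```

```text
the job is handed in; nothing more can be done
None
the job is handed in; nothing more can be done
```

I fitted all three springs, turned the dial to the red mark, set the guard over the springs and handed the job in at about 51 s of the 210 s. No verdict came back.

- **Springs:** Each hook caught under the deck and pulled with 8–9 N at full stretch. Each eye also held on its post when I pulled back, and the top view shows the eyes around the posts.
- **Dial:** The knob came to rest at about 85.0°, by the depth image and the wrist reading at release. The mark lies at 83.9° measured from the base ring and 85.5° measured from the knob's centre, so the error is about 1°. These two readings disagree by 1.6°. I could not measure the knob's angle again after placing the guard, because the guard spoiled that depth reading. In the last picture the pointer still stands at the mark.
- **Guard:** It had been knocked a few centimetres on the bench before I reached it, so I measured its position again before gripping it. It now sits flat; the press-down met contact at the expected height. It is 8.9 mm ahead of the deck's centre where 10 mm was asked, 0.2 mm off the line of bay 2, and turned 6.1° against the rover's 6.0°.
- **Other things on the bench:** The robot did not touch them, and it was clear of everything at the end.

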